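Set up the pod test fixture

ROBOT

A 6-joint arm with a two-finger parallel gripper is mounted at the origin on the work surface. World frame = base frame: x ahead of the robot, y to its left, z up, the work surface at z = 0. Lengths are in mm, angles in rad, forces in N, time in s.
With the tool pointing down it reaches from about 275 to 1000 mm from the base axis. Payload 8.4 kg.
Tool frame: the origin (TCP) lies at the very end of the fingers, on their centre line; the grasp point (between the pads) lies 19 mm behind it; z points along the fingers, y is the direction in which the jaws open and shut (so a half turn about z gives the same grasp; the last joint's range is limited). The gripper opens to 85 mm and grips with 20 to 120 N. Pads are 22 mm wide; open, the fingers measure 114 mm over their backs; the gripper's body (76 mm by 85 mm) begins 54 mm behind the grasp point. The pads swing forward as they close: fully open they stand 13 mm farther back than shut.
Start: joints at [-1.195, 0.353, 1.633, -0, 1.155, -0.002], TCP at [230.547, -580.927, 231.281] pointing down, gripper open.
Joint ranges: [-2.63, 2.63], [-0.92, 2.1], [0.06, 2.66], [-1.3, 4.44], [0, 2.69], [-3.02, 3.02]. Speed limits (rad/s): [2.22, 2.22, 2.79, 3.14, 3.14, 3.14].

INTERFACE

Orientations are given as [roll, pitch, yaw] about the fixed x, y, z axes, in that order (R = Rz(yaw) Ry(pitch) Rx(roll)).
In Python, from rig import r gives the robot as it stands.
- The arm moves only by the tool jog_arm, never from a script. Its argument "moves" is a list of rows, each an object with "grip": the gripper command: -1 is fully open, 1 is shut, values between are in proportion; "translation": the shift along the tool's x, y, z in m, a list of three; "twist": the turn, a rotation vector about the tool's x, y, z in rad, a list of three. In form: [{"grip": grip, "translation": [dx, dy, dz], "twist": [ax, ay, az]}, ...]. A call has 1 to 10 rows; each row shifts and turns the commanded pose from where the row before left it, along the tool's axes as they then stand; what a row does not reach is not made up. A row lasts 1/12 s, in which the tool goes at most 41.7 mm and 7.16 degrees, less where a joint would pass 70% of its speed; a pose out of reach is approached as far as the arm can. A call with a gripper value outside its range is refused whole. The fingers move at their own pace and stop on an object; "squeeze" is the grip in N (left out, the last holds). Time passes only in rows, so rows that do not move let the fingers close. It gives the time, the measured TCP pose, the force and the opening at its end, in the units of the state.
- r.sense(): the state, without advancing time (a new reading comes with each control period).
- r.grab_frame(name): name is "scene" or "top"; returns (picture, depth): 480x640x3 uint8, red, green, blue; 480x640 float32, mm along the optical axis (not along the pixel's ray), 0 where there is no reading.
- r.calibration(name): a dict with "fx", "fy", "cx", "cy" (pixels), "R" (3x3) and "t" (3): a world point X has camera coordinates R X + t. Camera axes: x right, y down, z forward; pixel columns grow to the right and rows downward; lengths in mm; the calibration is good to about 2 mm. A picture is of the moment at which its call begins. calibration takes no time and is no camera call.
- r.sign_off(): hands the job in, once; it reports no verdict.
The state is a dict: "clock": time; "qpos": joint angles; "qvel": joint speeds; "joint_efforts": joint torques, N m; "eef_pos": TCP position; "tcp_rot": TCP orientation; "contact_force": force on the tool from outside, world axes, zero at the start; "wrist_torque": the same for the moment, N m; "opening": opening from 0.0 (shut) to 1.0 (fully open).
Only numpy, scipy, OpenCV 4.12 (cv2) and the standard library are available. Lean on these libraries where they do the work, as an engineer would, in place of code of your own. Each camera call takes 0.05 s, during which the arm holds its last target.

TASK

Set up the test fixture: lay the fixture plate on it so that the plate drops flat over both locating pins, hook the draw latch's bail over the keeper on the plate and press the lever down past centre until it stays shut. Once the plate is latched, plug every pod on the bench fully home into a window of the plate (any window, one pod each), and when all are in, press the push button to start the test. Leave the other things on the bench where they are.

Things in the scene. Friction and masses are not known exactly. Their poses are not given: they have to be found in the camera images.
- fixture: test fixture, fixed: grey case 290 (x) x 280 (y) x 30 mm with a flat deck. Origin: centre of underside; x points from the latch-lever edge (x -145) to the rear, z up. Locating pins on the deck at x 29, y +/-100: 10 mm thick, 24 high, top 9 mm tapered to 4.4. Plate centre belongs at x 75, y 0 on the deck, same axes. Latch in mid front half; button at x -85, y -90 mm
- plate: fixture plate, loose, black, 130 (x) x 260 (y) x 14 mm, 0.5-0.73 kg, flat on the bench at the start. Origin: centre of underside, z up. Round 12 mm through holes for the pins at x -46, y +/-100 (1 mm play). Keeper on its front (-x) edge. Four windows for pods, 60 (x) x 42 (y) mm right through, centres at x 2, y -96, -40, 40, 96 mm
- handle (a point): middle of the plate's carrying-handle bar, 50 mm above the plate's underside over x 2, y 0 (near the centre of mass): bar 54 mm long along the plate's x, 14 mm wide (y), 12 mm high, on two posts 42 mm apart on centres, 30 mm clear under it
- keeper (a point): seat of the bail bar's centre in the keeper (plate x -52, y 0, 22 mm above underside; plate's axes). Keeper 34 mm wide in y: wall on the -x side (face 4 mm from this point), top 11 mm above it; lip under 8 mm above it, reaching to just over the point; open to +x. Flat ledge 4 mm below the point, ending 21 mm beyond it
- lever_pivot (a point): axis of the latch lever, along the fixture's y (fixture x -41.5, y 0, 49 mm above the bench)
- lever_tip (a point): middle of the lever's upper face near its free end, 84 mm from the pivot. Lever: steel paddle 26 mm wide, 6 mm thick, 88 mm long from the pivot; this face looks to the plate when the lever stands, and up when it is shut (then 56 mm above the bench)
- lever (a joint): latch lever, rad: 0 shut, flat towards the fixture's front edge; 1.57 upright; 2.0 stop, leaning to the plate. Stays where left (friction 0.03 N m), but with the bail hooked it springs back unless pressed past centre (about 0.2), then holds itself shut; some 3 N at the tip shut it. The bail's pin sits 26 mm from the pivot, so closing draws the bail about 15 mm to the front
- bail (a joint): bail on the lever, rad: 0 its place when all is shut, growing as the bail swings up and back to the front edge; 3.75 = thrown back against its stop. Its direction above the fixture's +x is bail - lever + 0.11. It swings freely and falls by its own weight (45 g) onto its stop, or forward onto what lies there. The loop passes freely over the lever's end
- bail_bar (a point): middle of the bail's end bar. The bail is a steel wire loop on the lever: end bar 8 mm thick, 52 mm long along y, 85 mm from the bail's pin; side wires 6.4 mm thick, 45 mm apart on centres, pass either side of keeper and lever
- bail_spring (a joint): stretch of the bail's sprung wire loop, m: 0 slack, 0.010 stop, 9 N/mm; over 0.001 only when pulled tight on the keeper
- pod0: interface pod (all alike), loose, standing on its foot, 70 (x) x 50 (y) x 61 mm, 0.11-0.2 kg; may be absent. Origin: centre of foot's underside, z up. Black plug foot 58 x 40, 13 high (lowest 4 mm slimmer by 3); body 70 x 50 from z 13 to 37; grip rib 14 thick (x), 36 long (y), z 37 to 61. Home: body on the plate, x along plate x, either way round, origin 1 mm above plate underside
- pod1: interface pod (all alike), loose, standing on its foot, 70 (x) x 50 (y) x 61 mm, 0.11-0.2 kg; may be absent. Origin: centre of foot's underside, z up. Black plug foot 58 x 40, 13 high (lowest 4 mm slimmer by 3); body 70 x 50 from z 13 to 37; grip rib 14 thick (x), 36 long (y), z 37 to 61. Home: body on the plate, x along plate x, either way round, origin 1 mm above plate underside
- pod2: interface pod (all alike), loose, standing on its foot, 70 (x) x 50 (y) x 61 mm, 0.11-0.2 kg; may be absent. Origin: centre of foot's underside, z up. Black plug foot 58 x 40, 13 high (lowest 4 mm slimmer by 3); body 70 x 50 from z 13 to 37; grip rib 14 thick (x), 36 long (y), z 37 to 61. Home: body on the plate, x along plate x, either way round, origin 1 mm above plate underside
- pod3: interface pod (all alike), loose, standing on its foot, 70 (x) x 50 (y) x 61 mm, 0.11-0.2 kg; may be absent. Origin: centre of foot's underside, z up. Black plug foot 58 x 40, 13 high (lowest 4 mm slimmer by 3); body 70 x 50 from z 13 to 37; grip rib 14 thick (x), 36 long (y), z 37 to 61. Home: body on the plate, x along plate x, either way round, origin 1 mm above plate underside
- run_top (a point): top centre of the round push button on the fixture's deck, 32 mm across, top about 52 mm above the bench
- run (a joint): push button, m: 0 out, 0.006 fully down (5 N); springs back
- heatsink: small finned aluminium heatsink among the pods, loose; not part of the job
- mouse: white computer mouse, loose; not part of the job
- screwdriver: screwdriver, loose; not part of the job
- tape_roll: yellow roll of tape, loose; not part of the job
- multimeter: orange hand multimeter, loose; not part of the job
- pliers: pair of pliers, loose; not part of the job
- parts_tray: black two-part parts tray, loose; not part of the job

How it is judged (in metres and radians):
On the way, in this order (a step that is already met when the one before it is completed fails the run):
1. the plate lies flat on the deck over both pins (x of plate in the frame of fixture between 0.07 and 0.08 m and y of plate in the frame of fixture between -0.005 and 0.005 m and z of plate in the frame of fixture between 0.027 and 0.033 m and angle between the z axis of plate and the z axis of fixture, either way round below 0.03 rad and x of keeper in the frame of fixture below 0.04 m and value of joint lever above 0.6 rad), for 0.2 s.
2. the bail is hooked behind the keeper on the seated plate (x of plate in the frame of fixture between 0.07 and 0.08 m and y of plate in the frame of fixture between -0.005 and 0.005 m and z of plate in the frame of fixture between 0.027 and 0.033 m and angle between the z axis of plate and the z axis of fixture, either way round below 0.03 rad and x of keeper in the frame of fixture below 0.04 m and x of bail_bar in the frame of keeper between -0.003 and 0.03 m and z of bail_bar in the frame of keeper between -0.008 and 0.006 m), for 0.2 s.
3. the lever is shut past centre with the bail pulling on the keeper (all of step 2 and value of joint lever below 0.08 rad and x of bail_bar in the frame of keeper below 0.005 m and value of joint bail_spring above 0.001 m), for 0.3 s.
4. every pod is fully home in a window of the plate (value of joint lever below 0.08 rad and x of bail_bar in the frame of keeper between -0.003 and 0.005 m and value of joint bail_spring above 0.001 m and x of bail_bar in the frame of keeper below 0.03 m and z of bail_bar in the frame of keeper between -0.008 and 0.006 m and x of pod0 in the frame of plate between -0.003 and 0.007 m and (y of pod0 in the frame of plate between -0.101 and -0.091 m or y of pod0 in the frame of plate between -0.045 and -0.035 m or y of pod0 in the frame of plate between 0.035 and 0.045 m or y of pod0 in the frame of plate between 0.091 and 0.101 m) and z of pod0 in the frame of plate between -0.004 and 0.004 m and angle between the z axis of each of pod0, pod1, pod2, pod3 and the z axis of plate, either way round below 0.06 rad and x of pod1 in the frame of plate between -0.003 and 0.007 m and (y of pod1 in the frame of plate between -0.101 and -0.091 m or y of pod1 in the frame of plate between -0.045 and -0.035 m or y of pod1 in the frame of plate between 0.035 and 0.045 m or y of pod1 in the frame of plate between 0.091 and 0.101 m) and z of pod1 in the frame of plate between -0.004 and 0.004 m and x of pod2 in the frame of plate between -0.003 and 0.007 m and (y of pod2 in the frame of plate between -0.101 and -0.091 m or y of pod2 in the frame of plate between -0.045 and -0.035 m or y of pod2 in the frame of plate between 0.035 and 0.045 m or y of pod2 in the frame of plate between 0.091 and 0.101 m) and z of pod2 in the frame of plate between -0.004 and 0.004 m and x of pod3 in the frame of plate between -0.003 and 0.007 m and (y of pod3 in the frame of plate between -0.101 and -0.091 m or y of pod3 in the frame of plate between -0.045 and -0.035 m or y of pod3 in the frame of plate between 0.035 and 0.045 m or y of pod3 in the frame of plate between 0.091 and 0.101 m) and z of pod3 in the frame of plate between -0.004 and 0.004 m), for 0.2 s.
5. the push button is pressed down (value of joint run above 0.004 m and x of pod0 in the frame of plate between -0.003 and 0.007 m and (y of pod0 in the frame of plate between -0.101 and -0.091 m or y of pod0 in the frame of plate between -0.045 and -0.035 m or y of pod0 in the frame of plate between 0.035 and 0.045 m or y of pod0 in the frame of plate between 0.091 and 0.101 m) and z of pod0 in the frame of plate between -0.004 and 0.004 m and angle between the z axis of each of pod0, pod1, pod2, pod3 and the z axis of plate, either way round below 0.06 rad and x of pod1 in the frame of plate between -0.003 and 0.007 m and (y of pod1 in the frame of plate between -0.101 and -0.091 m or y of pod1 in the frame of plate between -0.045 and -0.035 m or y of pod1 in the frame of plate between 0.035 and 0.045 m or y of pod1 in the frame of plate between 0.091 and 0.101 m) and z of pod1 in the frame of plate between -0.004 and 0.004 m and x of pod2 in the frame of plate between -0.003 and 0.007 m and (y of pod2 in the frame of plate between -0.101 and -0.091 m or y of pod2 in the frame of plate between -0.045 and -0.035 m or y of pod2 in the frame of plate between 0.035 and 0.045 m or y of pod2 in the frame of plate between 0.091 and 0.101 m) and z of pod2 in the frame of plate between -0.004 and 0.004 m and x of pod3 in the frame of plate between -0.003 and 0.007 m and (y of pod3 in the frame of plate between -0.101 and -0.091 m or y of pod3 in the frame of plate between -0.045 and -0.035 m or y of pod3 in the frame of plate between 0.035 and 0.045 m or y of pod3 in the frame of plate between 0.091 and 0.101 m) and z of pod3 in the frame of plate between -0.004 and 0.004 m), for 0.05 s.
At the end, for the whole second after the job is handed in: Plate flat on the deck over both pins (5 mm, 3 mm in height); bail behind the keeper, its spring stretched over 1 mm; lever shut (under 0.08 rad); every pod present home in a window (5 mm, foot depth 4 mm, 0.06 rad); button pressed after that and let go; all at rest (all of step 4 and x of plate in the frame of fixture between 0.07 and 0.08 m and y of plate in the frame of fixture between -0.005 and 0.005 m and z of plate in the frame of fixture between 0.027 and 0.033 m and angle between the z axis of plate and the z axis of fixture, either way round below 0.03 rad and x of keeper in the frame of fixture below 0.04 m and value of joint run below 0.002 m and linear speed of each of plate, pod0, pod1, pod2, pod3 below 0.02 m/s); the robot touches nothing.
It fails at once if a pod is plugged into the plate on the fixture before the latch is shut (value of joint lever above 0.6 rad and height (world z) of plate above 0.022 m and ((horizontal distance between pod0 and plate below 0.12 m and z of pod0 in the frame of plate between -0.006 and 0.006 m) or (horizontal distance between pod1 and plate below 0.12 m and z of pod1 in the frame of plate between -0.006 and 0.006 m) or (horizontal distance between pod2 and plate below 0.12 m and z of pod2 in the frame of plate between -0.006 and 0.006 m) or (horizontal distance between pod3 and plate below 0.12 m and z of pod3 in the frame of plate between -0.006 and 0.006 m))).
It fails at once if one of the other things on the bench is moved by more than 5 cm (distance of any of heatsink, mouse, screwdriver, tape_roll, multimeter, pliers, parts_tray from where it was at the start of the episode above 0.05 m).
Of pod0, pod1, pod2, pod3 only 2 to 4 are there at a start; the rules pass over those that are not, and their reading is None.
At some moment in a run one of pod0, pod1, pod2, pod3 may be knocked a few centimetres aside while the robot is not near it.
Once in a run the grip may slacken for a moment while it holds something.
It also fails if it takes over 210 s, if anything falls off the work surface, if the arm or the gripper's body presses on something with over 40 N, if the wrist force passes 120 N, or if a joint passes its speed limit or range.

## Working session

There is one attempt and no reset: what is moved stays moved. The work goes in short steps, Python scripts to look and compute and a tool call to move; the robot and the scene stay as the last step left them, time stands still between calls to the robot, and variables do not carry over. Pictures are saved under pics/ and viewed, and the job is handed in when it is done.

Besides the shell and the picture viewer there is one more tool, called after "Emit:" as name([rows], argument=value, ...), one row to a line, values as JSON. jog_arm: Moves the arm, as the interface text tells. Its arguments: {"type":"object","properties":{"moves":{"type":"array"},"squeeze":{"type":"number"}},"required":["moves"]}

```bash
ls; mkdir -p pics; python3 - <<'E'
from rig import r
import cv2,numpy as np
print(r.sense())
for n in("scene","top"):
    p,d=r.grab_frame(n); cv2.imwrite(f"pics/{n}0.png",p[:,:,::-1]); np.save(f"pics/{n}0.npy",d)
    c=r.calibration(n); print(n,c)
E
```

```text
pics
{'clock': 0.0, 'qpos': array([-1.19542765e+00,  3.53642257e-01,  1.63416986e+00,  1.87420842e-05,
        1.15521346e+00, -2.41170396e-03]), 'qvel': array([-0.00041518,  0.00030864,  0.00117011, -0.0008132 , -0.0012446 ,
        0.00064443]), 'joint_efforts': array([-2.49342411e-03, -6.05259418e+01, -3.42069268e+01, -2.50685289e-04,
        9.50804504e-03, -2.74541128e-05]), 'eef_pos': array([ 230.35115056, -580.46227336,  230.55008513]), 'tcp_rot': array([-3.14015978e+00, -2.05916444e-05,  3.77772792e-01]), 'contact_force': array([ 0.06108006, -0.03652954, -0.94711298]), 'wrist_torque': array([0.00569073, 0.02863538, 0.06319351]), 'opening': 0.9941698393103925}
scene {'fx': 438.6224865064777, 'fy': 438.6224865064777, 'cx': 319.87079145678643, 'cy': 236.88095893547595, 'R': array([[ 0.77323448,  0.6339996 ,  0.01236716],
       [ 0.40719221, -0.48147754, -0.77612749],
       [-0.48611001,  0.60516435, -0.63045473]]), 't': array([-452.30964097, -167.09858295, 1348.84980265])}
top {'fx': 582.7016737897975, 'fy': 582.7016737897975, 'cx': 320.52754683331034, 'cy': 239.86861850147494, 'R': array([[-0.05376274, -0.99854902,  0.00306973],
       [-0.97612093,  0.05190674, -0.21093511],
       [ 0.21046971, -0.01433687, -0.97749525]]), 't': array([  21.95668087,  550.07217616, 1562.10350421])}
```

View pics/scene0.png

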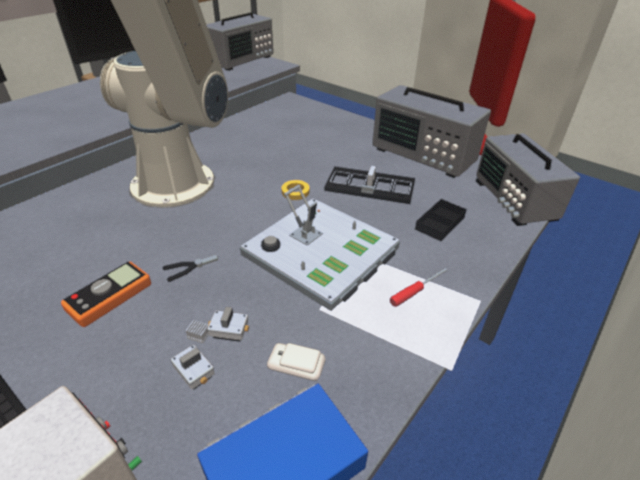

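View pics/top0.png

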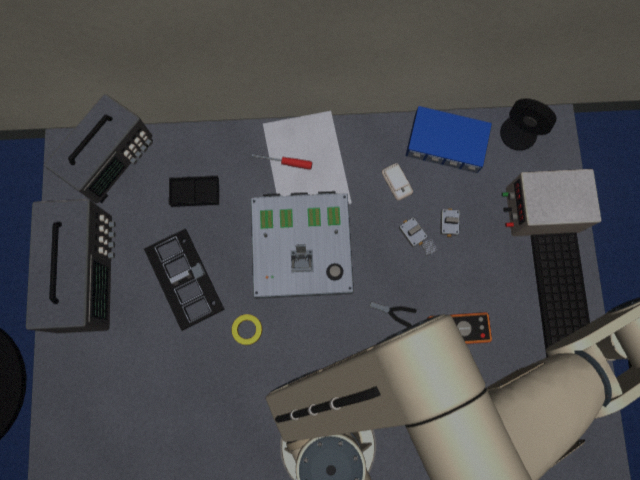

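Both cameras show the fixture in the centre (top ~(302,245)), the plate at top (184,280), two pods at top (414,232) and (450,222), and the heatsink beside them. Next I'll measure these.

```bash
cat > h.py <<'E'
import numpy as np,cv2
from rig import r
def cloud(n,d,c=None):
    c=c or r.calibration(n)
    v,u=np.mgrid[0:480,0:640].astype(float)
    X=np.stack([(u-c['cx'])/c['fx']*d,(v-c['cy'])/c['fy']*d,d],-1)
    W=(X-c['t'])@c['R']   # R^T (X-t)
    W[d<=0]=np.nan
    return W
def proj(n,P):
    c=r.calibration(n); q=np.atleast_2d(P)@c['R'].T+c['t']
    return np.c_[q[:,0]/q[:,2]*c['fx']+c['cx'],q[:,1]/q[:,2]*c['fy']+c['cy']]
def ortho(n,p,d,x0,x1,y0,y1,s=1.0):
    "forward-splat orthographic map: rows = x descending, cols = y descending; s px/mm via depth"
    W=cloud(n,d); H=int((x1-x0)*s);Wd=int((y1-y0)*s)
    z=np.full((H,Wd),np.nan)
    ok=np.isfinite(W[...,0])
    i=((x1-W[...,0])*s); j=((y1-W[...,1])*s)
    ok&=(i>=0)&(i<H)&(j>=0)&(j<Wd)
    return W,ok
def zoom(n,p,u0,v0,u1,v1,f,name):
    im=cv2.resize(p[v0:v1,u0:u1,::-1],None,fx=f,fy=f,interpolation=cv2.INTER_CUBIC)
    cv2.imwrite(name,im)
def snap(n):
    return r.grab_frame(n)
E
python3 - <<'E'
from h import *
for n in("scene","top"):
    d=np.load(f"pics/{n}0.npy"); p=cv2.imread(f"pics/{n}0.png")[:,:,::-1]
    W=cloud(n,d)
    if n=="top":
        zoom(n,p,130,170,370,350,3.3,"pics/tz1.png"); zoom(n,p,370,140,510,260,5,"pics/tz2.png")
        for u,v in [(302,245),(280,215),(260,280),(200,250),(184,280),(414,232),(450,222),(334,272),(302,150),(430,247)]: print(u,v,W[v,u].round(1))
        z=W[...,2]; 
        zz=np.clip(np.nan_to_num(z),0,130)/130*255
        cv2.imwrite("pics/tz3.png",cv2.resize(cv2.applyColorMap(zz.astype(np.uint8),cv2.COLORMAP_JET)[140:350,130:510],None,fx=2.1,fy=2.1,interpolation=cv2.INTER_NEAREST))
    else:
        zoom(n,p,230,150,430,310,4,"pics/sz1.png"); zoom(n,p,160,290,340,400,4.4,"pics/sz2.png")
E
```

```text
302 245 [522.9  43.3 134.5]
280 215 [634.9 103.8  31.6]
260 280 [451.2 166.9  29.9]
200 250 [551.2 338.4   2.5]
184 280 [465.2 382.2  13.2]
414 232 [ 559.  -269.2   58.8]
450 222 [ 583.9 -374.2   51.8]
334 272 [459.4 -39.8  51.7]
302 150 [837.8  32.1   5.4]
430 247 [ 526.  -322.5   -3.1]
```

View pics/tz1.png

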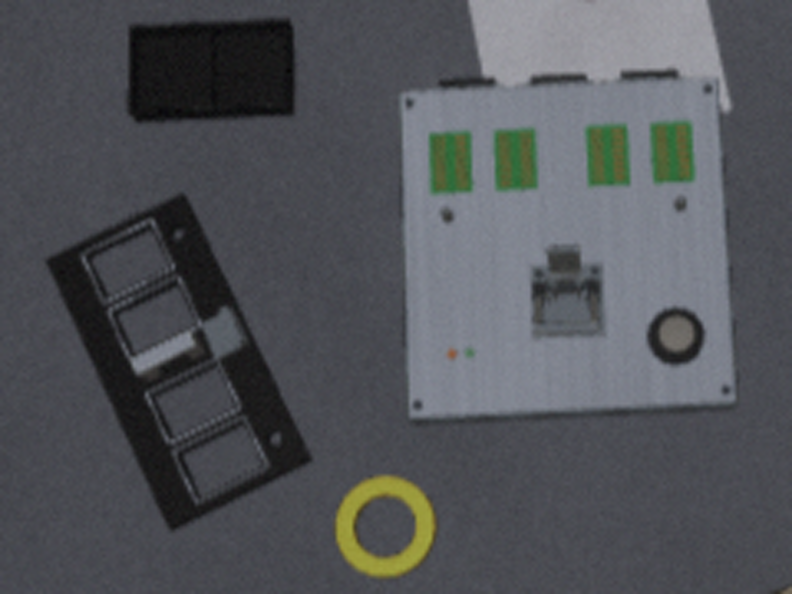

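View pics/tz2.png

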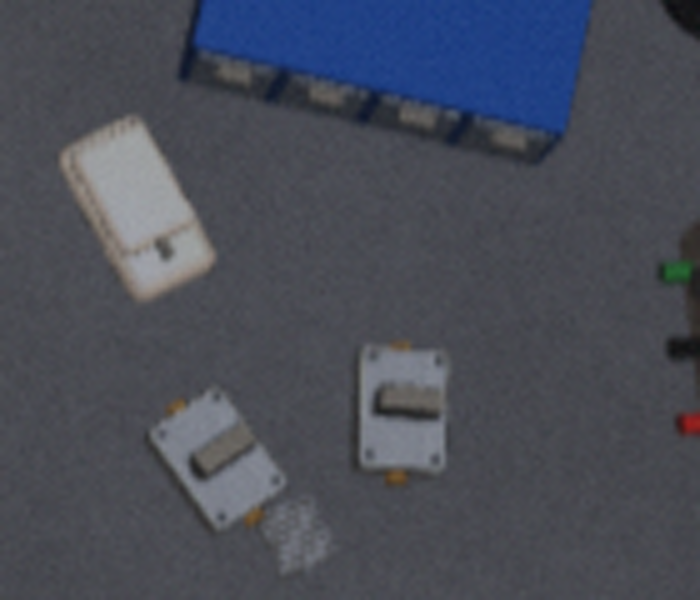

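View pics/tz3.png

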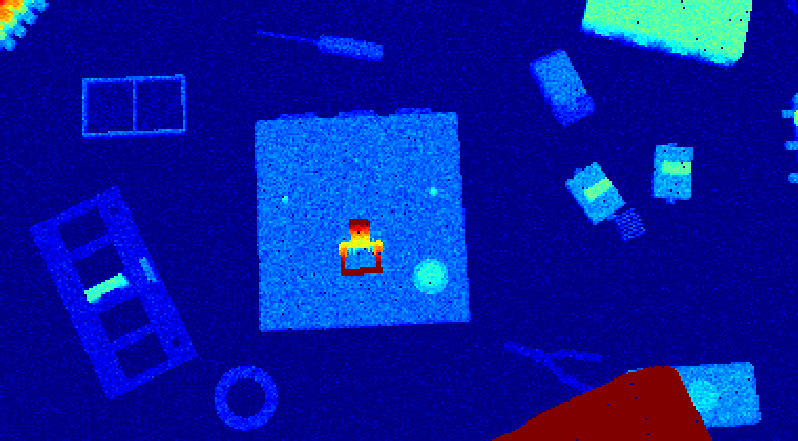

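View pics/sz1.png

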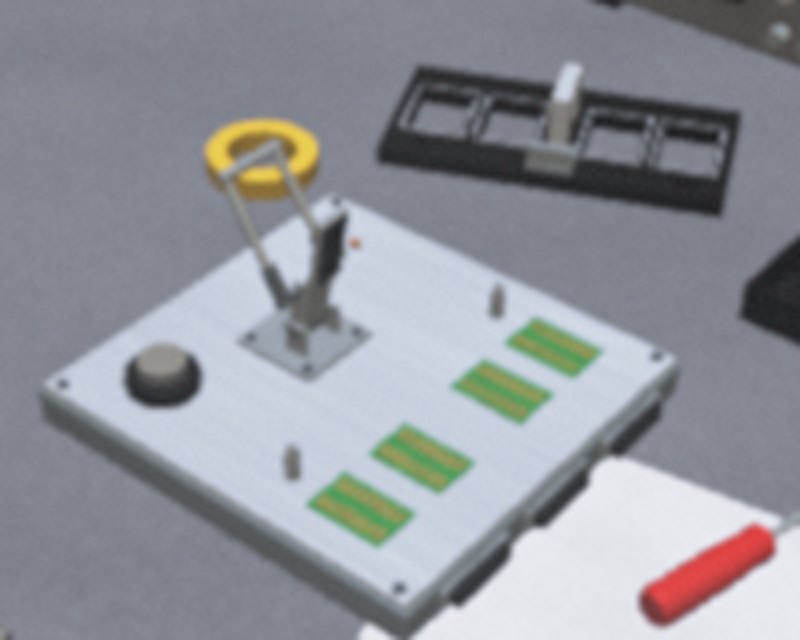

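View pics/sz2.png

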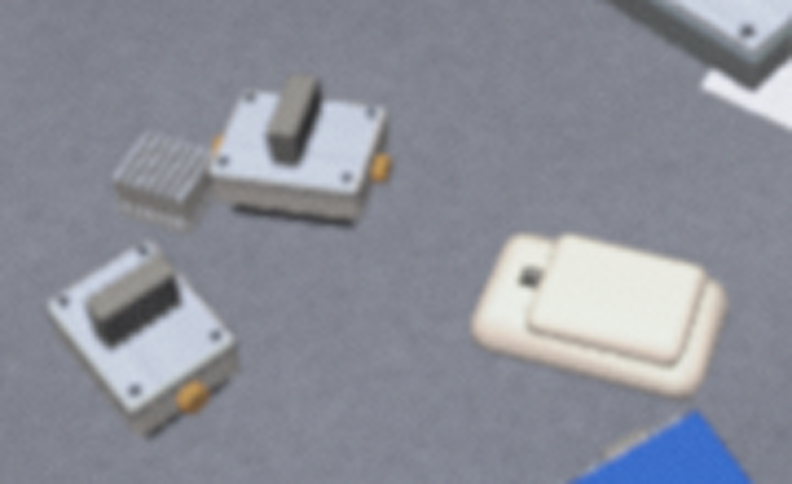

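```bash
cat >> h.py <<'E'
from scipy.optimize import minimize
from scipy.ndimage import map_coordinates
def rect(cx,cy,lx,ly,z):
    a=np.array([[-1,-1],[1,-1],[1,1],[-1,1]])*[lx/2,ly/2]+[cx,cy]
    return [(np.r_[a[i],z],np.r_[a[(i+1)%4],z]) for i in range(4)]
def segpts(segs,step=2.0):
    P=[];N=[]
    for a,b in segs:
        n=max(2,int(np.linalg.norm(b-a)/step)); t=(np.arange(n)+.5)/n
        P.append(a+(b-a)*t[:,None])
    return np.concatenate(P)
def circ(cx,cy,rad,z,n=40):
    t=np.arange(n)/n*2*np.pi
    return np.c_[cx+rad*np.cos(t),cy+rad*np.sin(t),np.full(n,z)]
FIX=np.r_[segpts(rect(0,0,290,280,30)),circ(-85,-90,16,52)]
PLATE=np.r_[segpts(rect(0,0,130,260,14)),*[segpts(rect(2,y,60,42,14)) for y in(-96,-40,40,96)]]
POD=np.r_[segpts(rect(0,0,70,50,37)),segpts(rect(0,0,14,36,61))]
def place(M,q,z0=0):
    c,s=np.cos(q[2]),np.sin(q[2])
    return np.c_[M[:,0]*c-M[:,1]*s+q[0],M[:,0]*s+M[:,1]*c+q[1],M[:,2]+z0]
def gradim(p,sig):
    g=cv2.GaussianBlur(p.astype(np.float32),(0,0),sig)
    gx=cv2.Sobel(g,cv2.CV_32F,1,0);gy=cv2.Sobel(g,cv2.CV_32F,0,1)
    m=np.sqrt((gx**2+gy**2).sum(-1)); return np.minimum(m,np.percentile(m,97))
def fit(n,p,M,q0,z0=0,sig=(3,1.5,1.0),verbose=True):
    q=np.array(q0,float)
    for s in sig:
        G=gradim(p,s)
        def f(k):
            uv=proj(n,place(M,[k[0],k[1],k[2]/100],z0))
            return -map_coordinates(G,[uv[:,1],uv[:,0]],order=1,mode='nearest').mean()
        k=np.array([q[0],q[1],q[2]*100]); 
        st=5*s/1.5
        R=minimize(f,k,method='Nelder-Mead',options=dict(initial_simplex=np.vstack([k-st/2,k+[st,0,0],k+[0,st,0],k+[0,0,st]]),xatol=.01,fatol=1e-4))
        q=np.array([R.x[0],R.x[1],R.x[2]/100])
    return q,-R.fun
def overlay(n,p,Ms,name,box,f):
    u0,v0,u1,v1=box
    im=cv2.resize(np.ascontiguousarray(p[v0:v1,u0:u1,::-1]),None,fx=f,fy=f,interpolation=cv2.INTER_CUBIC)
    for M in Ms:
        for u,v in proj(n,M): cv2.circle(im,(int((u-u0+.5)*f),int((v-v0+.5)*f)),1,(0,0,255),-1)
    cv2.imwrite(name,im)
E
python3 - <<'E'
from h import *
T=np.load("pics/top0.npy");W=cloud("top",T);z=W[...,2]
def mar(zlo,zhi,x0,x1,y0,y1):
    m=(z>zlo)&(z<zhi)&(W[...,0]>x0)&(W[...,0]<x1)&(W[...,1]>y0)&(W[...,1]<y1)
    return cv2.minAreaRect(W[m][:,:2].astype(np.float32))
print("fix",mar(24,36,380,700,-100,210)); print("plate",mar(8,20,350,620,270,500))
for n in("top","scene"):
    p=cv2.imread(f"pics/{n}0.png")[:,:,::-1]
    out=[]
    for nm,M,q0 in[("fix",FIX,(530,40,.03)),("plate",PLATE,(467,384,np.radians(115))),("podA",POD,(555,-270,np.radians(30))),("podB",POD,(580,-370,0))]:
        best=max((fit(n,p,M,np.array(q0)+[0,0,dy]) for dy in(-.1,0,.1)),key=lambda t:t[1])
        print(n,nm,best[0].round(3),np.degrees(best[0][2]).round(2),best[1].round(1)); out.append(place(M,best[0]))
    if n=="top": overlay(n,p,out,"pics/ovt.png",(130,170,490,350),2.2)
    else: overlay(n,p,out,"pics/ovs.png",(160,150,430,400),2.4)
E
```

```text
fix ((551.4436645507812, 47.97216033935547), (279.139404296875, 294.5177917480469), 89.7480239868164)
plate ((482.92010498046875, 385.6675720214844), (228.91192626953125, 265.68804931640625), 89.9041748046875)
top fix [ 5.49552e+02  4.80520e+01 -6.00000e-03] -0.34 167.5
top plate [467.731 381.614   1.993] 114.22 139.3
top podA [ 5.65715e+02 -2.71049e+02  5.45000e-01] 31.22 158.2Traceback (most recent call last):
  File "<stdin>", line 11, in <module>
  File "<stdin>", line 11, in <genexpr>
  File "h.py", line 59, in fit
    R=minimize(f,k,method='Nelder-Mead',options=dict(initial_simplex=np.vstack([k-st/2,k+[st,0,0],k+[0,st,0],k+[0,0,st]]),xatol=.01,fatol=1e-4))
    res = _minimize_neldermead(fun, x0, args, callback, bounds=bounds,
                               **options)
    fxcc = func(xcc)
    fx = function(np.copy(x), *(wrapper_args + args))
  File "h.py", line 55, in f
    uv=proj(n,place(M,[k[0],k[1],k[2]/100],z0))
  File "h.py", line 11, in proj
    c=r.calibration(n); q=np.atleast_2d(P)@c['R'].T+c['t']
ValueError: time passes only in moves, steps and waits
```

```bash
python3 - <<'E'
s=open('h.py').read()
s=s.replace("from rig import r\n","from rig import r\n_C={}\ndef cal(n):\n    if n not in _C: _C[n]=r.calibration(n)\n    return _C[n]\n",1).replace("c=c or r.calibration(n)","c=c or cal(n)").replace("c=r.calibration(n); q","c=cal(n); q")
open('h.py','w').write(s)
E
cat > f0.py <<'E'
from h import *
for n in("top","scene"):
    p=cv2.imread(f"pics/{n}0.png")[:,:,::-1]
    out=[]
    for nm,M,q0 in[("fix",FIX,(549,48,-.006)),("plate",PLATE,(467,384,np.radians(115))),("podA",POD,(565,-271,np.radians(30))),("podB",POD,(580,-370,0))]:
        best=max((fit(n,p,M,np.array(q0)+[0,0,dy]) for dy in(-.1,0,.1)),key=lambda t:t[1])
        print(n,nm,best[0].round(3),np.degrees(best[0][2]).round(2),best[1].round(1)); out.append(place(M,best[0]))
    if n=="top": overlay(n,p,out,"pics/ovt.png",(130,170,490,350),2.2)
    else: overlay(n,p,out,"pics/ovs.png",(160,150,430,400),2.4)
E
python3 f0.py
```

```text
top fix [ 5.49557e+02  4.80490e+01 -6.00000e-03] -0.34 167.5
top plate [467.731 381.614   1.993] 114.22 139.3
top podA [ 5.65715e+02 -2.71049e+02  5.45000e-01] 31.22 158.2
top podB [ 5.91129e+02 -3.78724e+02 -1.04000e-01] -5.95 163.2
scene fix [ 5.50984e+02  4.13620e+01 -2.00000e-03] -0.14 243.6
scene plate [466.964 386.805   1.703] 97.58 154.4
scene podA [ 5.70988e+02 -2.77293e+02  5.46000e-01] 31.28 220.5
scene podB [ 5.94290e+02 -3.83837e+02 -1.39000e-01] -7.98 220.1
```

View pics/ovt.png

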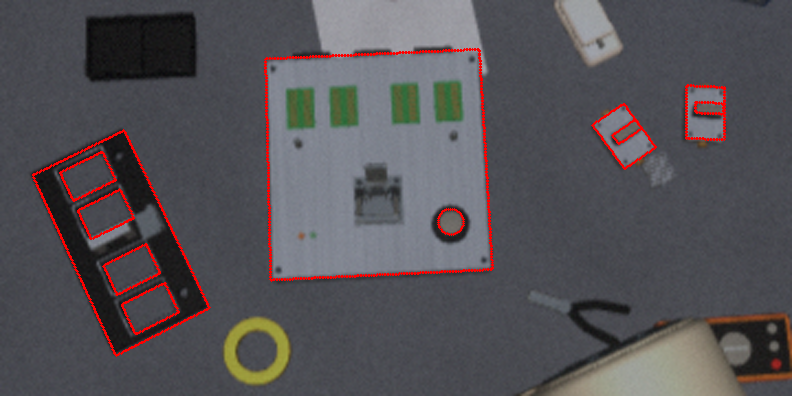

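View pics/ovs.png

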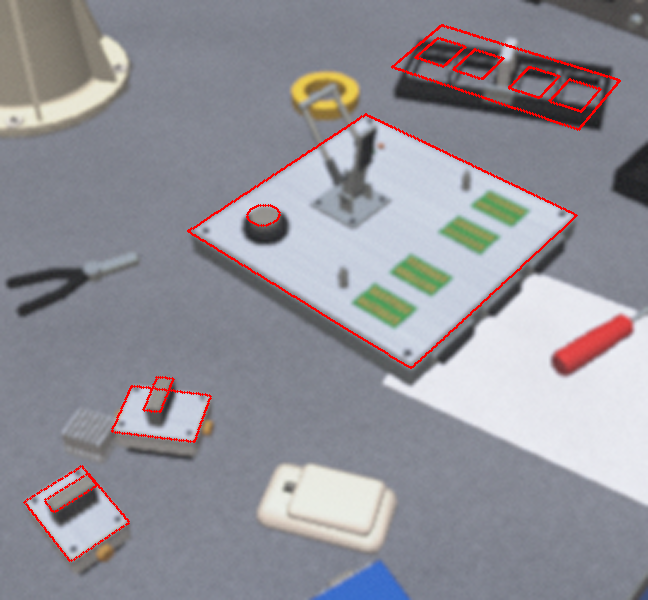

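```bash
python3 - <<'E'
from h import *
for n in("top","scene"):
    d=np.load(f"pics/{n}0.npy");W=cloud(n,d)
    for nm,P,rad in[("deck rear",(650,110,30),25),("deck left",(450,140,30),25),("bench",(330,250,0),25),("bench2",(650,-180,0),20),("bench3",(480,-200,0),20),("btn",(465,-42,52),10),("podBtop",(610,-365,37),6),("podArear",(590,-262,37),6)]:
        q=W[np.abs(W[...,0]-P[0])<rad*1];
        m=(np.abs(W[...,0]-P[0])<rad)&(np.abs(W[...,1]-P[1])<rad)
        a=W[m];print(n,nm,len(a),np.median(a[:,2]).round(1),a[:,2].std().round(1), (P[2]))
E
```

```text
top deck rear 295 29.7 4.0 30
top deck left 317 30.0 4.1 30
top bench 312 2.7 9.9 0
top bench2 182 0.1 4.2 0
top bench3 190 -0.2 4.0 0
top btn 51 52.6 3.6 52
top podBtop 19 34.8 17.1 37
top podArear 17 37.2 3.2 37
scene deck rear 271 28.9 1.3 30
scene deck left 103 28.8 1.4 30
scene bench 132 2.5 8.6 0
scene bench2 282 -1.2 1.3 0
scene bench3 226 -1.2 1.2 0
scene btn 44 50.5 1.4 52
scene podBtop 33 35.8 1.3 37
scene podArear 30 35.1 9.0 37
```

```bash
python3 - <<'E'
from h import *
n="scene";p=cv2.imread(f"pics/{n}0.png")[:,:,::-1]
Q=[place(FIX,(549.56,48.05,-.006)),place(PLATE,(467.73,381.6,1.993)),place(POD,(565.7,-271,.545)),place(POD,(591.1,-378.7,-.104))]
overlay(n,p,Q,"pics/ovs2.png",(160,250,340,390),4.4)
overlay(n,p,Q,"pics/ovs3.png",(230,150,430,310),4)
E
```

```text
(no output)
```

View pics/ovs2.png

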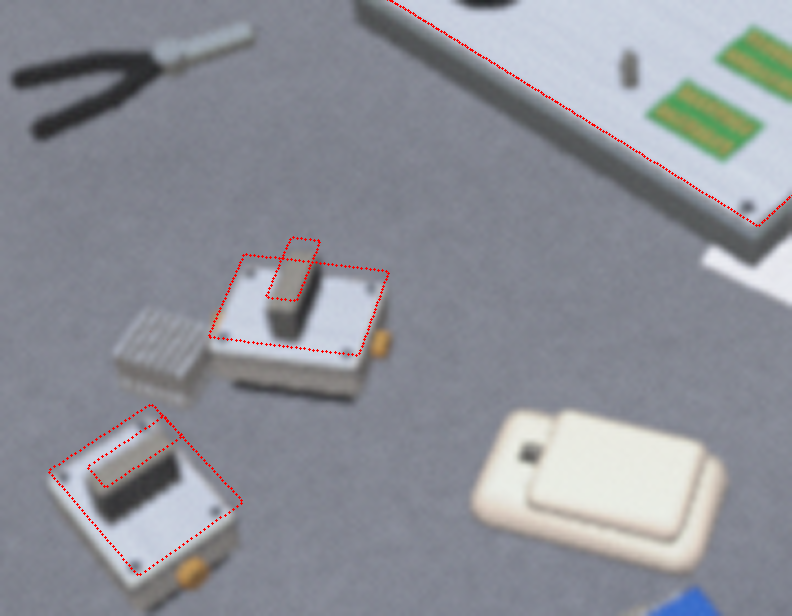

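View pics/ovs3.png

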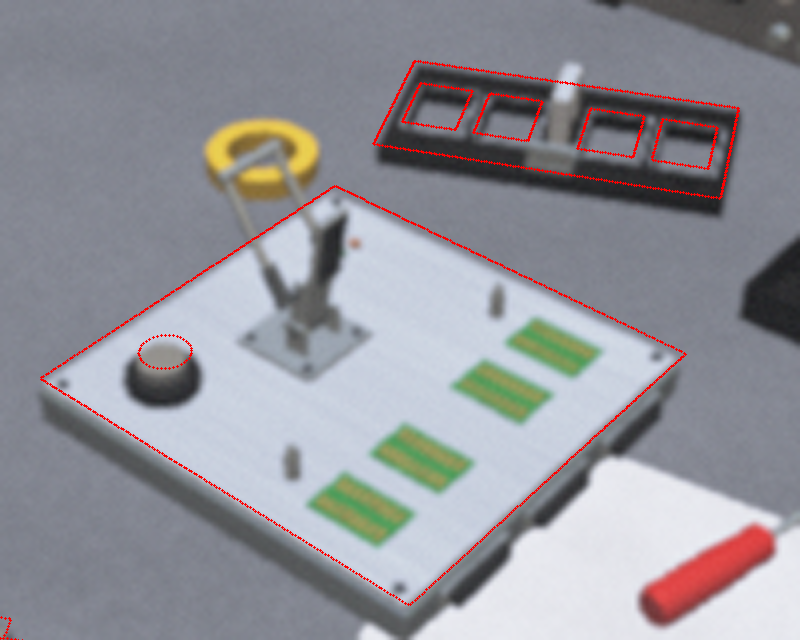

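Emit:
jog_arm([
  {"grip": -1, "translation": [0.024, -0.0337, 0], "twist": [0, 0, 0]},
  {"grip": -1, "translation": [0.024, -0.0337, 0], "twist": [0, 0, 0]},
  {"grip": -1, "translation": [0.024, -0.0337, 0], "twist": [0, 0, 0]},
  {"grip": -1, "translation": [0.024, -0.0337, 0], "twist": [0, 0, 0]},
  {"grip": -1, "translation": [0.024, -0.0337, 0], "twist": [0, 0, 0]},
  {"grip": -1, "translation": [0.024, -0.0337, 0], "twist": [0, 0, 0]},
  {"grip": -1, "translation": [0.024, -0.0337, 0], "twist": [0, 0, 0]},
  {"grip": -1, "translation": [0.024, -0.0337, 0], "twist": [0, 0, 0]},
])

```text
clock: 0.77
eef_pos: [309.3, -257.6, 231.1]
tcp_rot: [-3.141, -0.0, 0.377]
contact_force: [1.8, -0.0, 0.2]
opening: 0.998
```

Emit:
jog_arm([
  {"grip": -1, "translation": [0.024, -0.0337, 0], "twist": [0, 0, 0]},
  {"grip": -1, "translation": [0.024, -0.0337, 0], "twist": [0, 0, 0]},
  {"grip": -1, "translation": [0.024, -0.0337, 0], "twist": [0, 0, 0]},
  {"grip": -1, "translation": [0.024, -0.0337, 0], "twist": [0, 0, 0]},
  {"grip": -1, "translation": [0.024, -0.0337, 0], "twist": [0, 0, 0]},
  {"grip": -1, "translation": [0.024, -0.0337, 0], "twist": [0, 0, 0]},
  {"grip": -1, "translation": [0.024, -0.0337, 0], "twist": [0, 0, 0]},
  {"grip": -1, "translation": [0.024, -0.0337, 0], "twist": [0, 0, 0]},
])

```text
clock: 1.43
eef_pos: [388.3, 64.1, 231.4]
tcp_rot: [3.141, -0.0, 0.378]
contact_force: [0.7, -0.6, -0.2]
opening: 1.002
```

Emit:
jog_arm([
  {"grip": -1, "translation": [0.024, -0.0337, 0], "twist": [0, 0, 0]},
  {"grip": -1, "translation": [0.024, -0.0337, 0], "twist": [0, 0, 0]},
  {"grip": -1, "translation": [0.024, -0.0337, 0], "twist": [0, 0, 0]},
  {"grip": -1, "translation": [0.024, -0.0337, 0], "twist": [0, 0, 0]},
  {"grip": -1, "translation": [0.024, -0.0337, 0], "twist": [0, 0, 0]},
  {"grip": -1, "translation": [0.024, -0.0337, 0], "twist": [0, 0, 0]},
  {"grip": -1, "translation": [0.024, -0.0337, 0], "twist": [0, 0, 0]},
  {"grip": -1, "translation": [0.024, -0.0337, 0], "twist": [0, 0, 0]},
])

```text
clock: 2.1
eef_pos: [467.4, 385.4, 230.8]
tcp_rot: [3.141, 0.001, 0.378]
contact_force: [0.5, -0.8, 0.4]
opening: 1.003
```

Emit:
jog_arm([
  {"grip": -1, "translation": [0, 0, 0], "twist": [0, 0, -0.12]},
  {"grip": -1, "translation": [0, 0, 0], "twist": [0, 0, -0.12]},
  {"grip": -1, "translation": [0, 0, 0], "twist": [0, 0, -0.12]},
  {"grip": -1, "translation": [0, 0, 0], "twist": [0, 0, -0.12]},
  {"grip": -1, "translation": [0, 0, 0], "twist": [0, 0, -0.12]},
  {"grip": -1, "translation": [0, 0, 0], "twist": [0, 0, -0.12]},
  {"grip": -1, "translation": [0, 0, 0], "twist": [0, 0, -0.12]},
])

```text
clock: 2.68
eef_pos: [467.3, 383.2, 230.9]
tcp_rot: [-3.141, 0.001, 1.224]
contact_force: [0.1, -0.4, 0.1]
opening: 1.002
```

Emit:
jog_arm([
  {"grip": -1, "translation": [0, 0, 0], "twist": [0, 0, -0.12]},
  {"grip": -1, "translation": [0, 0, 0], "twist": [0, 0, -0.12]},
  {"grip": -1, "translation": [0, 0, 0], "twist": [0, 0, -0.12]},
  {"grip": -1, "translation": [0, 0, 0], "twist": [0, 0, -0.12]},
  {"grip": -1, "translation": [0, 0, 0], "twist": [0, 0, -0.12]},
  {"grip": -1, "translation": [0, 0, 0], "twist": [0, 0, -0.12]},
  {"grip": -1, "translation": [0, 0, 0], "twist": [0, 0, 0]},
])

```text
clock: 3.27
eef_pos: [467.4, 383.1, 230.9]
tcp_rot: [-3.141, 0.0, 1.943]
contact_force: [-0.1, -0.0, -0.1]
opening: 1.0
```

```bash
python3 - <<'E'
from h import *
print({k:v for k,v in r.sense().items() if k in('clock','eef_pos','tcp_rot','contact_force','qpos','opening')})
for n in("scene","top"):
    p,d=r.grab_frame(n); cv2.imwrite(f"pics/{n}1.png",p[:,:,::-1]); np.save(f"pics/{n}1.npy",d)
    print(proj(n,r.sense()['eef_pos']))
E
```

```text
{'clock': 3.2667, 'qpos': array([ 6.84155684e-01,  3.21928038e-01,  1.67908206e+00, -8.27616308e-06,
        1.14133987e+00,  3.11698496e-01]), 'eef_pos': array([467.39216336, 383.11760531, 230.89062297]), 'tcp_rot': array([-3.14087414e+00,  2.39410134e-04,  1.94325705e+00]), 'contact_force': array([-0.09413349, -0.01331374, -0.08059848]), 'opening': 0.99993252971185}
[[376.11695928 113.23030334]]
[[163.52017697 266.36211717]]
```

```bash
python3 - <<'E'
from h import *
a=cv2.imread("pics/scene1.png")[:,:,::-1]; zoom(0,a,300,40,460,170,5,"pics/z1a.png")
a=cv2.imread("pics/top1.png")[:,:,::-1]; zoom(0,a,130,200,370,380,3.3,"pics/z1b.png")
E
```

```text
(no output)
```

View pics/z1a.png

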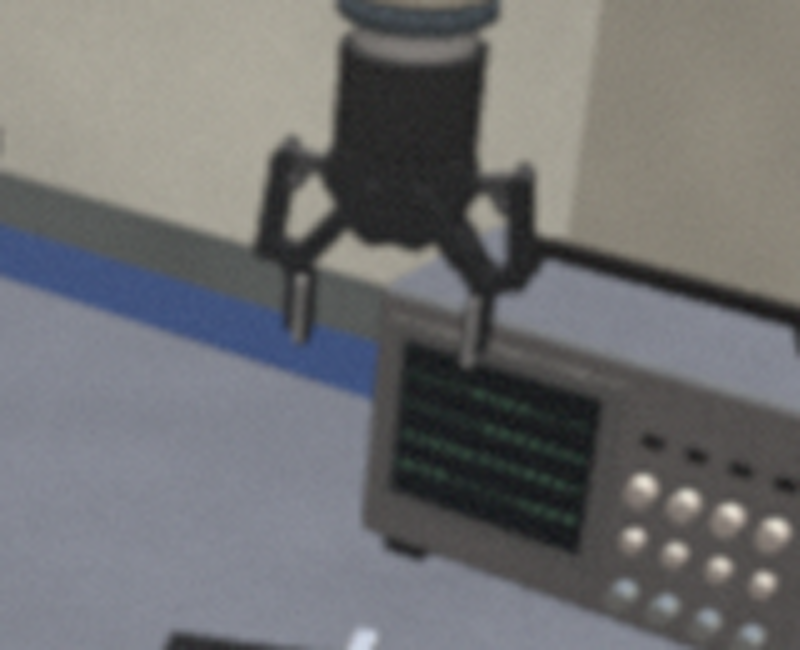

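View pics/top1.png

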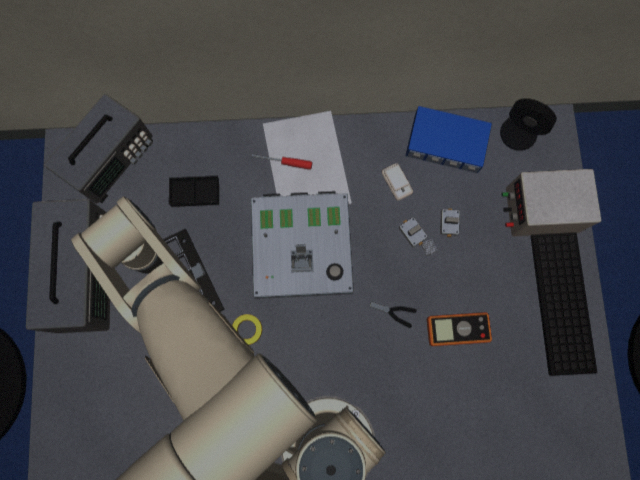

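View pics/scene1.png

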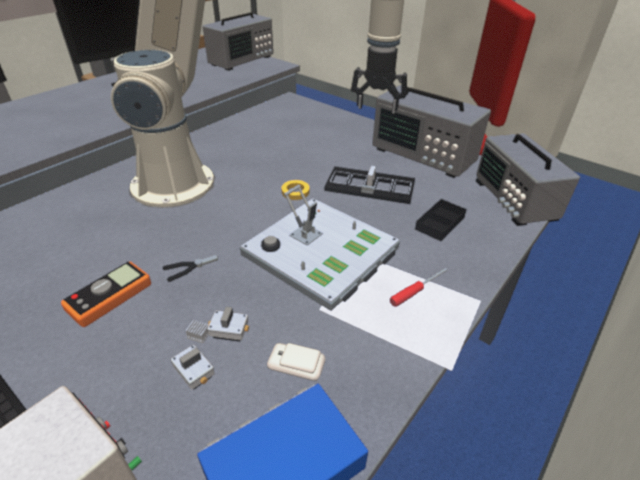

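```bash
python3 - <<'E'
from h import *
print(proj("scene",[[467.4,383.1,231],[467.4,383.1,244]]))
# jaw dir
a=1.943-np.pi/2
for s in(-1,1):
  print(proj("scene",[467.4+s*50*np.cos(a),383.1+s*50*np.sin(a),244]))
# base check: circle base of robot
print(cal("scene"),)
E
```

```text
[[376.10089947 113.22426684]
 [376.54384191 108.69041761]]
[[358.78350874 106.22459276]]
[[394.65212097 111.20455087]]
{'fx': 438.6224865064777, 'fy': 438.6224865064777, 'cx': 319.87079145678643, 'cy': 236.88095893547595, 'R': array([[ 0.77323448,  0.6339996 ,  0.01236716],
       [ 0.40719221, -0.48147754, -0.77612749],
       [-0.48611001,  0.60516435, -0.63045473]]), 't': array([-452.30964097, -167.09858295, 1348.84980265])}
```

```bash
cat >> h.py <<'E'
OFF={"scene":np.zeros(2),"top":np.zeros(2)}
_proj=proj
def proj(n,P): return _proj(n,P)+OFF[n]
E
python3 - <<'E'
from h import *
n="scene"; p=cv2.imread("pics/scene1.png")[:,:,::-1]
for sig in(1.5,1.0):
  G=gradim(p,sig)
  for nm,M in[("fix",place(FIX,(549.56,48.05,-.006))),("plate",place(PLATE,(467.73,381.6,1.993))),("podA",place(POD,(565.7,-271,.545))),("podB",place(POD,(591.1,-378.7,-.104)))]:
    uv=proj(n,M); best=max(((map_coordinates(G,[uv[:,1]+dv,uv[:,0]+du],order=1).mean(),du,dv) for du in np.arange(-4,4.1,.25) for dv in np.arange(-5,6.1,.25)))
    print(sig,nm,best)
E
```

```text
1.5 fix (np.float32(216.59355), np.float64(-1.0), np.float64(1.75))
1.5 plate (np.float32(157.7904), np.float64(0.5), np.float64(3.75))
1.5 podA (np.float32(181.55069), np.float64(-1.0), np.float64(3.25))
1.5 podB (np.float32(176.95972), np.float64(-1.25), np.float64(3.0))
1.0 fix (np.float32(259.43283), np.float64(-1.25), np.float64(1.75))
1.0 plate (np.float32(192.78732), np.float64(0.5), np.float64(4.25))
1.0 podA (np.float32(228.08057), np.float64(-0.75), np.float64(3.25))
1.0 podB (np.float32(224.72061), np.float64(-1.25), np.float64(3.0))
```

Emit:
jog_arm([
  {"grip": -1, "translation": [0, 0, 0], "twist": [0, 0, -0.05]},
  {"grip": -1, "translation": [0, 0, 0.035], "twist": [0, 0, 0]},
  {"grip": -1, "translation": [0, 0, 0.035], "twist": [0, 0, 0]},
  {"grip": -1, "translation": [0, 0, 0.035], "twist": [0, 0, 0]},
  {"grip": -1, "translation": [0, 0, 0], "twist": [0, 0, 0]},
])

```text
clock: 3.78
eef_pos: [464.1, 380.5, 120.1]
tcp_rot: [-3.132, 0.003, 1.984]
contact_force: [-2.0, -0.6, -0.6]
opening: 1.0
```

```bash
python3 - <<'E'
from h import *
n="scene"
p,d=r.grab_frame(n); cv2.imwrite(f"pics/{n}2.png",p[:,:,::-1]); zoom(n,p,310,90,430,210,5,"pics/z2.png")
E
```

```text
(no output)
```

View pics/z2.png

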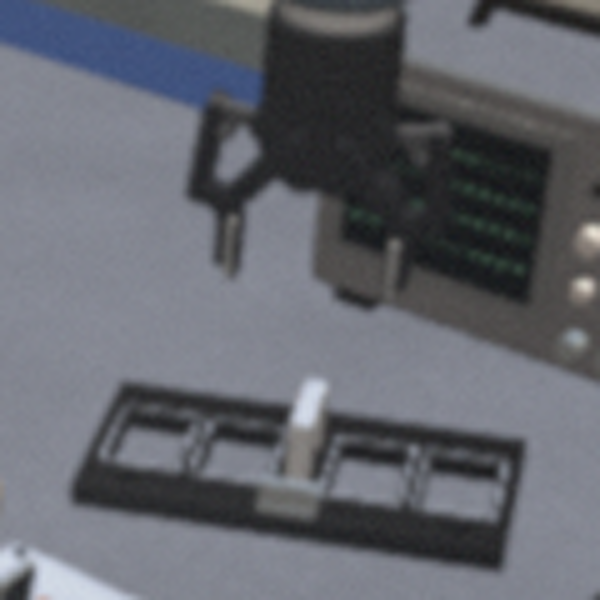

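Emit:
jog_arm([
  {"grip": -1, "translation": [0, 0, 0.035], "twist": [0, 0, 0]},
  {"grip": -1, "translation": [0, 0, 0.035], "twist": [0, 0, 0]},
  {"grip": -1, "translation": [0, 0, 0.024], "twist": [0, 0, 0]},
  {"grip": -1, "translation": [0, 0, 0], "twist": [0, 0, 0]},
  {"grip": -1, "translation": [0, 0, 0], "twist": [0, 0, 0]},
  {"grip": -1, "translation": [0, 0, 0], "twist": [0, 0, 0]},
])

```text
clock: 4.33
eef_pos: [469.2, 384.6, 35.0]
tcp_rot: [3.138, -0.001, 1.987]
contact_force: [0.1, 0.5, 0.2]
opening: 1.001
```

```bash
python3 - <<'E'
from h import *
n="scene"
print(r.sense())
p,d=r.grab_frame(n); cv2.imwrite(f"pics/{n}3.png",p[:,:,::-1]); zoom(n,p,310,90,430,210,5,"pics/z3.png")
E
```

```text
{'clock': 4.3333, 'qpos': array([6.84155041e-01, 5.64934580e-01, 1.80859745e+00, 2.32017596e-06,
       7.64678035e-01, 2.68015465e-01]), 'qvel': array([-0.00102482, -0.01065288, -0.00076096,  0.00036592, -0.01005825,
       -0.00598448]), 'joint_efforts': array([ 3.98785905e-04, -6.26154971e+01, -2.29947335e+01,  1.29251907e-04,
        6.98155886e-02,  2.10914214e-02]), 'eef_pos': array([469.16286291, 384.56524723,  34.96034103]), 'tcp_rot': array([ 3.13833126e+00, -8.97323534e-04,  1.98693569e+00]), 'contact_force': array([0.12347289, 0.46540216, 0.23370302]), 'wrist_torque': array([-0.00433135,  0.03291083,  0.00423742]), 'opening': 1.0008835724084846}
```

View pics/z3.png

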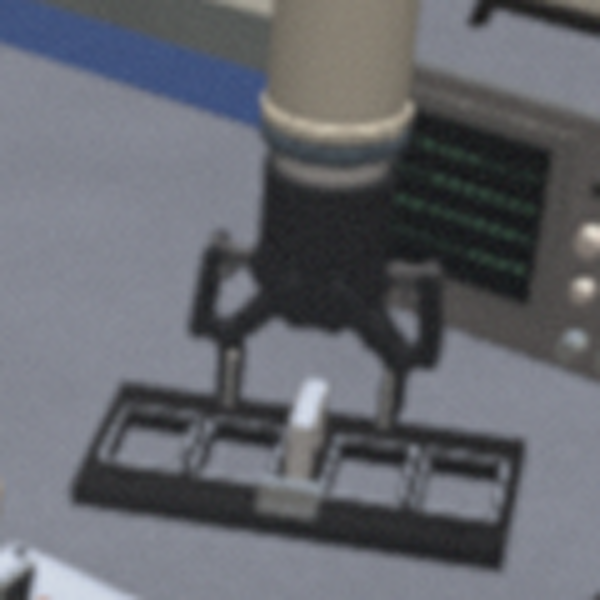

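Emit:
jog_arm([
  {"grip": 1, "translation": [0, 0, 0], "twist": [0, 0, 0]},
  {"grip": 1, "translation": [0, 0, 0], "twist": [0, 0, 0]},
  {"grip": 1, "translation": [0, 0, 0], "twist": [0, 0, 0]},
  {"grip": 1, "translation": [0, 0, 0], "twist": [0, 0, 0]},
  {"grip": 1, "translation": [0, 0, 0], "twist": [0, 0, 0]},
  {"grip": 1, "translation": [0, 0, 0], "twist": [0, 0, 0]},
  {"grip": 1, "translation": [0, 0, 0], "twist": [0, 0, 0]},
  {"grip": 1, "translation": [0, 0, 0], "twist": [0, 0, 0]},
  {"grip": 1, "translation": [0, 0, 0], "twist": [0, 0, 0]},
  {"grip": 1, "translation": [0, 0, 0], "twist": [0, 0, 0]},
], squeeze=90)

```text
clock: 5.22
eef_pos: [468.1, 383.7, 32.9]
tcp_rot: [3.14, -0.0, 1.988]
contact_force: [0.6, -0.7, 5.7]
opening: 0.142
```

```bash
python3 - <<'E'
from h import *
print(r.sense())
E
```

```text
{'clock': 5.2167, 'qpos': array([ 6.84163124e-01,  5.67386662e-01,  1.81066269e+00, -1.36466393e-04,
        7.62311062e-01,  2.67124568e-01]), 'qvel': array([-9.41292404e-04,  8.68625918e-05,  1.25705777e-03,  4.72851976e-04,
       -6.13993152e-04, -1.59479100e-03]), 'joint_efforts': array([ 1.95415705e-01, -6.13347673e+01, -2.21945196e+01,  1.45509057e-01,
        1.07050716e-02,  6.85199560e-02]), 'eef_pos': array([468.13127033, 383.68785225,  32.85425398]), 'tcp_rot': array([ 3.14037921e+00, -2.34242813e-04,  1.98793367e+00]), 'contact_force': array([ 0.58741815, -0.70980108,  5.74252261]), 'wrist_torque': array([-0.06549202, -0.0369306 ,  0.10540601]), 'opening': 0.14201116830316501}
```

Emit:
jog_arm([
  {"grip": 1, "translation": [0, 0, -0.005], "twist": [0, 0, 0]},
  {"grip": 1, "translation": [0, 0, -0.015], "twist": [0, 0, 0]},
  {"grip": 1, "translation": [0, 0, -0.025], "twist": [0, 0, 0]},
  {"grip": 1, "translation": [0, 0, -0.025], "twist": [0, 0, 0]},
  {"grip": 1, "translation": [0, 0, -0.025], "twist": [0, 0, 0]},
  {"grip": 1, "translation": [0, 0, -0.025], "twist": [0, 0, 0]},
  {"grip": 1, "translation": [0, 0, -0.025], "twist": [0, 0, 0]},
  {"grip": 1, "translation": [0, 0, -0.025], "twist": [0, 0, 0]},
  {"grip": 1, "translation": [0, 0, -0.02], "twist": [0, 0, 0]},
  {"grip": 1, "translation": [0, 0, -0.01], "twist": [0, 0, 0]},
])

```text
clock: 6.05
eef_pos: [467.7, 383.4, 234.3]
tcp_rot: [3.14, -0.0, 1.988]
contact_force: [-0.2, 0.1, -6.6]
opening: 0.142
```

```bash
python3 - <<'E'
from h import *
print(r.sense()['eef_pos'],r.sense()['contact_force'],r.sense()['wrist_torque'])
n="scene"
p,d=r.grab_frame(n); cv2.imwrite(f"pics/{n}4.png",p[:,:,::-1]); zoom(n,p,230,30,430,240,3,"pics/z4.png")
E
```

```text
[467.68119574 383.42270803 234.27468538] [-0.24021204  0.12146198 -6.57722508] [ 0.04508909 -0.061474   -0.01195029]
```

View pics/z4.png

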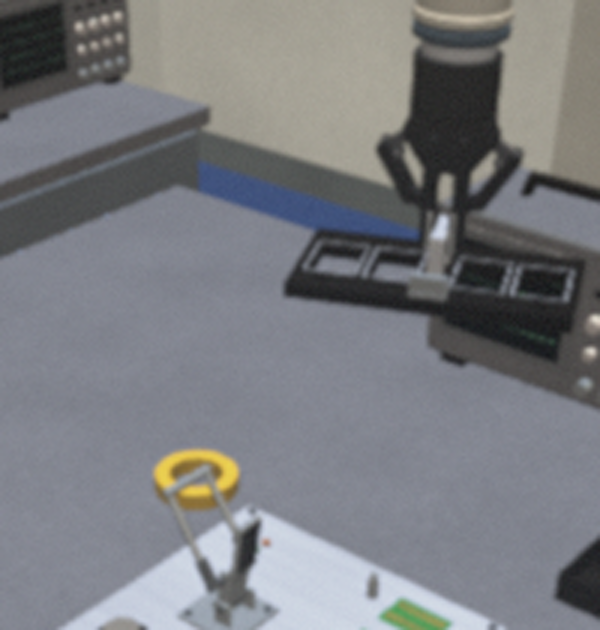

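Emit:
jog_arm([
  {"grip": 1, "translation": [-0.012, 0, 0], "twist": [0, 0, 0]},
  {"grip": 1, "translation": [-0.025, 0, 0], "twist": [0, 0, 0]},
  {"grip": 1, "translation": [-0.03, 0, 0], "twist": [0, 0, 0]},
  {"grip": 1, "translation": [-0.03, 0, 0], "twist": [0, 0, 0]},
  {"grip": 1, "translation": [-0.03, 0, 0], "twist": [0, 0, 0]},
  {"grip": 1, "translation": [-0.03, 0, 0], "twist": [0, 0, 0]},
  {"grip": 1, "translation": [-0.03, 0, 0], "twist": [0, 0, 0]},
])

```text
clock: 6.68
eef_pos: [542.4, 210.0, 229.9]
tcp_rot: [-3.138, -0.0, 1.988]
contact_force: [0.7, 0.6, -6.9]
opening: 0.14
```

Emit:
jog_arm([
  {"grip": 1, "translation": [-0.03, 0, 0], "twist": [0, 0, 0]},
  {"grip": 1, "translation": [-0.03, 0, 0], "twist": [0, 0, 0]},
  {"grip": 1, "translation": [-0.03, 0.003, 0], "twist": [0, 0, 0]},
  {"grip": 1, "translation": [-0.03, 0.003, 0], "twist": [0, 0, 0]},
  {"grip": 1, "translation": [-0.03, 0.003, 0], "twist": [0, 0, 0]},
  {"grip": 1, "translation": [-0.022, 0, 0], "twist": [0, 0, 0]},
  {"grip": 1, "translation": [-0.012, 0, 0], "twist": [0, 0, 0]},
  {"grip": 1, "translation": [0, 0, 0], "twist": [0, 0, 0]},
])

```text
clock: 7.35
eef_pos: [625.8, 44.8, 230.0]
tcp_rot: [-3.138, -0.0, 1.985]
contact_force: [0.2, 0.4, -6.7]
opening: 0.147
```

Emit:
jog_arm([
  {"grip": 1, "translation": [0, 0, 0], "twist": [0, 0, 0.06]},
  {"grip": 1, "translation": [0, 0, 0], "twist": [0, 0, 0.12]},
  {"grip": 1, "translation": [0, 0, 0], "twist": [0, 0, 0.12]},
  {"grip": 1, "translation": [0, 0, 0], "twist": [0, 0, 0.12]},
  {"grip": 1, "translation": [0, 0, 0], "twist": [0, 0, 0.12]},
  {"grip": 1, "translation": [0, 0, 0], "twist": [0, 0, 0.12]},
  {"grip": 1, "translation": [0, 0, 0], "twist": [0, 0, 0.12]},
  {"grip": 1, "translation": [0, 0, 0], "twist": [0, 0, 0.12]},
  {"grip": 1, "translation": [0, 0, 0], "twist": [0, 0, 0.12]},
])

```text
clock: 8.1
eef_pos: [624.7, 48.4, 230.7]
tcp_rot: [-3.139, 0.002, 0.962]
contact_force: [0.1, 0.7, -7.2]
opening: 0.144
```

Emit:
jog_arm([
  {"grip": 1, "translation": [0, 0, 0], "twist": [0, 0, 0.12]},
  {"grip": 1, "translation": [0, 0, 0], "twist": [0, 0, 0.12]},
  {"grip": 1, "translation": [0, 0, 0], "twist": [0, 0, 0.12]},
  {"grip": 1, "translation": [0, 0, 0], "twist": [0, 0, 0.12]},
  {"grip": 1, "translation": [0, 0, 0], "twist": [0, 0, 0.12]},
  {"grip": 1, "translation": [0, 0, 0], "twist": [0, 0, 0.12]},
  {"grip": 1, "translation": [0, 0, 0], "twist": [0, 0, 0.12]},
  {"grip": 1, "translation": [0, 0, 0], "twist": [0, 0, 0.12]},
  {"grip": 1, "translation": [0, 0, 0], "twist": [0, 0, 0.012]},
  {"grip": 1, "translation": [0, 0, 0], "twist": [0, 0, 0]},
])

```text
clock: 8.93
eef_pos: [625.1, 48.2, 231.1]
tcp_rot: [-3.142, 0.002, -0.001]
contact_force: [0.4, -0.1, -7.2]
opening: 0.139
```

```bash
python3 - <<'E'
from h import *
print(r.sense()['eef_pos'],r.sense()['tcp_rot'],r.sense()['contact_force'],r.sense()['opening'])
n="scene"
p,d=r.grab_frame(n); cv2.imwrite(f"pics/{n}5.png",p[:,:,::-1]); zoom(n,p,230,90,430,310,2.7,"pics/z5.png")
n="top"
p,d=r.grab_frame(n); cv2.imwrite(f"pics/{n}5.png",p[:,:,::-1]); zoom(n,p,220,130,400,310,3.3,"pics/z5t.png")
E
```

```text
[625.06692238  48.21852915 231.11902041] [-3.14152882e+00  2.18684955e-03 -1.07950251e-03] [ 0.42092552 -0.14575873 -7.23847743] 0.13904034626406206
```

View pics/z5.png

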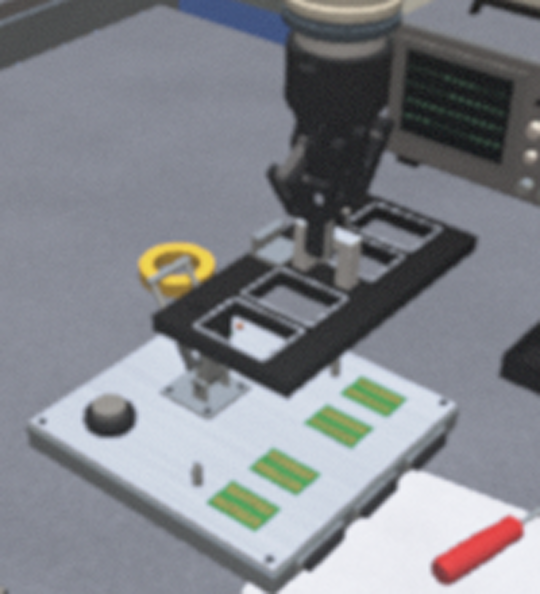

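View pics/z5t.png

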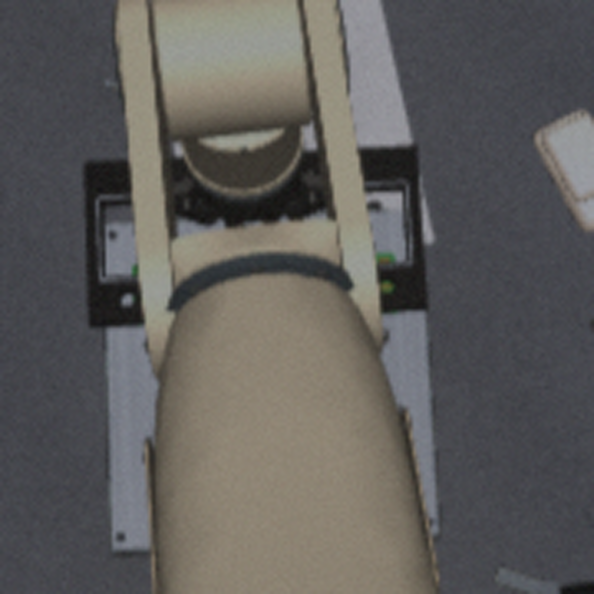

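Emit:
jog_arm([
  {"grip": 1, "translation": [0.0015, 0.0005, 0.015], "twist": [0, 0, 0]},
  {"grip": 1, "translation": [0, 0, 0.03], "twist": [0, 0, 0]},
  {"grip": 1, "translation": [0, 0, 0.03], "twist": [0, 0, 0]},
  {"grip": 1, "translation": [0, 0, 0.03], "twist": [0, 0, 0]},
  {"grip": 1, "translation": [0, 0, 0.02], "twist": [0, 0, 0]},
  {"grip": 1, "translation": [0, 0, 0.009], "twist": [0, 0, 0]},
  {"grip": 1, "translation": [0, 0, 0], "twist": [0, 0, 0]},
  {"grip": 1, "translation": [0, 0, 0], "twist": [0, 0, 0]},
  {"grip": 1, "translation": [0, 0, 0], "twist": [0, 0, 0]},
])

```text
clock: 9.78
eef_pos: [628.9, 47.4, 100.0]
tcp_rot: [-3.141, -0.003, -0.004]
contact_force: [0.3, 0.6, -6.2]
opening: 0.145
```

```bash
cat > look.py <<'E'
from h import *
import sys
k=sys.argv[1]
s=r.sense();print(s['clock'],s['eef_pos'].round(1),s['tcp_rot'].round(4),s['contact_force'].round(1),s['opening'].round(3))
for n in("scene","top"):
    if len(sys.argv)>2 and n[0] not in sys.argv[2]: continue
    p,d=r.grab_frame(n); cv2.imwrite(f"pics/{n}{k}.png",p[:,:,::-1]); np.save(f"pics/{n}{k}.npy",d)
    if n=="scene": zoom(n,p,230,130,430,310,4,f"pics/z{k}s.png")
    else: zoom(n,p,220,150,390,310,4.4,f"pics/z{k}t.png")
E
python3 look.py 6
```

```text
Traceback (most recent call last):
  File "look.py", line 4, in <module>
    s=r.sense();print(s['clock'],s['eef_pos'].round(1),s['tcp_rot'].round(4),s['contact_force'].round(1),s['opening'].round(3))
                                                                                                         ^^^^^^^^^^^^^^^^^^
AttributeError: 'float' object has no attribute 'round'
```

```bash
sed -i "s/s\['opening'\].round(3)/round(s['opening'],3)/" look.py; python3 look.py 6
```

```text
9.7833 [628.9  47.4 100. ] [-3.1413e+00 -2.7000e-03 -3.5000e-03] [ 0.3  0.6 -6.2] 0.145
```

View pics/z6s.png

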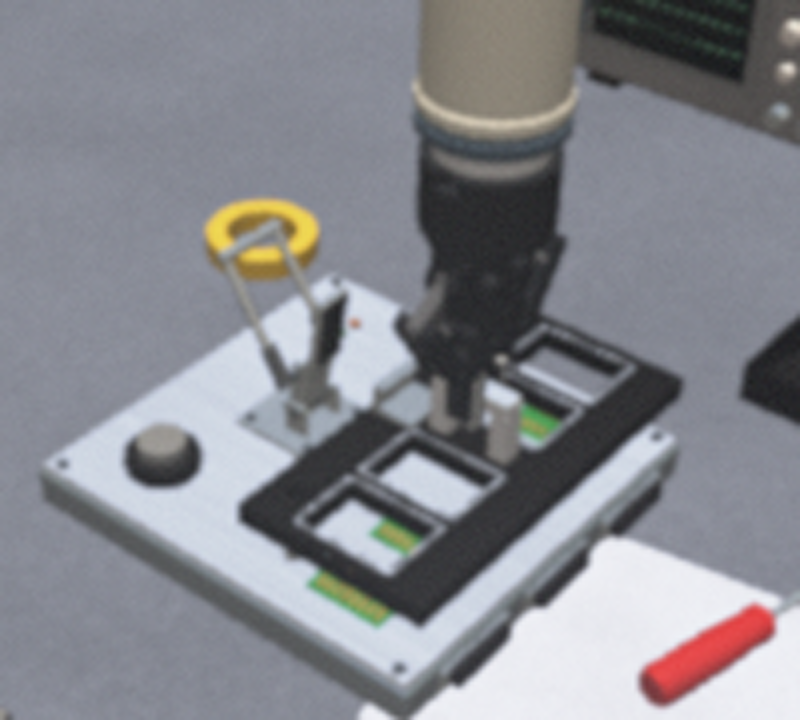

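View pics/z6t.png

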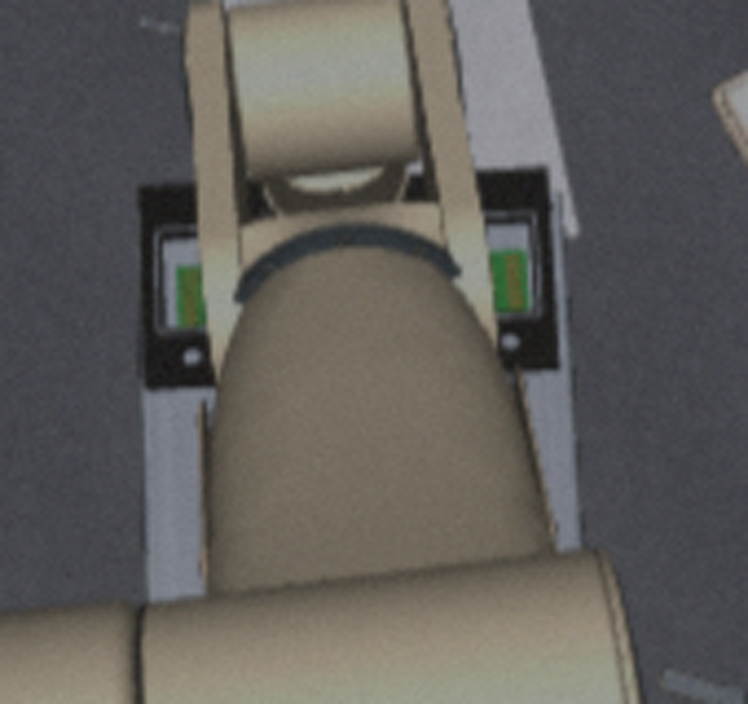

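```bash
python3 - <<'E'
from h import *
p0=cv2.imread("pics/top0.png")[:,:,::-1].astype(float)
p6=cv2.imread("pics/top6.png")[:,:,::-1].astype(float)
def w(q,x,y,z): 
    return place(np.array([[x,y,z]]),q)
q=(549.56,48.05,-.005)
for s in(1,-1):
    pr=np.r_[[proj("top",w(q,29,100*s,z))[0] for z in(30,42,54)]]; print("pred pin z30,42,54",pr.round(2).tolist())
    u,v=pr[1].round().astype(int); c=p0[v-6:v+7,u-6:u+7].mean(-1); bg=np.median(c); wt=np.clip(bg-c-12,0,None); yy,xx=np.mgrid[v-6:v+7,u-6:u+7]
    print(" obs dark blob",(xx*wt).sum()/wt.sum(),(yy*wt).sum()/wt.sum())
# holes
for g in((194/4.4+220,356/4.4+150),(510/4.4+220,341/4.4+150)):
    u,v=np.round(g).astype(int); c=p6[v-4:v+5,u-4:u+5].mean(-1); wt=np.clip(c-np.median(c)-15,0,None);yy,xx=np.mgrid[v-4:v+5,u-4:u+5]
    print("hole obs",(xx*wt).sum()/wt.sum(),(yy*wt).sum()/wt.sum())
P=(628.9-2,47.4,-.0035)
for s in(1,-1): print("pred hole",proj("top",w(P,-46,100*s,100-33+14)),proj("top",w(P,-46,100*s,100-33)))
n="top"
for z0 in(67,):
    print(fit(n,p6.astype(np.uint8),PLATE,P,z0), fit("scene",cv2.imread("pics/scene6.png")[:,:,::-1],PLATE,(627,43,-.004),z0))
E
```

```text
pred pin z30,42,54 [[265.25, 235.0], [264.87, 234.07], [264.48, 233.12]]
 obs dark blob 265.0292096219931 233.41967353951893
pred pin z30,42,54 [[335.66, 231.7], [335.78, 230.74], [335.91, 229.77]]
 obs dark blob 335.47915567282325 230.86279683377307
hole obs 265.35632873425317 230.04649070185957
hole obs 333.97799422799426 227.0508658008658
pred hole [[263.68368102 230.15487109]] [[264.14932157 231.30137495]]
pred hole [[336.25949903 226.65232619]] [[336.11110423 227.82650041]]
(array([ 6.25753148e+02,  4.86770630e+01, -1.30281354e-02]), np.float64(118.44969177246094)) (array([ 6.35964216e+02,  3.25917416e+01, -1.12993243e-02]), np.float64(228.32354736328125))
```

Emit:
jog_arm([
  {"grip": 1, "translation": [0, 0, 0], "twist": [0, 0, 0]},
  {"grip": 1, "translation": [0, 0, 0], "twist": [0, 0, 0]},
  {"grip": 1, "translation": [0, 0, 0], "twist": [0, 0, 0]},
])

```text
clock: 10.13
eef_pos: [627.8, 47.3, 98.9]
tcp_rot: [-3.142, -0.001, -0.004]
contact_force: [0.1, 0.4, -7.3]
opening: 0.144
```

Emit:
jog_arm([
  {"grip": 1, "translation": [-0.001, -0.0004, 0.006], "twist": [0, 0, 0]},
  {"grip": 1, "translation": [0, 0, 0.006], "twist": [0, 0, 0]},
  {"grip": 1, "translation": [0, 0, 0.004], "twist": [0, 0, 0]},
  {"grip": 1, "translation": [0, 0, 0.002], "twist": [0, 0, 0]},
  {"grip": 1, "translation": [0, 0, 0], "twist": [0, 0, 0]},
  {"grip": 1, "translation": [0, 0, 0], "twist": [0, 0, 0]},
])

```text
clock: 10.63
eef_pos: [626.3, 47.5, 79.8]
tcp_rot: [3.141, 0.001, -0.004]
contact_force: [-0.4, -0.6, -6.3]
opening: 0.143
```

```bash
python3 look.py 7
```

```text
10.6333 [626.3  47.5  79.8] [ 3.1414e+00  1.0000e-03 -4.2000e-03] [-0.4 -0.6 -6.3] 0.143
```

View pics/z7s.png

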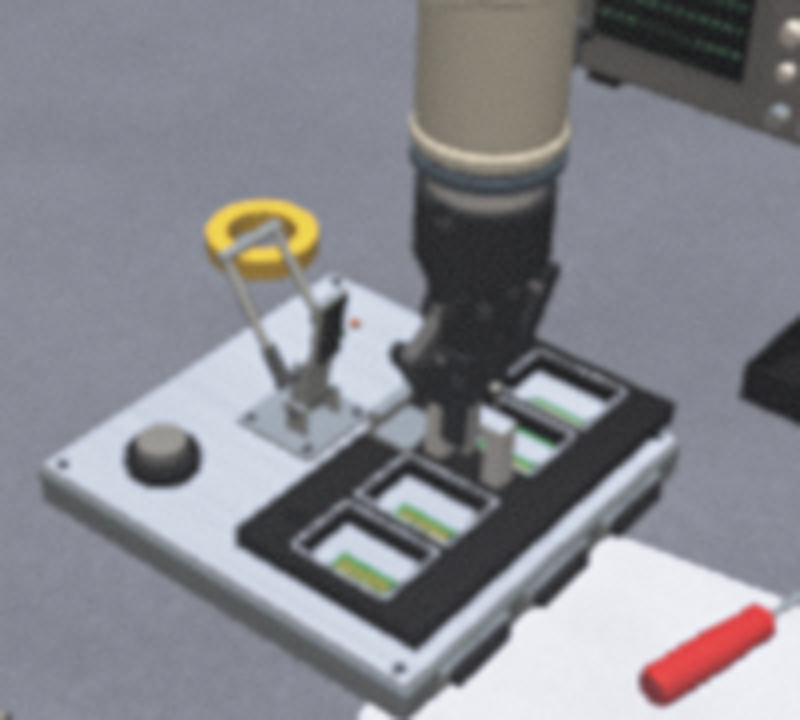

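View pics/z7t.png

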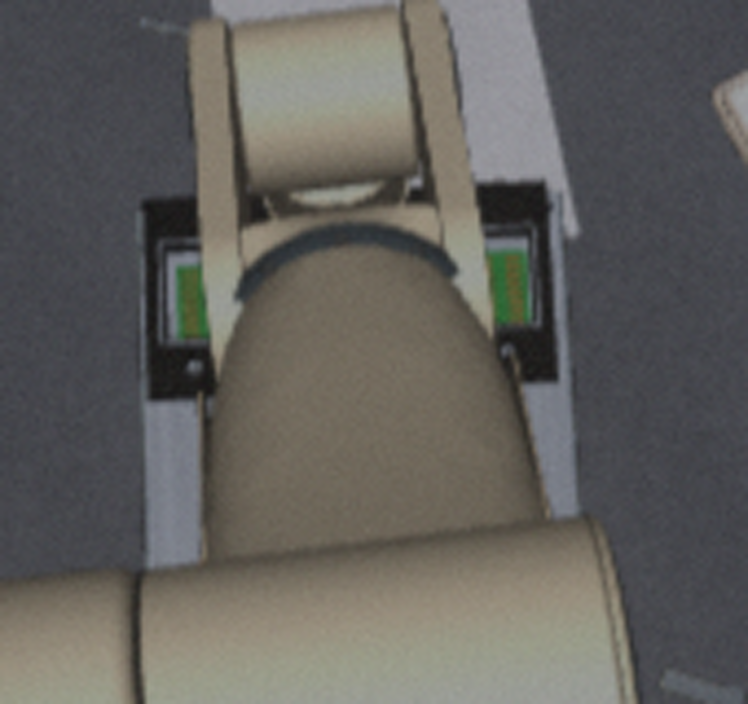

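Emit:
jog_arm([
  {"grip": 1, "translation": [0, 0, 0.004], "twist": [0, 0, 0]},
  {"grip": 1, "translation": [0, 0, 0.003], "twist": [0, 0, 0]},
  {"grip": 1, "translation": [0, 0, 0], "twist": [0, 0, 0]},
  {"grip": 1, "translation": [0, 0, 0], "twist": [0, 0, 0]},
])

```text
clock: 11.07
eef_pos: [626.0, 47.3, 72.8]
tcp_rot: [3.141, 0.001, -0.004]
contact_force: [-1.9, -3.5, -7.7]
opening: 0.146
```

Emit:
jog_arm([
  {"grip": 1, "translation": [-0.0003, 0.0005, 0.003], "twist": [0, 0, 0]},
  {"grip": 1, "translation": [0, 0, 0.003], "twist": [0, 0, 0]},
  {"grip": 1, "translation": [0, 0, 0.001], "twist": [0, 0, 0]},
  {"grip": 1, "translation": [0, 0, 0], "twist": [0, 0, 0]},
  {"grip": 1, "translation": [0, 0, 0], "twist": [0, 0, 0]},
])

```text
clock: 11.48
eef_pos: [626.0, 47.1, 66.0]
tcp_rot: [3.141, 0.001, -0.004]
contact_force: [-2.2, -3.3, -8.1]
opening: 0.143
```

Emit:
jog_arm([
  {"grip": 1, "translation": [-0.0003, 0.0003, 0.002], "twist": [0, 0, 0]},
  {"grip": 1, "translation": [0, 0, 0.0015], "twist": [0, 0, 0]},
  {"grip": 1, "translation": [0, 0, 0], "twist": [0, 0, 0]},
  {"grip": 1, "translation": [0, 0, 0], "twist": [0, 0, 0]},
])

```text
clock: 11.82
eef_pos: [626.0, 46.6, 62.9]
tcp_rot: [3.141, -0.0, -0.004]
contact_force: [-2.7, -4.3, -4.4]
opening: 0.142
```

Emit:
jog_arm([
  {"grip": 0.2, "translation": [0, 0, 0.0005], "twist": [0, 0, 0]},
  {"grip": -0.2, "translation": [0, 0, 0], "twist": [0, 0, 0]},
  {"grip": -0.2, "translation": [0, 0, 0], "twist": [0, 0, 0]},
  {"grip": -0.2, "translation": [0, 0, 0], "twist": [0, 0, 0]},
  {"grip": -0.2, "translation": [0, 0, 0], "twist": [0, 0, 0]},
])

```text
clock: 12.23
eef_pos: [626.6, 47.1, 62.7]
tcp_rot: [-3.141, -0.001, -0.004]
contact_force: [-0.4, 0.6, -0.1]
opening: 0.596
```

```bash
python3 look.py 8
```

```text
12.2333 [626.6  47.1  62.7] [-3.1413e+00 -1.2000e-03 -4.1000e-03] [-0.4  0.6 -0.1] 0.596
```

View pics/z8s.png

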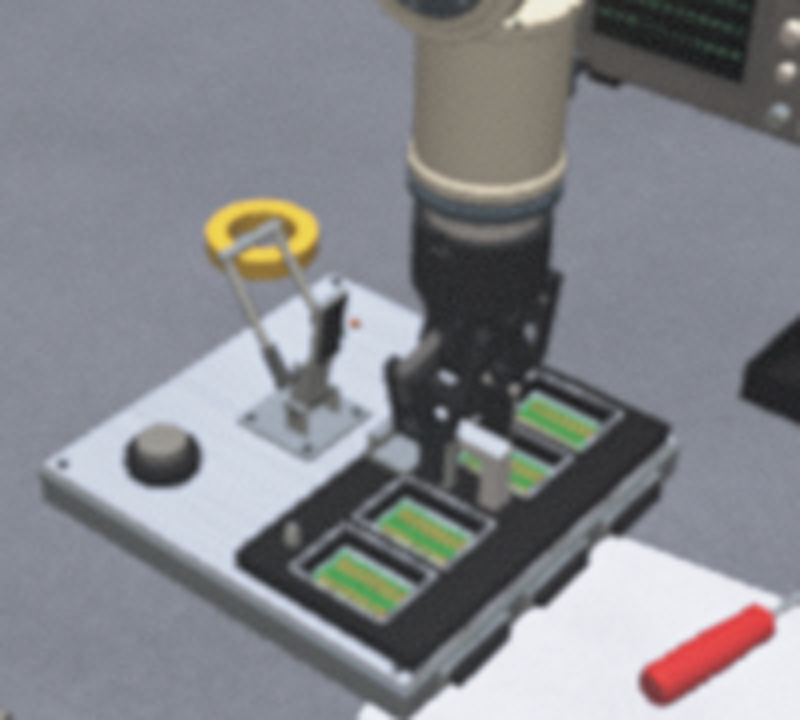

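Emit:
jog_arm([
  {"grip": -0.2, "translation": [0, 0, -0.01], "twist": [0, 0, 0]},
  {"grip": -0.2, "translation": [0, 0, -0.035], "twist": [0, 0, 0]},
  {"grip": -0.2, "translation": [0, 0, -0.04], "twist": [0, 0, 0]},
  {"grip": -0.2, "translation": [0, 0, -0.04], "twist": [0, 0, 0]},
  {"grip": 1, "translation": [0, 0, -0.04], "twist": [0, 0, 0]},
  {"grip": 1, "translation": [0, 0, -0.03], "twist": [0, 0, 0]},
])

```text
clock: 12.83
eef_pos: [626.6, 46.9, 261.9]
tcp_rot: [-3.141, -0.004, -0.004]
contact_force: [1.1, 0.7, 0.3]
opening: 0.327
```

```bash
python3 look.py 9 s; python3 - <<'E'
from h import *
q=(549.4,47.5,-.004)
for n,k in(("top",0),("scene",0),("scene",9)):
    W=cloud(n,np.load(f"pics/{n}{k}.npy")).reshape(-1,3)
    c,s=np.cos(q[2]),np.sin(q[2]); X=W[:,0]-q[0];Y=W[:,1]-q[1]
    F=np.c_[X*c+Y*s,-X*s+Y*c,W[:,2]]
    m=(np.abs(F[:,0]+50)<80)&(np.abs(F[:,1])<40)&(F[:,2]>62)&(F[:,2]<190)
    F=F[m]; F=F[np.argsort(F[:,2])]
    print(n,len(F))
    # bins by z
    for z in range(60,180,10):
        a=F[(F[:,2]>=z)&(F[:,2]<z+10)]
        for lo,hi,t in((-40,-14,'R'),(-14,14,'M'),(14,40,'L')):
            b=a[(a[:,1]>=lo)&(a[:,1]<hi)]
            if len(b): print(z,t,len(b),'x',b[:,0].min().round(),np.median(b[:,0]).round(1),b[:,0].max().round(),'y',np.median(b[:,1]).round(1))
E
```

```text
12.8333 [626.6  46.9 261.9] [-3.1413 -0.0037 -0.0042] [1.1 0.7 0.3] 0.327
top 279
60 M 3 x -51.0 -49.8 -49.0 y -9.5
70 R 4 x -46.0 -43.7 -40.0 y -21.2
70 M 28 x -48.0 -43.1 -35.0 y 0.6
70 L 10 x -47.0 -43.6 -41.0 y 18.7
80 R 7 x -48.0 -44.7 -42.0 y -21.3
80 M 28 x -49.0 -38.9 -33.0 y 1.5
80 L 7 x -50.0 -47.9 -42.0 y 22.5
90 R 12 x -60.0 -54.9 -49.0 y -21.1
90 M 14 x -38.0 -34.5 -32.0 y -0.3
90 L 10 x -61.0 -55.1 -50.0 y 21.1
100 R 2 x -60.0 -59.7 -59.0 y -22.2
100 M 10 x -34.0 -31.9 -30.0 y -4.6
100 L 4 x -63.0 -59.7 -57.0 y 23.5
110 R 4 x -71.0 -66.5 -64.0 y -22.0
110 M 14 x -33.0 -31.0 -28.0 y 1.6
110 L 4 x -71.0 -67.9 -64.0 y 21.9
120 R 5 x -78.0 -74.0 -71.0 y -20.6
120 M 13 x -31.0 -29.5 -22.0 y -1.2
120 L 4 x -78.0 -75.0 -71.0 y 23.1
130 R 3 x -84.0 -81.2 -81.0 y -20.4
130 M 23 x -94.0 -26.2 -22.0 y 0.8
130 L 3 x -82.0 -81.7 -78.0 y 24.2
140 R 8 x -94.0 -89.8 -85.0 y -21.4
140 M 25 x -95.0 -91.6 -26.0 y 3.2
140 L 11 x -95.0 -91.7 -86.0 y 21.4
150 R 8 x -95.0 -92.1 -89.0 y -20.2
150 M 12 x -96.0 -90.9 -88.0 y -3.3
150 L 3 x -92.0 -92.2 -91.0 y 18.8
scene 420
60 R 6 x -46.0 -39.1 
[... 1044 characters left out ...]
0.3 -29.0 y -7.3
90 R 25 x -64.0 -53.7 -27.0 y -27.3
90 M 21 x -58.0 -28.9 -27.0 y -0.7
90 L 5 x -64.0 -61.0 -60.0 y 17.1
100 R 18 x -68.0 -60.2 -25.0 y -25.2
100 M 17 x -29.0 -26.5 -25.0 y -0.9
100 L 11 x -69.0 -64.8 -62.0 y 18.3
110 R 22 x -75.0 -67.1 -25.0 y -25.5
110 M 18 x -28.0 -25.4 -24.0 y -5.0
110 L 12 x -76.0 -69.9 -65.0 y 17.2
120 R 22 x -84.0 -76.2 -23.0 y -25.3
120 M 20 x -27.0 -24.7 -23.0 y -4.1
120 L 12 x -85.0 -76.4 -71.0 y 16.9
130 R 14 x -88.0 -83.2 -24.0 y -26.5
130 M 21 x -29.0 -24.9 -22.0 y -2.7
130 L 13 x -91.0 -83.1 -77.0 y 17.9
140 R 24 x -94.0 -89.7 -85.0 y -25.6
140 M 30 x -96.0 -89.6 -86.0 y -1.3
140 L 12 x -93.0 -88.7 -85.0 y 18.7
150 M 2 x -91.0 -90.7 -90.0 y 0.8
```

View pics/z9s.png

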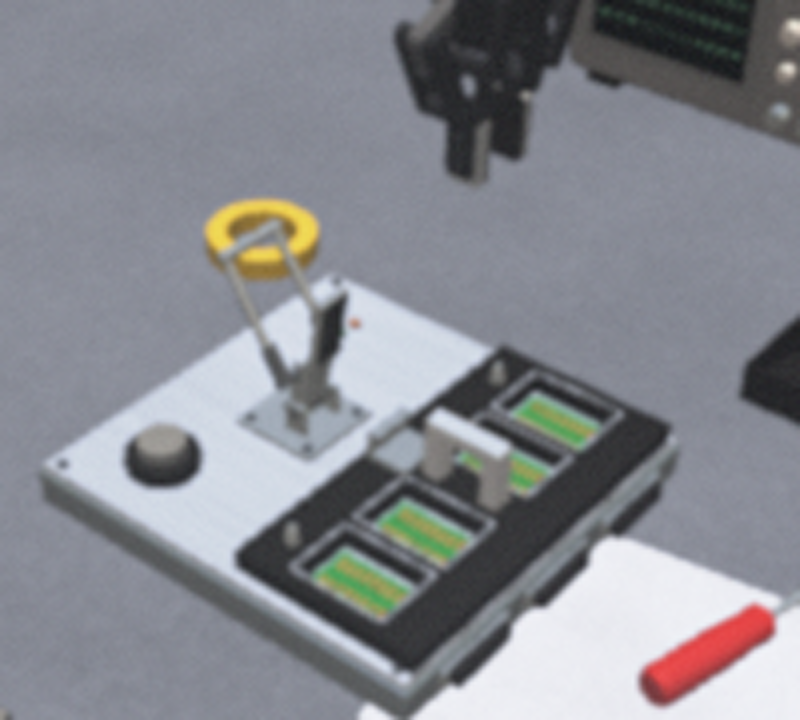

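Emit:
jog_arm([
  {"grip": 0.55, "translation": [-0.034, 0, 0], "twist": [0, 0, 0]},
  {"grip": 0.55, "translation": [-0.034, 0, 0], "twist": [0, 0, 0]},
  {"grip": 0.55, "translation": [-0.034, 0, 0], "twist": [0, 0, 0]},
  {"grip": 0.55, "translation": [-0.034, 0, 0], "twist": [0, 0, 0]},
  {"grip": 0.55, "translation": [-0.032, -0.0006, 0], "twist": [0, 0, 0]},
  {"grip": 0.55, "translation": [0, 0, 0], "twist": [0, 0, -0.12]},
  {"grip": 0.55, "translation": [0, 0, 0], "twist": [0, 0, -0.12]},
  {"grip": 0.55, "translation": [0, 0, 0], "twist": [0, 0, -0.12]},
  {"grip": 0.55, "translation": [0, 0, 0], "twist": [0, 0, -0.12]},
  {"grip": 0.55, "translation": [0, 0, 0], "twist": [0, 0, -0.12]},
])

```text
clock: 13.72
eef_pos: [457.8, 48.2, 257.9]
tcp_rot: [3.141, -0.001, 0.602]
contact_force: [0.0, -1.0, -0.2]
opening: 0.226
```

Emit:
jog_arm([
  {"grip": 0.55, "translation": [0, 0, 0], "twist": [0, 0, -0.12]},
  {"grip": 0.55, "translation": [0, 0, 0], "twist": [0, 0, -0.12]},
  {"grip": 0.55, "translation": [0, 0, 0], "twist": [0, 0, -0.12]},
  {"grip": 0.55, "translation": [0, 0, 0], "twist": [0, 0, -0.12]},
  {"grip": 0.55, "translation": [0, 0, 0], "twist": [0, 0, -0.12]},
  {"grip": 0.55, "translation": [0, 0, 0], "twist": [0, 0, -0.12]},
  {"grip": 0.55, "translation": [0, 0, 0], "twist": [0, 0, -0.12]},
  {"grip": 0.55, "translation": [0, 0, 0], "twist": [0, 0, -0.12]},
  {"grip": 0.55, "translation": [0, 0, 0], "twist": [0, 0, -0.01]},
  {"grip": 0.55, "translation": [0, 0, 0], "twist": [0, 0, 0]},
])

```text
clock: 14.55
eef_pos: [457.9, 48.2, 257.6]
tcp_rot: [3.141, -0.0, 1.563]
contact_force: [0.1, 0.6, -0.4]
opening: 0.223
```

Emit:
jog_arm([
  {"grip": 0.55, "translation": [0, 0, 0.03], "twist": [0, 0, 0]},
  {"grip": 0.55, "translation": [0, 0, 0.03], "twist": [0, 0, 0]},
  {"grip": 0.55, "translation": [0, 0, 0], "twist": [0, 0, 0]},
  {"grip": 0.55, "translation": [0, 0, 0], "twist": [0, 0, 0]},
  {"grip": 0.55, "translation": [0, 0, 0], "twist": [0, 0, 0]},
])

```text
clock: 14.97
eef_pos: [458.6, 48.2, 198.5]
tcp_rot: [3.141, -0.0, 1.564]
contact_force: [-0.3, 0.2, 0.6]
opening: 0.226
```

```bash
python3 look.py 10 s
```

```text
14.9667 [458.6  48.2 198.5] [ 3.1407e+00 -1.0000e-04  1.5642e+00] [-0.3  0.2  0.6] 0.226
```

View pics/z10s.png

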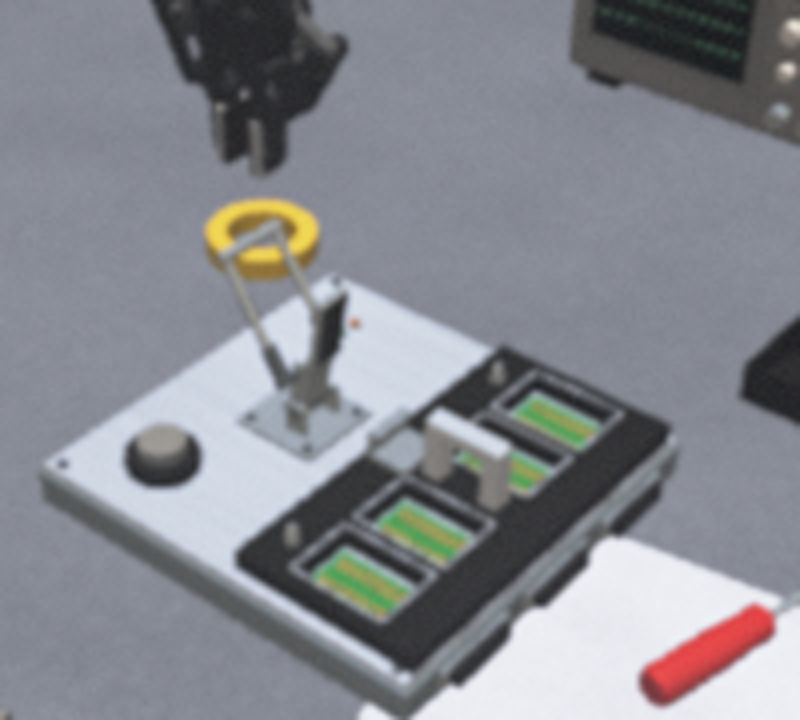

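Emit:
jog_arm([
  {"grip": 0.55, "translation": [0, 0, 0.025], "twist": [0, 0, 0]},
  {"grip": 0.55, "translation": [0, 0, 0.015], "twist": [0, 0, 0]},
  {"grip": 0.55, "translation": [0, 0, 0], "twist": [0, 0, 0]},
  {"grip": 0.55, "translation": [0, 0, 0], "twist": [0, 0, 0]},
  {"grip": 0.55, "translation": [0, 0, 0.01], "twist": [0, 0, 0]},
  {"grip": 0.55, "translation": [0, 0, 0.01], "twist": [0, 0, 0]},
  {"grip": 0.55, "translation": [0, 0, 0], "twist": [0, 0, 0]},
  {"grip": 0.55, "translation": [0, 0, 0], "twist": [0, 0, 0]},
])

```text
clock: 15.68
eef_pos: [457.6, 48.1, 136.9]
tcp_rot: [-3.141, 0.0, 1.566]
contact_force: [0.7, 0.1, 0.2]
opening: 0.221
```

```bash
python3 look.py 11 s
```

```text
15.6833 [457.6  48.1 136.9] [-3.1406e+00  1.0000e-04  1.5657e+00] [0.7 0.1 0.2] 0.221
```

View pics/z11s.png

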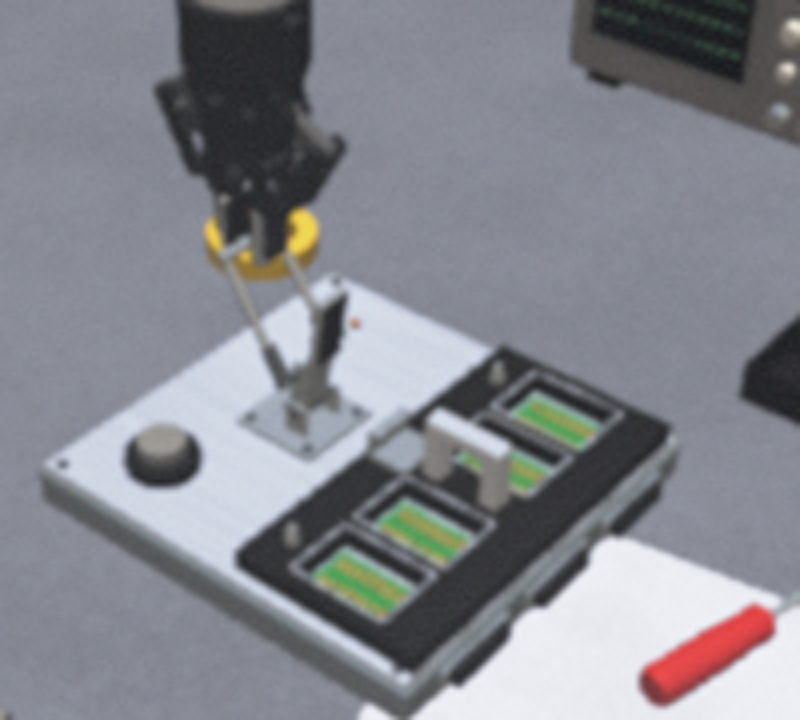

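Emit:
jog_arm([
  {"grip": 0.72, "translation": [0, 0, 0], "twist": [0, 0, 0]},
  {"grip": 0.72, "translation": [0, 0, 0], "twist": [0, 0, 0]},
  {"grip": 0.72, "translation": [0, 0.0065, -0.003], "twist": [0, 0, 0]},
  {"grip": 0.72, "translation": [0, 0.0065, -0.003], "twist": [0, 0, 0]},
  {"grip": 0.72, "translation": [0, 0.006, -0.0025], "twist": [0, 0, 0]},
  {"grip": 0.72, "translation": [0, 0.006, -0.0025], "twist": [0, 0, 0]},
  {"grip": 0.72, "translation": [0, 0.006, -0.0015], "twist": [0, 0, 0]},
  {"grip": 0.72, "translation": [0, 0.006, -0.0015], "twist": [0, 0, 0]},
  {"grip": 0.72, "translation": [0, 0, 0], "twist": [0, 0, 0]},
  {"grip": 0.72, "translation": [0, 0, 0], "twist": [0, 0, 0]},
])

```text
clock: 16.57
eef_pos: [495.2, 47.9, 151.2]
tcp_rot: [-3.142, -0.0, 1.566]
contact_force: [-0.1, 0.0, -0.9]
opening: 0.137
```

```bash
python3 look.py 12 s
```

```text
16.5667 [495.2  47.9 151.2] [-3.1415 -0.      1.5656] [-0.1  0.  -0.9] 0.137
```

View pics/z12s.png

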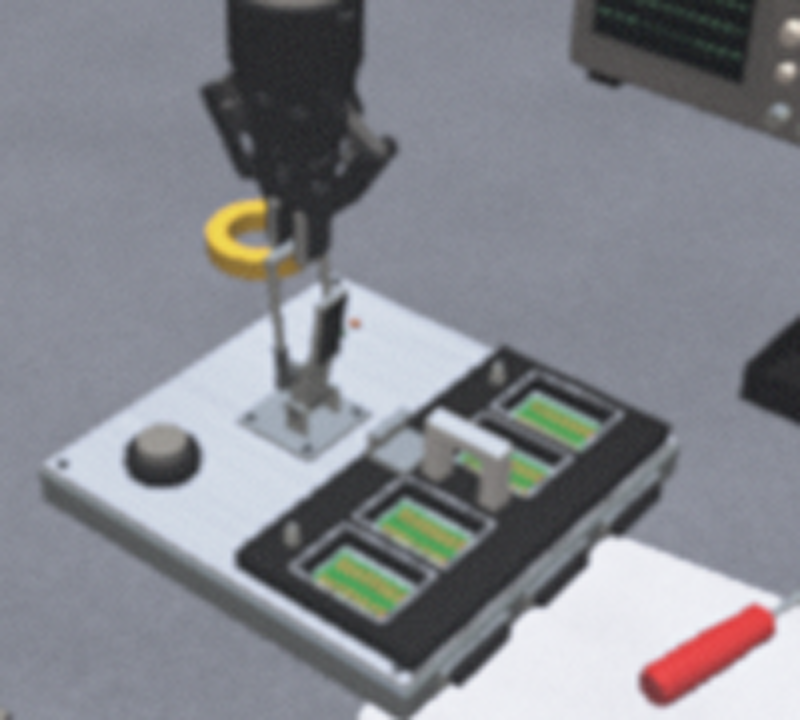

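Emit:
jog_arm([
  {"grip": 0.72, "translation": [0, 0.006, -0.0005], "twist": [0, 0, 0]},
  {"grip": 0.72, "translation": [0, 0.006, -0.0005], "twist": [0, 0, 0]},
  {"grip": 0.72, "translation": [0, 0.006, 0.0005], "twist": [0, 0, 0]},
  {"grip": 0.72, "translation": [0, 0.006, 0.0005], "twist": [0, 0, 0]},
  {"grip": 0.72, "translation": [0, 0.006, 0.0015], "twist": [0, 0, 0]},
  {"grip": 0.72, "translation": [0, 0.006, 0.0015], "twist": [0, 0, 0]},
  {"grip": 0.72, "translation": [0, 0.0057, 0.0025], "twist": [0, 0, 0]},
  {"grip": 0.72, "translation": [0, 0.0057, 0.0025], "twist": [0, 0, 0]},
  {"grip": 0.72, "translation": [0, 0, 0], "twist": [0, 0, 0]},
  {"grip": 0.72, "translation": [0, 0, 0], "twist": [0, 0, 0]},
])

```text
clock: 17.45
eef_pos: [542.4, 47.7, 142.9]
tcp_rot: [-3.141, 0.0, 1.566]
contact_force: [-0.7, -0.0, 0.0]
opening: 0.137
```

```bash
python3 look.py 13 s
```

```text
17.45 [542.4  47.7 142.9] [-3.141   0.      1.5657] [-0.7 -0.   0. ] 0.137
```

View pics/z13s.png

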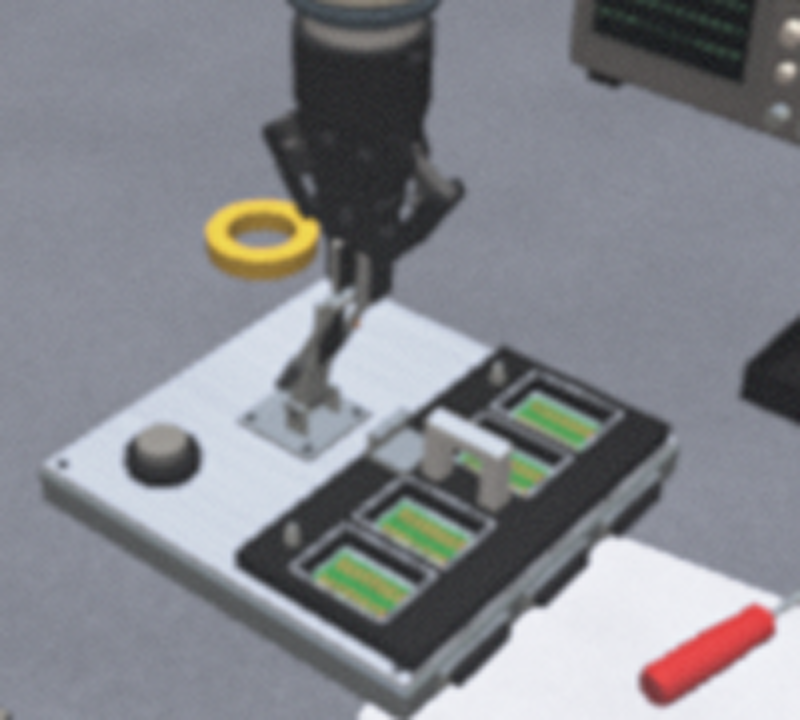

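Emit:
jog_arm([
  {"grip": 0.72, "translation": [0, 0.0055, 0.003], "twist": [0, 0, 0]},
  {"grip": 0.72, "translation": [0, 0.0055, 0.0035], "twist": [0, 0, 0]},
  {"grip": 0.72, "translation": [0, 0.0048, 0.004], "twist": [0, 0, 0]},
  {"grip": 0.72, "translation": [0, 0.0047, 0.004], "twist": [0, 0, 0]},
  {"grip": 0.72, "translation": [0, 0.0043, 0.0048], "twist": [0, 0, 0]},
  {"grip": 0.72, "translation": [0, 0.0042, 0.0047], "twist": [0, 0, 0]},
  {"grip": 0.72, "translation": [0, 0.0035, 0.0055], "twist": [0, 0, 0]},
  {"grip": 0.72, "translation": [0, 0.0035, 0.0055], "twist": [0, 0, 0]},
  {"grip": 0.72, "translation": [0, 0, 0], "twist": [0, 0, 0]},
  {"grip": 0.72, "translation": [0, 0, 0], "twist": [0, 0, 0]},
])

```text
clock: 18.33
eef_pos: [578.3, 47.5, 107.8]
tcp_rot: [-3.141, 0.0, 1.566]
contact_force: [0.0, 0.1, -0.2]
opening: 0.137
```

```bash
python3 look.py 14 s
```

```text
18.3333 [578.3  47.5 107.8] [-3.141   0.      1.5658] [ 0.   0.1 -0.2] 0.137
```

View pics/z14s.png

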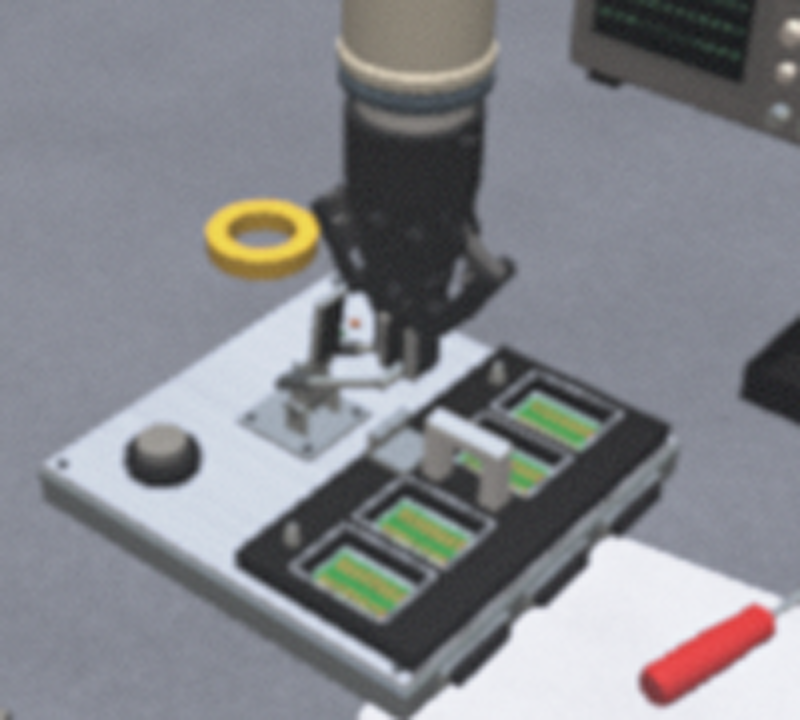

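Emit:
jog_arm([
  {"grip": 0.72, "translation": [0, 0.0028, 0.0055], "twist": [0, 0, 0]},
  {"grip": 0.72, "translation": [0, 0.0027, 0.0055], "twist": [0, 0, 0]},
  {"grip": 0.72, "translation": [0, 0.0025, 0.0045], "twist": [0, 0, 0]},
  {"grip": 0.72, "translation": [0, 0, 0], "twist": [0, 0, 0]},
  {"grip": 0.72, "translation": [0, 0.002, 0], "twist": [0, 0, 0]},
  {"grip": 0.72, "translation": [0, 0.002, 0], "twist": [0, 0, 0]},
  {"grip": 0.72, "translation": [0, 0.0015, 0], "twist": [0, 0, 0]},
  {"grip": 0.72, "translation": [0, 0, 0], "twist": [0, 0, 0]},
])

```text
clock: 19.05
eef_pos: [592.4, 47.5, 93.1]
tcp_rot: [3.141, -0.0, 1.566]
contact_force: [0.3, -0.2, 0.0]
opening: 0.139
```

```bash
python3 look.py 15 s
```

```text
19.05 [592.4  47.5  93.1] [ 3.1409e+00 -1.0000e-04  1.5658e+00] [ 0.3 -0.2  0. ] 0.139
```

View pics/z15s.png

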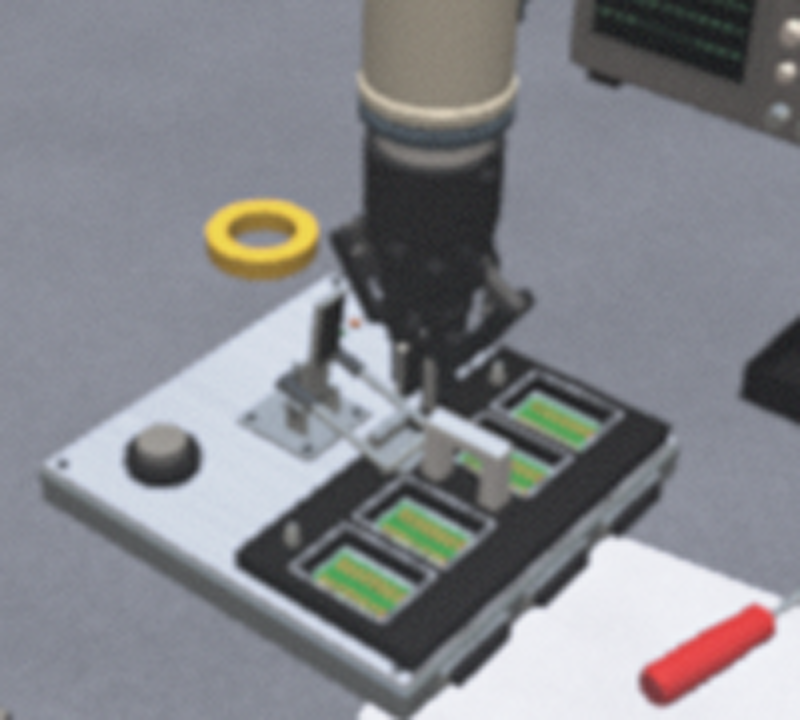

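Emit:
jog_arm([
  {"grip": 1, "translation": [0, 0, -0.016], "twist": [0, 0, 0]},
  {"grip": 1, "translation": [0, 0, -0.016], "twist": [0, 0, 0]},
  {"grip": 1, "translation": [0, -0.015, 0], "twist": [0, 0, 0]},
  {"grip": 1, "translation": [0, -0.015, 0], "twist": [0, 0, 0]},
  {"grip": 1, "translation": [0, -0.012, 0], "twist": [0, 0, 0]},
  {"grip": 1, "translation": [0, -0.006, 0], "twist": [0, 0, 0]},
  {"grip": 1, "translation": [0, -0.005, 0], "twist": [0, 0, 0]},
  {"grip": 1, "translation": [0, -0.005, 0], "twist": [0, 0, 0]},
  {"grip": 1, "translation": [0, -0.005, 0], "twist": [0, 0, 0]},
  {"grip": 1, "translation": [0, 0, 0], "twist": [0, 0, 0]},
])

```text
clock: 19.93
eef_pos: [528.3, 47.8, 124.7]
tcp_rot: [-3.141, -0.0, 1.566]
contact_force: [0.5, -0.0, 0.2]
opening: -0.001
```

```bash
python3 look.py 16 s
```

```text
19.9333 [528.3  47.8 124.7] [-3.1411 -0.      1.5658] [ 0.5 -0.   0.2] -0.001
```

View pics/z16s.png

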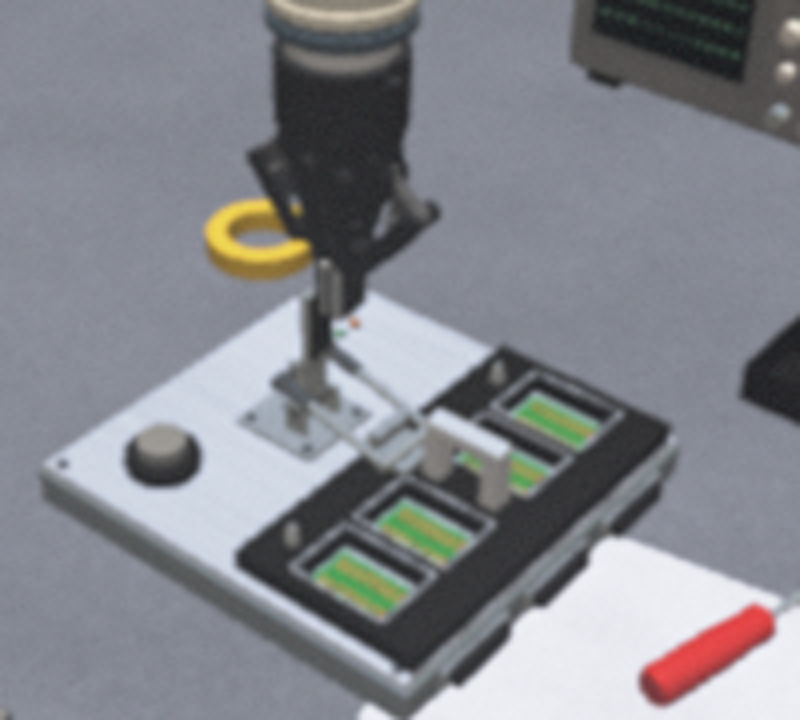

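Emit:
jog_arm([
  {"grip": 1, "translation": [0, -0.0068, 0.0003], "twist": [0, 0, 0]},
  {"grip": 1, "translation": [0, -0.0068, 0.0006], "twist": [0, 0, 0]},
  {"grip": 1, "translation": [0, -0.0068, 0.0008], "twist": [0, 0, 0]},
  {"grip": 1, "translation": [0, -0.0068, 0.001], "twist": [0, 0, 0]},
  {"grip": 1, "translation": [0, -0.0055, 0.0015], "twist": [0, 0, 0]},
  {"grip": 1, "translation": [0, -0.0052, 0.002], "twist": [0, 0, 0]},
  {"grip": 1, "translation": [0, 0, 0], "twist": [0, 0, 0]},
  {"grip": 1, "translation": [0, 0, 0], "twist": [0, 0, 0]},
])

```text
clock: 20.65
eef_pos: [490.6, 48.0, 118.5]
tcp_rot: [-3.141, 0.0, 1.566]
contact_force: [-0.3, 0.3, 0.8]
opening: 0.0
```

```bash
python3 look.py 17 s
```

```text
20.65 [490.6  48.  118.5] [-3.1413  0.      1.5658] [-0.3  0.3  0.8] 0.0
```

View pics/z17s.png

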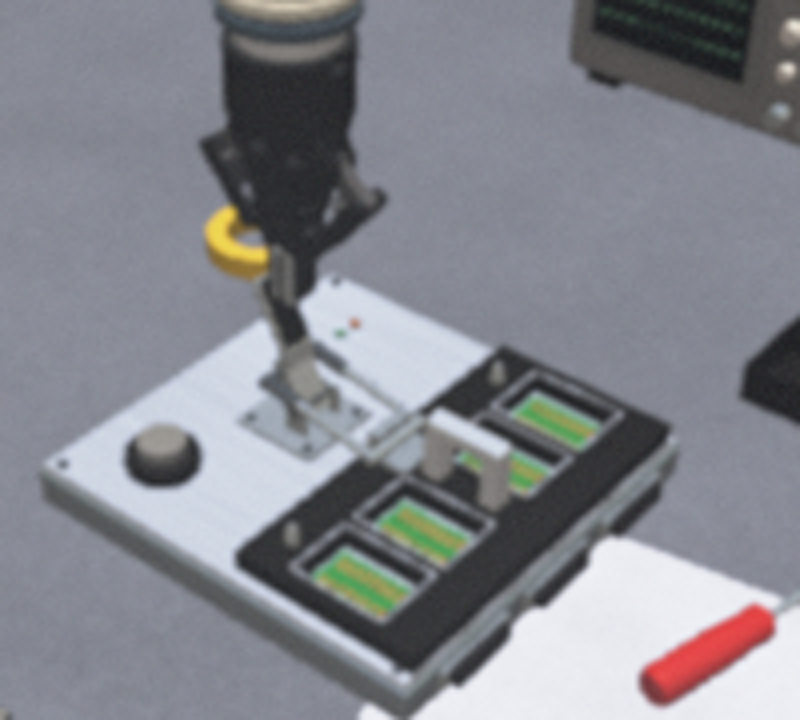

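Emit:
jog_arm([
  {"grip": 1, "translation": [0, -0.005, 0.0028], "twist": [0, 0, 0]},
  {"grip": 1, "translation": [0, -0.005, 0.0028], "twist": [0, 0, 0]},
  {"grip": 1, "translation": [0, -0.0042, 0.0038], "twist": [0, 0, 0]},
  {"grip": 1, "translation": [0, -0.0042, 0.0038], "twist": [0, 0, 0]},
  {"grip": 1, "translation": [0, -0.0042, 0.0038], "twist": [0, 0, 0]},
  {"grip": 1, "translation": [0, -0.0042, 0.0038], "twist": [0, 0, 0]},
  {"grip": 1, "translation": [0, 0, 0], "twist": [0, 0, 0]},
])

```text
clock: 21.28
eef_pos: [463.1, 48.1, 97.0]
tcp_rot: [-3.141, 0.0, 1.566]
contact_force: [1.3, 0.7, 1.5]
opening: -0.001
```

```bash
python3 look.py 18 s
```

```text
21.2833 [463.1  48.1  97. ] [-3.1407e+00  1.0000e-04  1.5658e+00] [1.3 0.7 1.5] -0.001
```

View pics/z18s.png

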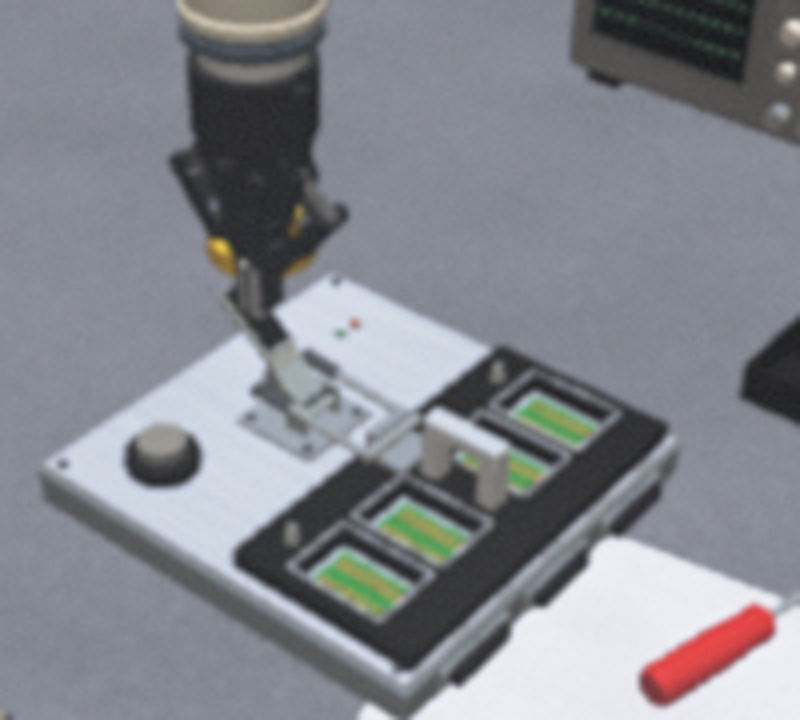

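Emit:
jog_arm([
  {"grip": 1, "translation": [0, -0.003, 0.0047], "twist": [0, 0, 0]},
  {"grip": 1, "translation": [0, -0.003, 0.0047], "twist": [0, 0, 0]},
  {"grip": 1, "translation": [0, -0.003, 0.0047], "twist": [0, 0, 0]},
  {"grip": 1, "translation": [0, -0.003, 0.0047], "twist": [0, 0, 0]},
  {"grip": 1, "translation": [0, -0.0012, 0.0045], "twist": [0, 0, 0]},
  {"grip": 1, "translation": [0, -0.0012, 0.0045], "twist": [0, 0, 0]},
  {"grip": 1, "translation": [0, 0, 0], "twist": [0, 0, 0]},
])

```text
clock: 21.92
eef_pos: [448.4, 48.1, 68.8]
tcp_rot: [-3.139, 0.0, 1.566]
contact_force: [-0.7, -0.1, -0.3]
opening: -0.001
```

Emit:
jog_arm([
  {"grip": 1, "translation": [0, -0.001, 0.004], "twist": [0, 0, 0]},
  {"grip": 1, "translation": [0, 0, 0.004], "twist": [0, 0, 0]},
  {"grip": 1, "translation": [0, 0, 0.003], "twist": [0, 0, 0]},
  {"grip": 1, "translation": [0, 0, 0], "twist": [0, 0, 0]},
  {"grip": 1, "translation": [0, 0, 0], "twist": [0, 0, 0]},
])

```text
clock: 22.33
eef_pos: [448.7, 48.2, 58.8]
tcp_rot: [-3.141, 0.0, 1.566]
contact_force: [-0.0, 0.4, -0.0]
opening: -0.001
```

```bash
python3 look.py 19 s
```

```text
22.3333 [448.7  48.2  58.8] [-3.1412e+00  1.0000e-04  1.5658e+00] [-0.   0.4 -0. ] -0.001
```

View pics/z19s.png

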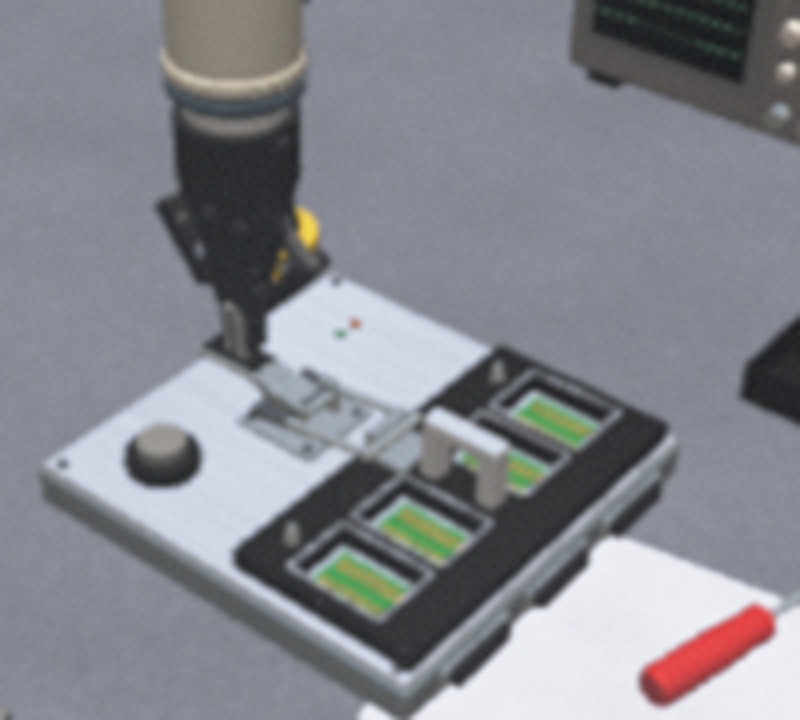

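Emit:
jog_arm([
  {"grip": 1, "translation": [0, 0, 0.0025], "twist": [0, 0, 0]},
  {"grip": 1, "translation": [0, 0, 0.0015], "twist": [0, 0, 0]},
  {"grip": 1, "translation": [0, 0, 0], "twist": [0, 0, 0]},
  {"grip": 1, "translation": [0, 0, 0], "twist": [0, 0, 0]},
])

```text
clock: 22.72
eef_pos: [449.2, 48.2, 55.8]
tcp_rot: [3.141, -0.0, 1.566]
contact_force: [-3.5, -0.5, 15.6]
opening: 0.002
```

Emit:
jog_arm([
  {"grip": 1, "translation": [0, 0, -0.01], "twist": [0, 0, 0]},
  {"grip": 0, "translation": [0, 0, -0.04], "twist": [0, 0, 0]},
  {"grip": -1, "translation": [0, 0, -0.04], "twist": [0, 0, 0]},
  {"grip": -1, "translation": [0, 0, -0.04], "twist": [0, 0, 0]},
  {"grip": -1, "translation": [0, 0, -0.04], "twist": [0, 0, 0]},
  {"grip": -1, "translation": [0, 0, 0], "twist": [0, 0, 0]},
  {"grip": -1, "translation": [0, 0, 0], "twist": [0, 0, 0]},
])

```text
clock: 23.3
eef_pos: [450.3, 48.3, 227.7]
tcp_rot: [3.136, -0.001, 1.566]
contact_force: [-0.8, -0.1, -0.3]
opening: 0.849
```

```bash
cat > pods.py <<'E'
from h import *
import sys
k=sys.argv[1]
s=r.sense();print(s['clock'],s['eef_pos'].round(1),s['tcp_rot'].round(4),s['contact_force'].round(1))
init=eval(sys.argv[2]) if len(sys.argv)>2 else [(565.7,-271,.545),(591,-378.7,-.1)]
for n in("top","scene"):
    p,d=r.grab_frame(n); cv2.imwrite(f"pics/{n}{k}.png",p[:,:,::-1]); np.save(f"pics/{n}{k}.npy",d)
    OFF["scene"]=np.array([-1.0,3.0])
    out=[]
    for q0 in init:
        b=max((fit(n,p,POD,np.array(q0)+[0,0,dy],sig=(2,1.2,1.0)) for dy in(-.1,0,.1)),key=lambda t:t[1])
        print(n,b[0].round(3),np.degrees(b[0][2]).round(1),b[1].round(1)); out.append(place(POD,b[0]))
    box=(370,180,490,270) if n=="top" else (150,270,310,390)
    overlay(n,p,out,f"pics/pd{k}{n[0]}.png",box,5)
E
python3 pods.py 20
```

```text
23.3 [450.3  48.3 227.7] [ 3.1359e+00 -6.0000e-04  1.5658e+00] [-0.8 -0.1 -0.3]
top [ 5.65606e+02 -2.71061e+02  5.46000e-01] 31.3 149.9
top [ 5.91158e+02 -3.78727e+02 -1.04000e-01] -6.0 155.6
scene [ 5.66581e+02 -2.70947e+02  5.55000e-01] 31.8 231.6
scene [ 5.90408e+02 -3.78754e+02 -1.31000e-01] -7.5 231.1
```

View pics/pd20t.png

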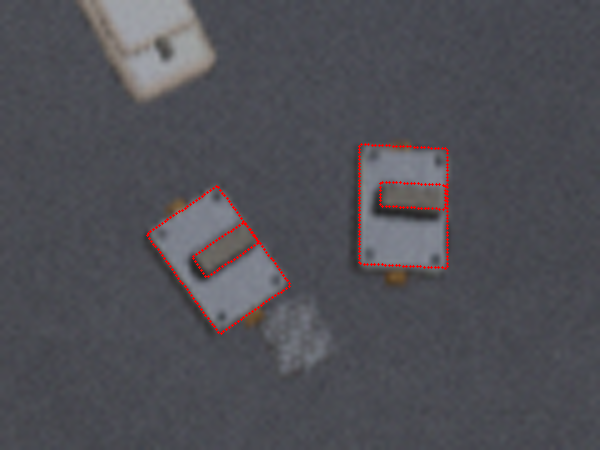

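View pics/pd20s.png

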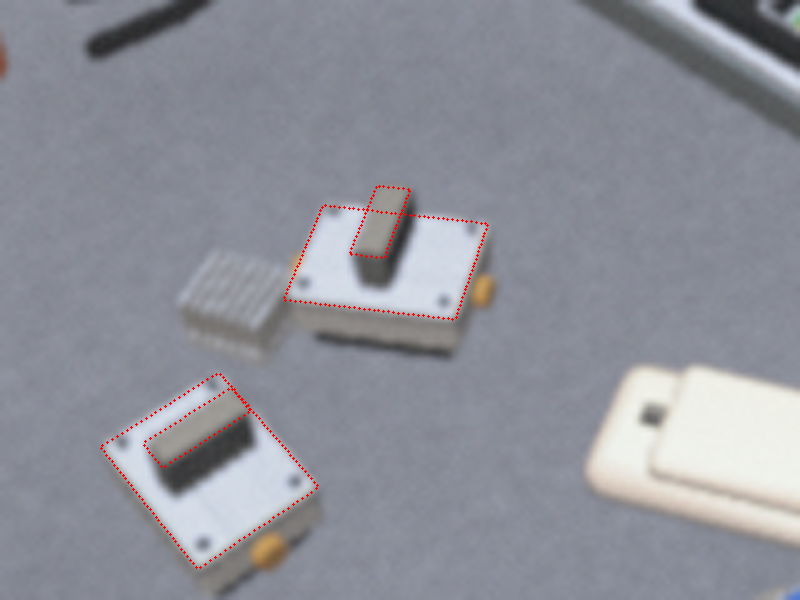

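View pics/scene20.png

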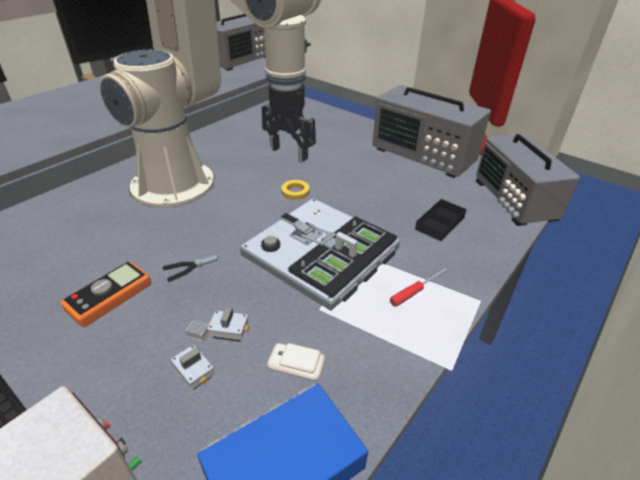

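Emit:
jog_arm([
  {"grip": 0, "translation": [-0.0354, 0.013, 0], "twist": [0, 0, 0]},
  {"grip": 0, "translation": [-0.0354, 0.013, 0], "twist": [0, 0, 0]},
  {"grip": 0, "translation": [-0.0354, 0.013, 0], "twist": [0, 0, 0]},
  {"grip": 0, "translation": [-0.0354, 0.013, 0], "twist": [0, 0, 0]},
  {"grip": 0, "translation": [-0.0354, 0.013, 0], "twist": [0, 0, 0]},
  {"grip": 0, "translation": [-0.0354, 0.013, 0], "twist": [0, 0, 0]},
  {"grip": 0, "translation": [-0.0354, 0.013, 0], "twist": [0, 0, 0]},
  {"grip": 0, "translation": [-0.0354, 0.013, 0], "twist": [0, 0, 0]},
  {"grip": 0, "translation": [-0.0354, 0.013, 0], "twist": [0, 0, 0]},
  {"grip": 0, "translation": [0, 0, 0], "twist": [0, 0, -0.11]},
])

```text
clock: 24.23
eef_pos: [565.0, -276.4, 222.4]
tcp_rot: [-3.14, 0.001, 1.672]
contact_force: [0.2, 1.2, -0.3]
opening: 0.499
```

Emit:
jog_arm([
  {"grip": 0, "translation": [0, 0, 0], "twist": [0, 0, -0.11]},
  {"grip": 0, "translation": [0, 0, 0], "twist": [0, 0, -0.11]},
  {"grip": 0, "translation": [0, 0, 0], "twist": [0, 0, -0.11]},
  {"grip": 0, "translation": [0, 0, 0], "twist": [0, 0, -0.11]},
  {"grip": 0, "translation": [0, 0, 0.03], "twist": [0, 0, 0]},
  {"grip": 0, "translation": [0, 0, 0.03], "twist": [0, 0, 0]},
  {"grip": 0, "translation": [0, 0, 0.03], "twist": [0, 0, 0]},
  {"grip": 0, "translation": [0, 0, 0], "twist": [0, 0, 0]},
  {"grip": 0, "translation": [0, 0, 0], "twist": [0, 0, 0]},
  {"grip": 0, "translation": [0, 0, 0], "twist": [0, 0, 0]},
])

```text
clock: 25.07
eef_pos: [564.3, -271.1, 135.2]
tcp_rot: [-3.141, -0.001, 2.116]
contact_force: [0.4, -0.5, 0.1]
opening: 0.499
```

```bash
cat > look2.py <<'E'
from h import *
import sys
k=sys.argv[1]
s=r.sense();print(s['clock'],s['eef_pos'].round(1),s['tcp_rot'].round(4),s['contact_force'].round(1),round(s['opening'],3))
p,d=r.grab_frame("scene"); cv2.imwrite(f"pics/scene{k}.png",p[:,:,::-1])
zoom(0,p,*eval(sys.argv[2]),f"pics/y{k}.png")
E
python3 look2.py 21 140,220,300,390,4.2
python3 - <<'E'
from h import *
# plate fit with arm away-ish, top20 & scene20
for n,z0 in(("top",30),("scene",30)):
    p=cv2.imread(f"pics/{n}20.png")[:,:,::-1]
    OFF["scene"]=np.array([-1.25,1.75])
    print(n,[fit(n,p,PLATE,(624+a,47.5,-.004+b),z0,sig=(1.5,1.0)) for a,b in((0,0),(-2,.02))])
    print(n,fit(n,p,FIX,(549.4,47.5,-.004),0,sig=(1.5,1.0)))
E
```

```text
25.0667 [ 564.3 -271.1  135.2] [-3.1413e+00 -5.0000e-04  2.1158e+00] [ 0.4 -0.5  0.1] 0.499
top [(array([ 6.19143057e+02,  4.80243902e+01, -8.62564638e-03]), np.float64(125.63512420654297)), (array([ 6.19149738e+02,  4.80223901e+01, -8.57257444e-03]), np.float64(125.63518524169922))]
top (array([ 5.52057568e+02,  4.83146619e+01, -2.79765991e-03]), np.float64(140.16253662109375))
scene [(array([ 6.28973460e+02,  3.96038707e+01, -4.39900674e-03]), np.float64(236.6044464111328)), (array([ 6.28972650e+02,  3.96019756e+01, -4.30839404e-03]), np.float64(236.60447692871094))]
scene (array([ 5.51584778e+02,  4.79096371e+01, -8.58287832e-03]), np.float64(227.59608459472656))
```

View pics/y21.png

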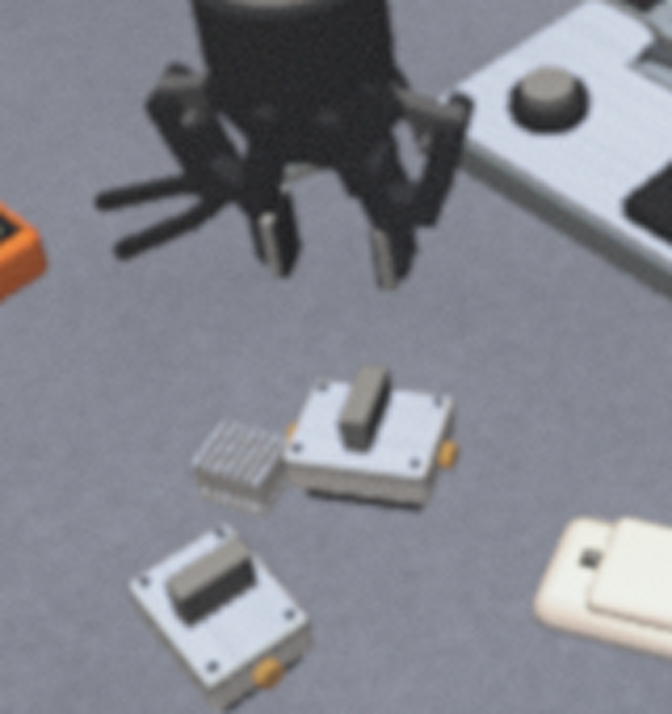

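Emit:
jog_arm([
  {"grip": 0, "translation": [-0.0008, 0.0013, 0.03], "twist": [0, 0, 0]},
  {"grip": 0, "translation": [0, 0, 0.03], "twist": [0, 0, 0]},
  {"grip": 0, "translation": [0, 0, 0.02], "twist": [0, 0, 0]},
  {"grip": 0, "translation": [0, 0, 0.014], "twist": [0, 0, 0]},
  {"grip": 0, "translation": [0, 0, 0], "twist": [0, 0, 0]},
  {"grip": 0, "translation": [0, 0, 0], "twist": [0, 0, 0]},
  {"grip": 0, "translation": [0, 0, 0], "twist": [0, 0, 0]},
])

```text
clock: 25.7
eef_pos: [567.0, -271.6, 42.8]
tcp_rot: [3.14, 0.002, 2.116]
contact_force: [-0.4, 0.1, -0.1]
opening: 0.501
```

```bash
python3 look2.py 22 140,220,300,390,4.2
```

```text
25.7 [ 567.  -271.6   42.8] [3.1401e+00 2.2000e-03 2.1157e+00] [-0.4  0.1 -0.1] 0.501
```

View pics/y22.png

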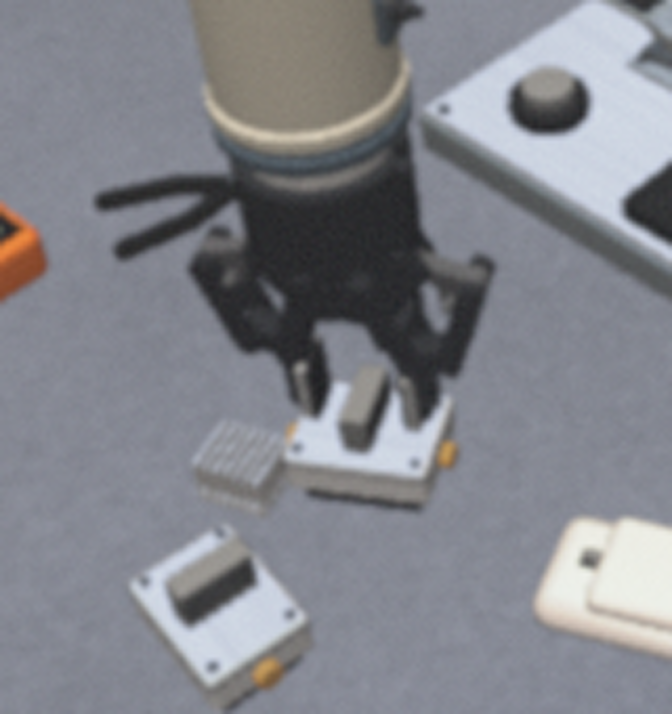

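Emit:
jog_arm([
  {"grip": 1, "translation": [0, 0, 0], "twist": [0, 0, 0]},
  {"grip": 1, "translation": [0, 0, 0], "twist": [0, 0, 0]},
  {"grip": 1, "translation": [0, 0, 0], "twist": [0, 0, 0]},
  {"grip": 1, "translation": [0, 0, 0], "twist": [0, 0, 0]},
  {"grip": 1, "translation": [0, 0, 0], "twist": [0, 0, 0]},
  {"grip": 1, "translation": [0, 0, 0], "twist": [0, 0, 0]},
], squeeze=60)

```text
clock: 26.25
eef_pos: [566.5, -271.4, 42.2]
tcp_rot: [3.141, 0.002, 2.116]
contact_force: [-0.5, 0.3, 7.3]
opening: 0.146
```

Emit:
jog_arm([
  {"grip": 1, "translation": [0, 0, -0.005], "twist": [0, 0, 0]},
  {"grip": 1, "translation": [0, 0, -0.02], "twist": [0, 0, 0]},
  {"grip": 1, "translation": [0, 0, -0.03], "twist": [0, 0, 0]},
  {"grip": 1, "translation": [0, 0, -0.03], "twist": [0, 0, 0]},
  {"grip": 1, "translation": [0, 0, -0.03], "twist": [0, 0, 0]},
  {"grip": 1, "translation": [0, 0, -0.005], "twist": [0, 0, 0]},
  {"grip": 1, "translation": [0, 0, 0], "twist": [0, 0, 0]},
])

```text
clock: 26.83
eef_pos: [567.0, -271.7, 163.7]
tcp_rot: [3.139, 0.004, 2.116]
contact_force: [-0.8, -0.6, -2.4]
opening: 0.149
```

```bash
python3 look2.py 23 140,170,300,340,4.2
```

```text
26.8333 [ 567.  -271.7  163.7] [3.1391 0.0039 2.1158] [-0.8 -0.6 -2.4] 0.149
```

View pics/y23.png

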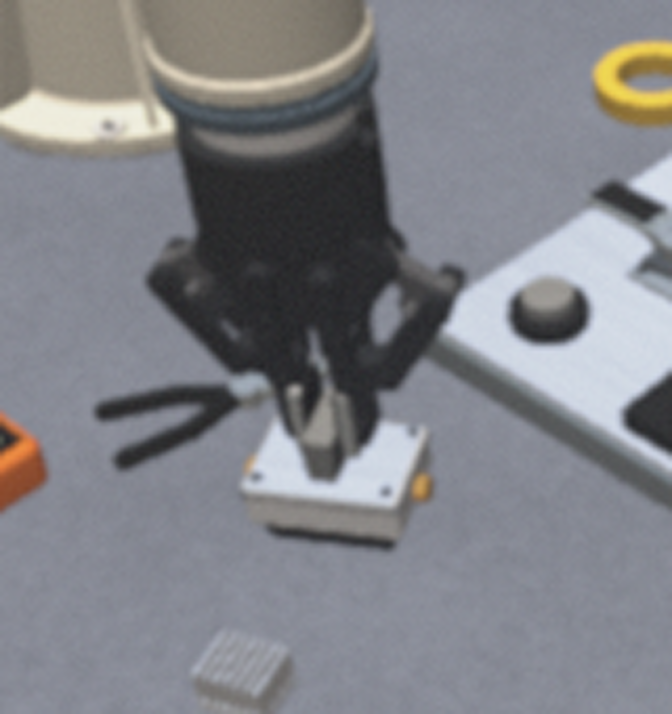

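```bash
python3 - <<'E'
from h import *
P={}
for n in("top","scene"):
    P[n],d=r.grab_frame(n); cv2.imwrite(f"pics/{n}24.png",P[n][:,:,::-1]); np.save(f"pics/{n}24.npy",d)
WIN=np.r_[segpts(rect(0,0,130,260,14))]
for n in("top","scene"):
    OFF["scene"]=np.array([-1.25,1.75])
    for nm,M,z0,q0 in(("plate",PLATE,30,(624,47.5,-.004)),("outline",WIN,30,(624,47.5,-.004)),("fix",FIX,0,(549.4,47.5,-.004))):
        print(n,nm,fit(n,P[n],M,q0,z0,sig=(1.5,1.0)))
    OFF["scene"]=np.array([-1.,3.])
    print(n,"pod",fit(n,P[n],POD,(567,-271.7,.545),121.4,sig=(2,1.2,1.0)))
n="top"; overlay(n,P[n],[place(PLATE,(624.4,47.4,-.004),30),place(FIX,(549.4,47.5,-.004))],"pics/o24.png",(240,180,370,300),5.5)
E
```

```text
top plate (array([ 6.18743617e+02,  4.83888855e+01, -5.50107203e-03]), np.float64(153.9463653564453))
top outline (array([6.21454642e+02, 4.79421475e+01, 2.72153028e-03]), np.float64(174.81935119628906))
top fix (array([ 5.51875419e+02,  4.84109005e+01, -2.55975101e-03]), np.float64(130.47341918945312))
top pod (array([ 577.26644755, -266.15796513,    1.1092837 ]), np.float64(132.73876953125))
scene plate (array([ 6.28959878e+02,  3.95906900e+01, -4.08555293e-03]), np.float64(242.89566040039062))
scene outline (array([6.27585268e+02, 3.86072978e+01, 5.21718267e-04]), np.float64(253.39427185058594))
scene fix (array([ 5.51556221e+02,  4.84228184e+01, -4.99286403e-03]), np.float64(228.65733337402344))
scene pod (array([ 5.68515432e+02, -2.72737768e+02,  5.33281844e-01]), np.float64(237.91310119628906))
```

View pics/o24.png

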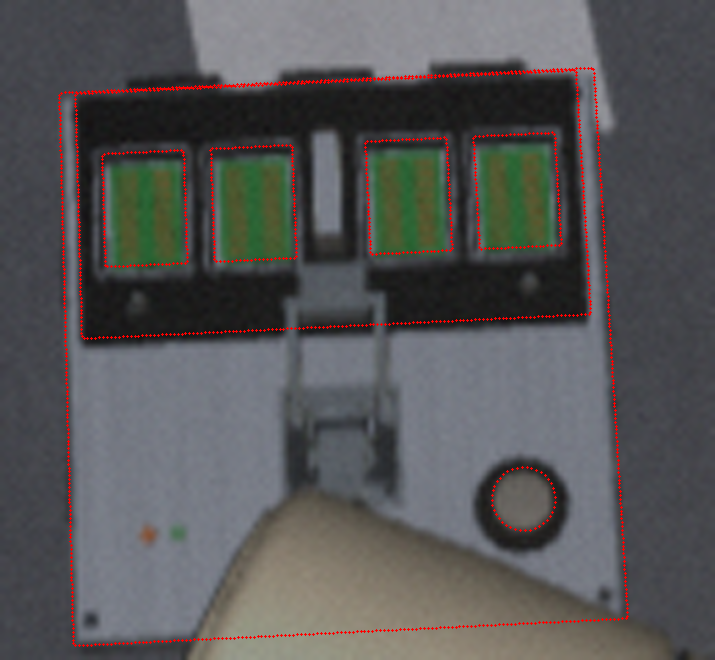

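```bash
python3 - <<'E'
from h import *
p0=cv2.imread("pics/top0.png")[:,:,::-1];p=cv2.imread("pics/top24.png")[:,:,::-1]
q=(549.4,47.5,-.004)
tiles=[]
for im in(p0,p):
    for s in(1,-1):
        pr=[proj("top",place(np.array([[29,100*s,z]]),q))[0] for z in(30,44,54)]
        c=np.round(pr[1]).astype(int); u0,v0=c[0]-10,c[1]-10
        t=cv2.resize(np.ascontiguousarray(im[v0:v0+20,u0:u0+20,::-1]),None,fx=18,fy=18,interpolation=cv2.INTER_CUBIC)
        for (u,v),col in zip(pr,((0,0,255),(0,255,255),(0,255,0))): cv2.circle(t,(int((u-u0+.5)*18),int((v-v0+.5)*18)),4,col,-1)
        tiles.append(t); print(pr)
cv2.imwrite("pics/pins.png",np.vstack([np.hstack(tiles[:2]),np.hstack(tiles[2:])]))
E
```

```text
[array([265.43453597, 235.07851709]), array([264.98975828, 233.98849815]), array([264.66748471, 233.19870065])]
[array([335.8460629, 231.7065527]), array([335.98902679, 230.59021442]), array([336.09261203, 229.78136566])]
[array([265.43453597, 235.07851709]), array([264.98975828, 233.98849815]), array([264.66748471, 233.19870065])]
[array([335.8460629, 231.7065527]), array([335.98902679, 230.59021442]), array([336.09261203, 229.78136566])]
```

View pics/pins.png

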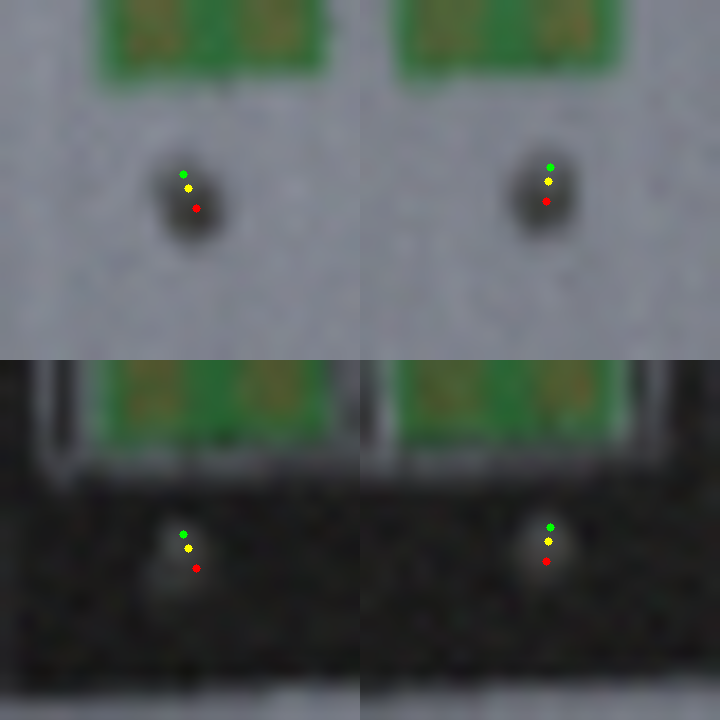

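Emit:
jog_arm([
  {"grip": 1, "translation": [0, 0, 0], "twist": [0, 0, 0.11]},
  {"grip": 1, "translation": [0, 0, 0], "twist": [0, 0, 0.11]},
  {"grip": 1, "translation": [0, 0, 0], "twist": [0, 0, 0.11]},
  {"grip": 1, "translation": [0, 0, 0], "twist": [0, 0, 0.11]},
  {"grip": 1, "translation": [0, 0, 0], "twist": [0, 0, 0.109]},
  {"grip": 1, "translation": [0.0279, 0.0071, 0], "twist": [0, 0, 0]},
  {"grip": 1, "translation": [0.0279, 0.0071, 0], "twist": [0, 0, 0]},
  {"grip": 1, "translation": [0.0279, 0.0071, 0], "twist": [0, 0, 0]},
  {"grip": 1, "translation": [0.0279, 0.0071, 0], "twist": [0, 0, 0]},
])

```text
clock: 27.73
eef_pos: [593.4, -158.2, 158.8]
tcp_rot: [-3.138, -0.001, 1.566]
contact_force: [0.5, -1.3, -0.9]
opening: 0.149
```

Emit:
jog_arm([
  {"grip": 1, "translation": [0.0279, 0.0071, 0], "twist": [0, 0, 0]},
  {"grip": 1, "translation": [0.0279, 0.0071, 0], "twist": [0, 0, 0]},
  {"grip": 1, "translation": [0.0279, 0.0071, 0], "twist": [0, 0, 0]},
  {"grip": 1, "translation": [0.0279, 0.0071, 0], "twist": [0, 0, 0]},
  {"grip": 1, "translation": [0, 0, 0.025], "twist": [0, 0, 0]},
  {"grip": 1, "translation": [0, 0, 0.025], "twist": [0, 0, 0]},
  {"grip": 1, "translation": [0, 0, 0.01], "twist": [0, 0, 0]},
  {"grip": 1, "translation": [0, 0, 0], "twist": [0, 0, 0]},
  {"grip": 1, "translation": [0, 0, 0], "twist": [0, 0, 0]},
  {"grip": 1, "translation": [0, 0, 0], "twist": [0, 0, 0]},
])

```text
clock: 28.57
eef_pos: [623.8, -48.4, 101.6]
tcp_rot: [3.141, 0.0, 1.566]
contact_force: [0.1, 0.4, -1.4]
opening: 0.141
```

```bash
python3 look.py 25
```

```text
28.5667 [623.8 -48.4 101.6] [3.1411 0.     1.5662] [ 0.1  0.4 -1.4] 0.141
```

View pics/z25s.png

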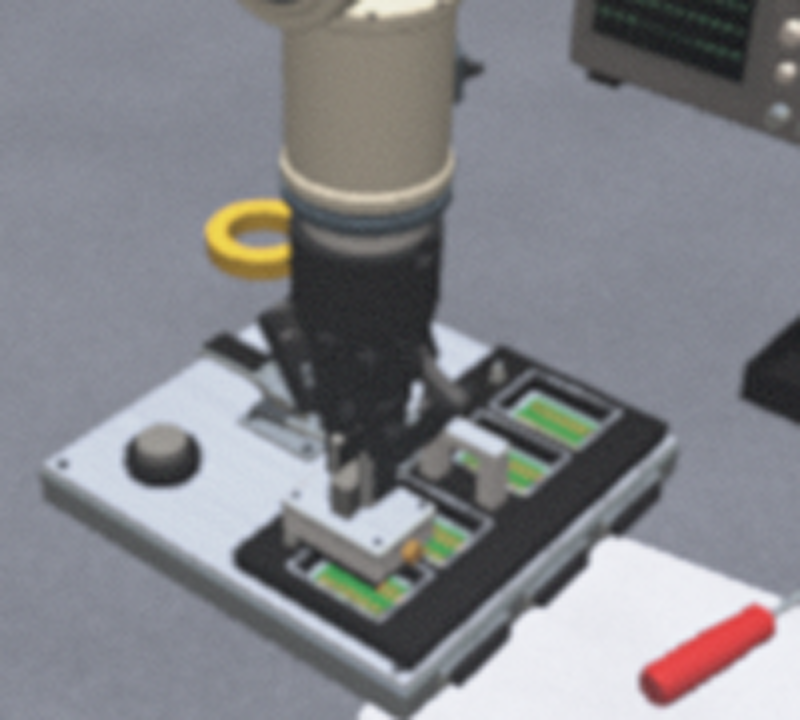

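View pics/z25t.png

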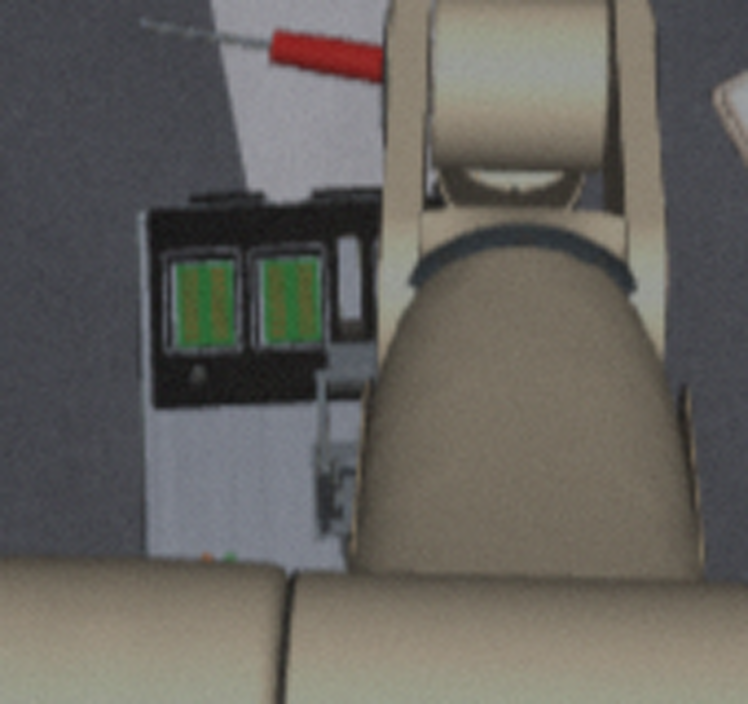

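Emit:
jog_arm([
  {"grip": 1, "translation": [0, 0, 0.006], "twist": [0, 0, 0]},
  {"grip": 1, "translation": [0, 0, 0.005], "twist": [0, 0, 0]},
  {"grip": 1, "translation": [0, 0, 0.003], "twist": [0, 0, 0]},
  {"grip": 1, "translation": [0, 0, 0.002], "twist": [0, 0, 0]},
  {"grip": 1, "translation": [0, 0, 0], "twist": [0, 0, 0]},
  {"grip": 1, "translation": [0, 0, 0], "twist": [0, 0, 0]},
])

```text
clock: 29.17
eef_pos: [623.3, -48.0, 84.8]
tcp_rot: [-3.141, -0.0, 1.567]
contact_force: [-0.8, -0.0, -1.2]
opening: 0.154
```

Emit:
jog_arm([
  {"grip": 1, "translation": [0, 0, 0.002], "twist": [0, 0, 0]},
  {"grip": 1, "translation": [0, 0, 0.002], "twist": [0, 0, 0]},
  {"grip": 1, "translation": [0, 0, 0], "twist": [0, 0, 0]},
  {"grip": 1, "translation": [0, 0, 0], "twist": [0, 0, 0]},
])

```text
clock: 29.5
eef_pos: [623.7, -48.0, 81.0]
tcp_rot: [3.141, 0.0, 1.567]
contact_force: [1.3, 0.7, -1.4]
opening: 0.148
```

Emit:
jog_arm([
  {"grip": 1, "translation": [0, 0, 0.002], "twist": [0, 0, 0]},
  {"grip": 1, "translation": [0, 0, 0.002], "twist": [0, 0, 0]},
  {"grip": 1, "translation": [0, 0, 0.002], "twist": [0, 0, 0]},
  {"grip": 1, "translation": [0, 0, 0], "twist": [0, 0, 0]},
  {"grip": 1, "translation": [0, 0, 0], "twist": [0, 0, 0]},
])

```text
clock: 29.92
eef_pos: [623.6, -48.1, 74.8]
tcp_rot: [3.141, 0.0, 1.567]
contact_force: [2.4, -1.1, -3.0]
opening: 0.151
```

Emit:
jog_arm([
  {"grip": 1, "translation": [0, 0.0003, 0.0015], "twist": [0, 0, 0]},
  {"grip": 1, "translation": [0, 0, 0.001], "twist": [0, 0, 0]},
  {"grip": 1, "translation": [0, 0, 0], "twist": [0, 0, 0]},
  {"grip": 1, "translation": [0, 0, 0], "twist": [0, 0, 0]},
])

```text
clock: 30.25
eef_pos: [623.7, -48.0, 73.2]
tcp_rot: [3.142, 0.0, 1.567]
contact_force: [-1.4, 0.3, 6.7]
opening: 0.147
```

Emit:
jog_arm([
  {"grip": 1, "translation": [0, 0, 0.001], "twist": [0, 0, 0]},
  {"grip": 1, "translation": [0, 0, 0], "twist": [0, 0, 0]},
  {"grip": 0.4, "translation": [0, 0, 0], "twist": [0, 0, 0]},
  {"grip": 0.2, "translation": [0, 0, 0], "twist": [0, 0, 0]},
  {"grip": 0.1, "translation": [0, 0, 0], "twist": [0, 0, 0]},
  {"grip": 0.1, "translation": [0, 0, -0.002], "twist": [0, 0, 0]},
])

```text
clock: 30.75
eef_pos: [623.2, -48.0, 72.9]
tcp_rot: [-3.14, -0.0, 1.567]
contact_force: [-0.9, 0.4, -0.7]
opening: 0.453
```

```bash
python3 look.py 26 s
```

```text
30.75 [623.2 -48.   72.9] [-3.1404e+00 -1.0000e-04  1.5667e+00] [-0.9  0.4 -0.7] 0.453
```

View pics/z26s.png

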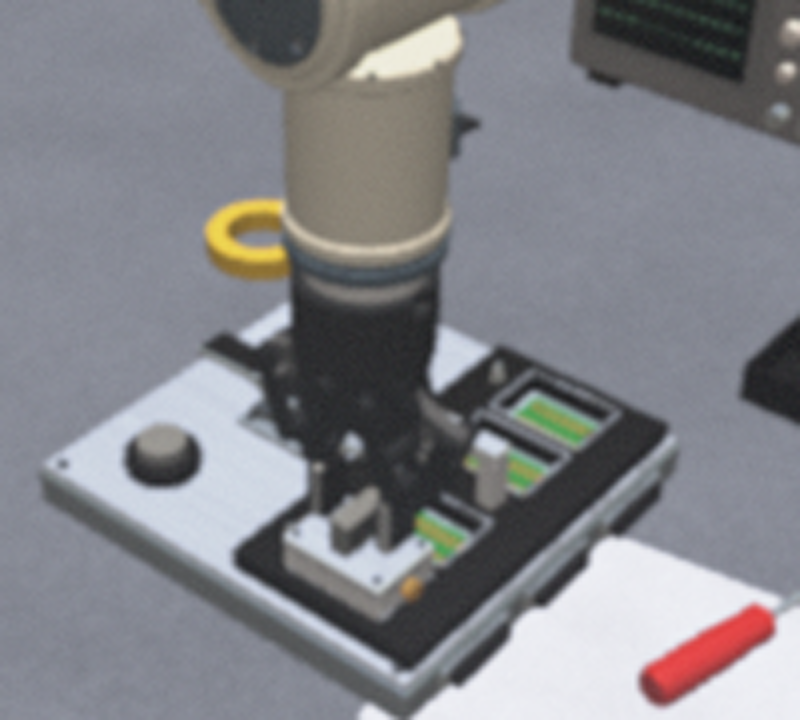

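Emit:
jog_arm([
  {"grip": 0.1, "translation": [0, 0, -0.01], "twist": [0, 0, 0]},
  {"grip": 0, "translation": [0, 0, -0.03], "twist": [0, 0, 0]},
  {"grip": 0, "translation": [0, 0, -0.035], "twist": [0, 0, 0]},
  {"grip": 0, "translation": [0, 0, -0.03], "twist": [0, 0, 0]},
  {"grip": 0, "translation": [0, 0, 0], "twist": [0, 0, 0]},
  {"grip": 0, "translation": [0, 0, 0], "twist": [0, 0, 0]},
])

```text
clock: 31.3
eef_pos: [625.1, -48.1, 181.2]
tcp_rot: [3.137, 0.0, 1.567]
contact_force: [-0.9, 0.2, -0.7]
opening: 0.501
```

```bash
python3 pods.py 27 "[(591,-378.7,-.1)]"
```

```text
31.3 [625.1 -48.1 181.2] [3.1371e+00 3.0000e-04 1.5668e+00] [-0.9  0.2 -0.7]
top [ 5.91155e+02 -3.78727e+02 -1.04000e-01] -6.0 149.5
scene [ 5.90402e+02 -3.78757e+02 -1.31000e-01] -7.5 233.6
```

View pics/pd27t.png

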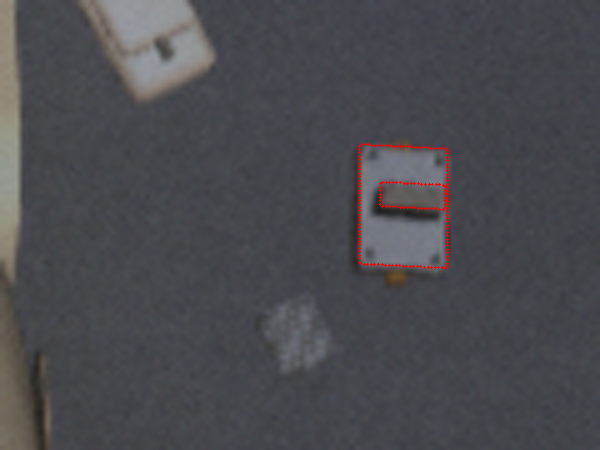

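View pics/scene27.png

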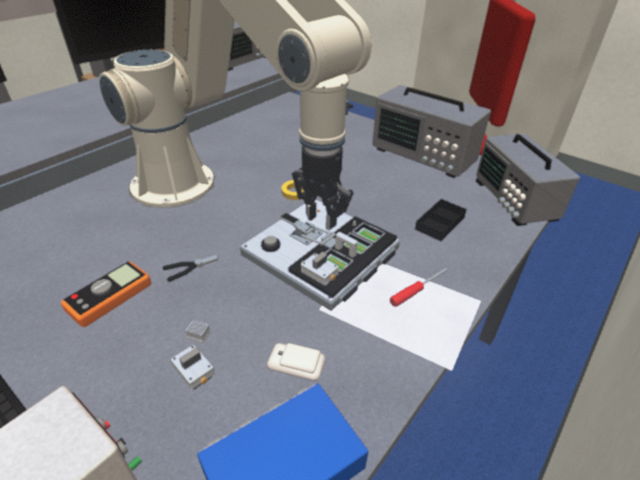

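Emit:
jog_arm([
  {"grip": 0, "translation": [-0.0367, -0.0035, 0], "twist": [0, 0, 0]},
  {"grip": 0, "translation": [-0.0367, -0.0035, 0], "twist": [0, 0, 0]},
  {"grip": 0, "translation": [-0.0367, -0.0035, 0], "twist": [0, 0, 0]},
  {"grip": 0, "translation": [-0.0367, -0.0035, 0], "twist": [0, 0, 0]},
  {"grip": 0, "translation": [-0.0367, -0.0035, 0], "twist": [0, 0, 0]},
  {"grip": 0, "translation": [-0.0367, -0.0035, 0], "twist": [0, 0, 0]},
  {"grip": 0, "translation": [-0.0367, -0.0035, 0], "twist": [0, 0, 0]},
  {"grip": 0, "translation": [-0.0367, -0.0035, 0], "twist": [0, 0, 0]},
  {"grip": 0, "translation": [-0.0367, -0.0035, 0], "twist": [0, 0, 0]},
  {"grip": 0, "translation": [0, 0, 0], "twist": [0, 0, 0.106]},
])

```text
clock: 32.23
eef_pos: [588.9, -384.1, 176.4]
tcp_rot: [-3.14, 0.001, 1.46]
contact_force: [-1.1, 1.5, 0.8]
opening: 0.5
```

Emit:
jog_arm([
  {"grip": 0, "translation": [0, 0, 0.03], "twist": [0, 0, 0]},
  {"grip": 0, "translation": [0, 0, 0.03], "twist": [0, 0, 0]},
  {"grip": 0, "translation": [0, 0, 0.02], "twist": [0, 0, 0]},
  {"grip": 0, "translation": [0, 0, 0], "twist": [0, 0, 0]},
  {"grip": 0, "translation": [0, 0, 0], "twist": [0, 0, 0]},
  {"grip": 0, "translation": [0, 0, 0], "twist": [0, 0, 0]},
])

```text
clock: 32.73
eef_pos: [591.2, -378.3, 98.9]
tcp_rot: [3.142, 0.0, 1.461]
contact_force: [0.1, -0.3, 0.1]
opening: 0.499
```

```bash
python3 look2.py 28 110,240,270,410,4.2
```

```text
32.7333 [ 591.2 -378.3   98.9] [3.1415 0.     1.4608] [ 0.1 -0.3  0.1] 0.499
```

View pics/y28.png

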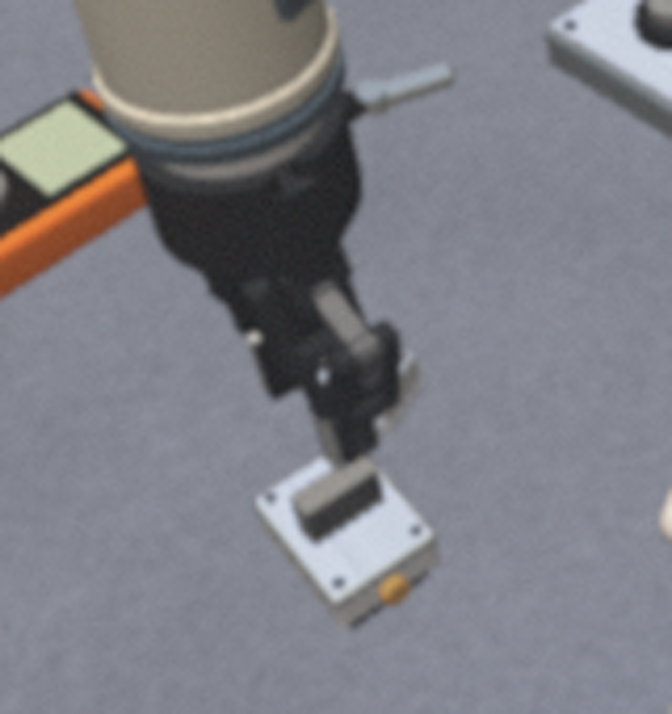

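Emit:
jog_arm([
  {"grip": 0, "translation": [0, 0, 0.02], "twist": [0, 0, 0]},
  {"grip": 0, "translation": [0, 0, 0.02], "twist": [0, 0, 0]},
  {"grip": 0, "translation": [0, 0, 0.012], "twist": [0, 0, 0]},
  {"grip": 0, "translation": [0, 0, 0.004], "twist": [0, 0, 0]},
  {"grip": 0, "translation": [0, 0, 0], "twist": [0, 0, 0]},
  {"grip": 0, "translation": [0, 0, 0], "twist": [0, 0, 0]},
  {"grip": 0, "translation": [0, 0, 0], "twist": [0, 0, 0]},
])

```text
clock: 33.37
eef_pos: [591.7, -378.7, 43.9]
tcp_rot: [3.14, 0.001, 1.461]
contact_force: [0.3, 0.3, 0.0]
opening: 0.502
```

```bash
python3 look2.py 29 110,240,270,410,4.2
```

```text
33.3667 [ 591.7 -378.7   43.9] [3.1399e+00 9.0000e-04 1.4608e+00] [0.3 0.3 0. ] 0.502
```

View pics/y29.png

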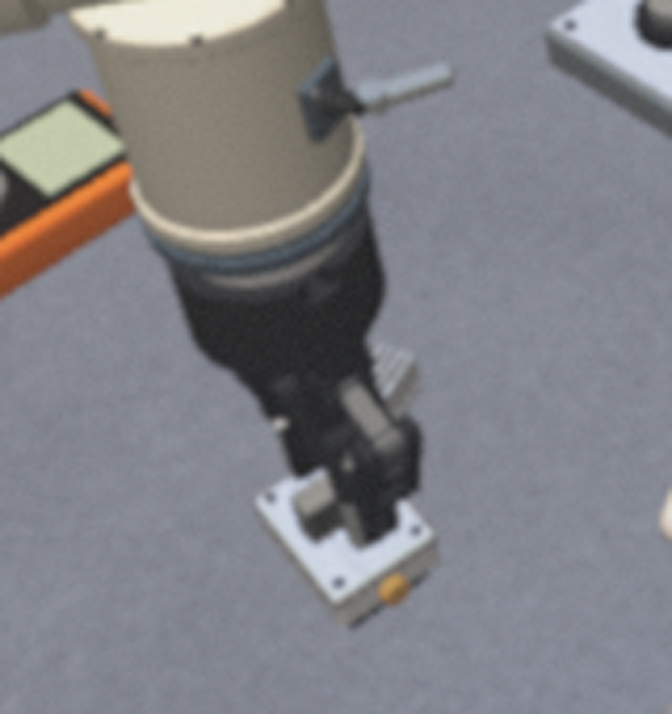

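Emit:
jog_arm([
  {"grip": 1, "translation": [0, 0, 0.001], "twist": [0, 0, 0]},
  {"grip": 1, "translation": [0, 0, 0], "twist": [0, 0, 0]},
  {"grip": 1, "translation": [0, 0, 0], "twist": [0, 0, 0]},
  {"grip": 1, "translation": [0, 0, 0], "twist": [0, 0, 0]},
  {"grip": 1, "translation": [0, 0, 0], "twist": [0, 0, 0]},
  {"grip": 1, "translation": [0, 0, 0], "twist": [0, 0, 0]},
  {"grip": 1, "translation": [0, 0, 0], "twist": [0, 0, 0]},
], squeeze=60)

```text
clock: 34.0
eef_pos: [591.3, -378.4, 42.1]
tcp_rot: [3.141, 0.0, 1.461]
contact_force: [0.1, 0.1, 5.6]
opening: 0.145
```

Emit:
jog_arm([
  {"grip": 1, "translation": [0, 0, -0.005], "twist": [0, 0, 0]},
  {"grip": 1, "translation": [0, 0, -0.02], "twist": [0, 0, 0]},
  {"grip": 1, "translation": [0, 0, -0.03], "twist": [0, 0, 0]},
  {"grip": 1, "translation": [0, 0, -0.03], "twist": [0, 0, 0]},
  {"grip": 1, "translation": [0, 0, -0.03], "twist": [0, 0, 0]},
  {"grip": 1, "translation": [0, 0, -0.005], "twist": [0, 0, 0]},
  {"grip": 1, "translation": [0, 0, 0], "twist": [0, 0, 0]},
])

```text
clock: 34.58
eef_pos: [591.9, -379.0, 164.1]
tcp_rot: [3.138, 0.002, 1.461]
contact_force: [-0.3, -0.1, -0.9]
opening: 0.151
```

```bash
python3 look2.py 30 110,190,270,360,4.2
```

```text
34.5833 [ 591.9 -379.   164.1] [3.1379e+00 1.9000e-03 1.4607e+00] [-0.3 -0.1 -0.9] 0.151
```

View pics/y30.png

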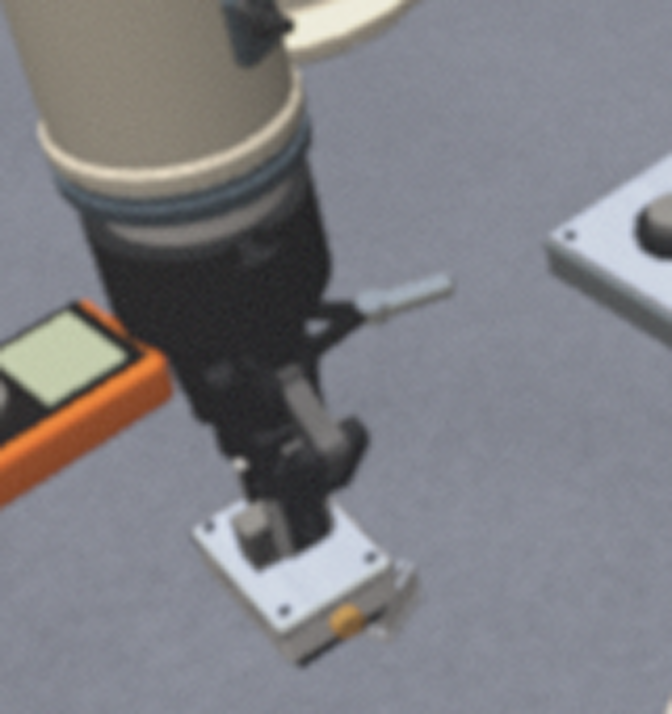

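Emit:
jog_arm([
  {"grip": 1, "translation": [0, 0, 0], "twist": [0, 0, -0.106]},
  {"grip": 1, "translation": [0.02, 0.0014, 0], "twist": [0, 0, 0]},
  {"grip": 1, "translation": [0.0359, 0.0024, 0], "twist": [0, 0, 0]},
  {"grip": 1, "translation": [0.0359, 0.0024, 0], "twist": [0, 0, 0]},
  {"grip": 1, "translation": [0.0359, 0.0024, 0], "twist": [0, 0, 0]},
  {"grip": 1, "translation": [0.0359, 0.0024, 0], "twist": [0, 0, 0]},
  {"grip": 1, "translation": [0.0359, 0.0024, 0], "twist": [0, 0, 0]},
  {"grip": 1, "translation": [0.0359, 0.0024, 0], "twist": [0, 0, 0]},
])

```text
clock: 35.3
eef_pos: [605.9, -140.9, 159.0]
tcp_rot: [-3.138, -0.001, 1.567]
contact_force: [1.0, -0.5, -1.4]
opening: 0.151
```

Emit:
jog_arm([
  {"grip": 1, "translation": [0.0359, 0.0024, 0], "twist": [0, 0, 0]},
  {"grip": 1, "translation": [0.0359, 0.0024, 0], "twist": [0, 0, 0]},
  {"grip": 1, "translation": [0.0359, 0.0024, 0], "twist": [0, 0, 0]},
  {"grip": 1, "translation": [0.0359, 0.0024, 0], "twist": [0, 0, 0]},
  {"grip": 1, "translation": [0.0359, 0.0024, 0], "twist": [0, 0, 0]},
  {"grip": 1, "translation": [0.0359, 0.0024, 0], "twist": [0, 0, 0]},
  {"grip": 1, "translation": [0.016, 0.001, 0], "twist": [0, 0, 0]},
  {"grip": 1, "translation": [0, 0, 0], "twist": [0, 0, 0]},
  {"grip": 1, "translation": [0, 0, 0], "twist": [0, 0, 0]},
  {"grip": 1, "translation": [0, 0, 0], "twist": [0, 0, 0]},
])

```text
clock: 36.13
eef_pos: [622.9, 87.8, 159.9]
tcp_rot: [-3.139, 0.001, 1.567]
contact_force: [0.5, -0.3, -0.8]
opening: 0.146
```

Emit:
jog_arm([
  {"grip": 1, "translation": [0, 0, 0.025], "twist": [0, 0, 0]},
  {"grip": 1, "translation": [0, 0, 0.025], "twist": [0, 0, 0]},
  {"grip": 1, "translation": [0, 0, 0.01], "twist": [0, 0, 0]},
  {"grip": 1, "translation": [0, 0, 0], "twist": [0, 0, 0]},
  {"grip": 1, "translation": [0, 0, 0], "twist": [0, 0, 0]},
  {"grip": 1, "translation": [0, 0, 0], "twist": [0, 0, 0]},
  {"grip": 1, "translation": [0, 0, 0], "twist": [0, 0, 0]},
])

```text
clock: 36.72
eef_pos: [624.9, 88.3, 102.9]
tcp_rot: [3.139, -0.0, 1.566]
contact_force: [0.2, 0.5, -1.0]
opening: 0.148
```

```bash
python3 look.py 31 s
```

```text
36.7167 [624.9  88.3 102.9] [ 3.1394e+00 -3.0000e-04  1.5664e+00] [ 0.2  0.5 -1. ] 0.148
```

View pics/z31s.png

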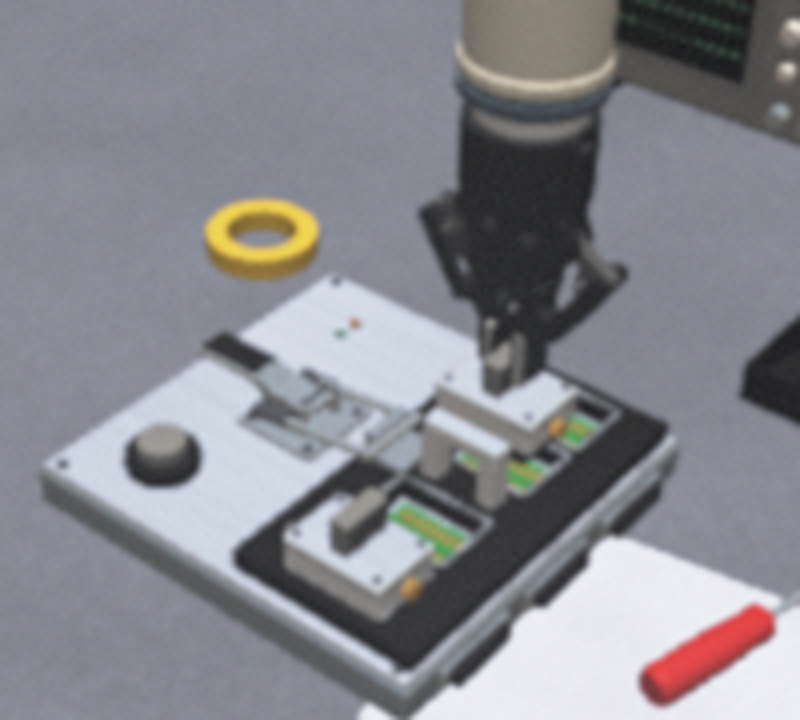

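Pod A is seated at left (355,560), the latch is shut, and pod B hangs over the +40 window. I'll lower it now.

Emit:
jog_arm([
  {"grip": 1, "translation": [0, -0.0005, 0.006], "twist": [0, 0, 0]},
  {"grip": 1, "translation": [0, 0, 0.005], "twist": [0, 0, 0]},
  {"grip": 1, "translation": [0, 0, 0.004], "twist": [0, 0, 0]},
  {"grip": 1, "translation": [0, 0, 0.002], "twist": [0, 0, 0]},
  {"grip": 1, "translation": [0, 0, 0], "twist": [0, 0, 0]},
  {"grip": 1, "translation": [0, 0, 0], "twist": [0, 0, 0]},
  {"grip": 1, "translation": [0, 0, 0], "twist": [0, 0, 0]},
])

```text
clock: 37.35
eef_pos: [623.5, 88.5, 84.5]
tcp_rot: [3.142, -0.0, 1.567]
contact_force: [0.3, 0.4, -2.5]
opening: 0.145
```

Emit:
jog_arm([
  {"grip": 1, "translation": [0, 0, 0.002], "twist": [0, 0, 0]},
  {"grip": 1, "translation": [0, 0, 0.002], "twist": [0, 0, 0]},
  {"grip": 1, "translation": [0, 0, 0], "twist": [0, 0, 0]},
  {"grip": 1, "translation": [0, 0, 0], "twist": [0, 0, 0]},
])

```text
clock: 37.68
eef_pos: [623.9, 88.5, 80.5]
tcp_rot: [3.141, -0.0, 1.567]
contact_force: [2.0, -0.4, -2.5]
opening: 0.149
```

Emit:
jog_arm([
  {"grip": 1, "translation": [0, 0.0003, 0.002], "twist": [0, 0, 0]},
  {"grip": 1, "translation": [0, 0, 0.002], "twist": [0, 0, 0]},
  {"grip": 1, "translation": [0, 0, 0.0015], "twist": [0, 0, 0]},
  {"grip": 1, "translation": [0, 0, 0], "twist": [0, 0, 0]},
  {"grip": 1, "translation": [0, 0, 0], "twist": [0, 0, 0]},
])

```text
clock: 38.1
eef_pos: [624.3, 88.6, 75.9]
tcp_rot: [3.141, -0.0, 1.567]
contact_force: [-0.3, 1.3, 7.7]
opening: 0.151
```

Emit:
jog_arm([
  {"grip": 1, "translation": [0, 0, 0.001], "twist": [0, 0, 0]},
  {"grip": 1, "translation": [0, 0, 0.0005], "twist": [0, 0, 0]},
  {"grip": 1, "translation": [0, 0, 0], "twist": [0, 0, 0]},
  {"grip": 1, "translation": [0, 0, 0], "twist": [0, 0, 0]},
])

```text
clock: 38.43
eef_pos: [624.6, 88.7, 75.2]
tcp_rot: [3.14, -0.0, 1.567]
contact_force: [-1.3, 0.9, 14.2]
opening: 0.151
```

```bash
python3 look.py 32 s; python3 -c "
from rig import r; print(r.sense()['wrist_torque'])"
```

```text
38.4333 [624.6  88.7  75.2] [ 3.1398e+00 -3.0000e-04  1.5669e+00] [-1.3  0.9 14.2] 0.151
[-0.24820908  0.74791546 -0.01039353]
```

View pics/z32s.png

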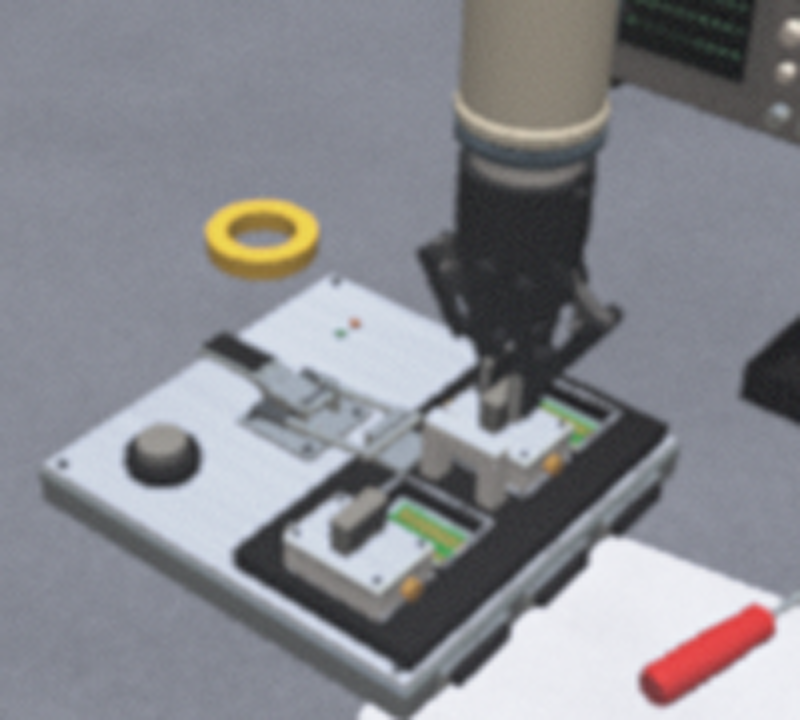

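Emit:
jog_arm([
  {"grip": 0.4, "translation": [0, 0, 0], "twist": [0, 0, 0]},
  {"grip": 0.1, "translation": [0, 0, 0], "twist": [0, 0, 0]},
  {"grip": 0.1, "translation": [0, 0, 0], "twist": [0, 0, 0]},
  {"grip": 0.1, "translation": [0, 0, -0.005], "twist": [0, 0, 0]},
  {"grip": 0, "translation": [0, 0, -0.02], "twist": [0, 0, 0]},
  {"grip": 1, "translation": [0, 0, -0.025], "twist": [0, 0, 0]},
  {"grip": 1, "translation": [0, 0, 0], "twist": [0, 0, 0]},
  {"grip": 1, "translation": [0, 0, 0], "twist": [0, 0, 0]},
  {"grip": 1, "translation": [0, 0, 0], "twist": [0, 0, 0]},
])

```text
clock: 39.23
eef_pos: [623.4, 88.4, 123.2]
tcp_rot: [-3.141, 0.0, 1.567]
contact_force: [0.5, 0.3, -0.8]
opening: 0.003
```

```bash
python3 look.py 33 s
```

```text
39.2333 [623.4  88.4 123.2] [-3.1412e+00  1.0000e-04  1.5668e+00] [ 0.5  0.3 -0.8] 0.003
```

View pics/z33s.png

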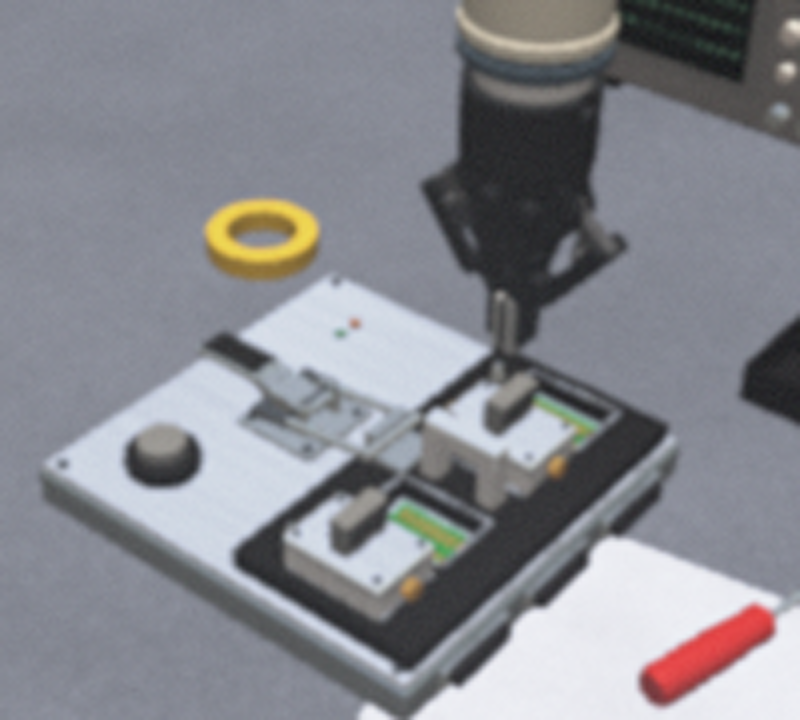

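Emit:
jog_arm([
  {"grip": 1, "translation": [0, 0, 0.012], "twist": [0, 0, 0]},
  {"grip": 1, "translation": [0, 0, 0.01], "twist": [0, 0, 0]},
  {"grip": 1, "translation": [0, 0, 0.004], "twist": [0, 0, 0]},
  {"grip": 1, "translation": [0, 0, 0], "twist": [0, 0, 0]},
  {"grip": 1, "translation": [0, 0, 0.003], "twist": [0, 0, 0]},
  {"grip": 1, "translation": [0, 0, 0], "twist": [0, 0, 0]},
  {"grip": 1, "translation": [0, 0, 0], "twist": [0, 0, 0]},
])

```text
clock: 39.87
eef_pos: [623.9, 88.5, 94.4]
tcp_rot: [3.141, -0.0, 1.567]
contact_force: [0.2, 0.3, -0.5]
opening: 0.0
```

Emit:
jog_arm([
  {"grip": 1, "translation": [0, 0, 0.0015], "twist": [0, 0, 0]},
  {"grip": 1, "translation": [0, 0, 0.001], "twist": [0, 0, 0]},
  {"grip": 1, "translation": [0, 0, 0], "twist": [0, 0, 0]},
  {"grip": 1, "translation": [0, 0, 0], "twist": [0, 0, 0]},
])

```text
clock: 40.2
eef_pos: [624.1, 88.6, 92.2]
tcp_rot: [3.141, -0.0, 1.567]
contact_force: [0.2, 0.9, 1.8]
opening: 0.002
```

Emit:
jog_arm([
  {"grip": 1, "translation": [0, 0, 0.0015], "twist": [0, 0, 0]},
  {"grip": 1, "translation": [0, 0, 0], "twist": [0, 0, 0]},
  {"grip": 1, "translation": [0, 0, 0], "twist": [0, 0, 0]},
])

```text
clock: 40.45
eef_pos: [624.3, 88.7, 92.0]
tcp_rot: [3.14, -0.0, 1.567]
contact_force: [-3.7, 1.1, 14.6]
opening: 0.003
```

Emit:
jog_arm([
  {"grip": 1, "translation": [0, 0, -0.015], "twist": [0, 0, 0]},
  {"grip": 1, "translation": [0, 0, -0.02], "twist": [0, 0, 0]},
  {"grip": 1, "translation": [-0.034, 0, 0], "twist": [0, 0, 0]},
  {"grip": 1, "translation": [-0.034, 0, 0], "twist": [0, 0, 0]},
  {"grip": 1, "translation": [-0.034, 0, 0], "twist": [0, 0, 0]},
  {"grip": 1, "translation": [-0.034, 0, 0], "twist": [0, 0, 0]},
  {"grip": 1, "translation": [0, 0, 0.015], "twist": [0, 0, 0]},
  {"grip": 1, "translation": [0, 0, 0.014], "twist": [0, 0, 0]},
  {"grip": 1, "translation": [0, 0, 0], "twist": [0, 0, 0]},
  {"grip": 1, "translation": [0, 0, 0], "twist": [0, 0, 0]},
])

```text
clock: 41.28
eef_pos: [622.5, -47.5, 95.8]
tcp_rot: [-3.14, -0.0, 1.567]
contact_force: [-0.2, -0.8, 0.5]
opening: 0.002
```

Emit:
jog_arm([
  {"grip": 1, "translation": [0, 0, 0.002], "twist": [0, 0, 0]},
  {"grip": 1, "translation": [0, 0, 0.0015], "twist": [0, 0, 0]},
  {"grip": 1, "translation": [0, 0, 0.0015], "twist": [0, 0, 0]},
  {"grip": 1, "translation": [0, 0, 0], "twist": [0, 0, 0]},
  {"grip": 1, "translation": [0, 0, 0], "twist": [0, 0, 0]},
])

```text
clock: 41.7
eef_pos: [623.7, -47.2, 92.1]
tcp_rot: [3.14, -0.0, 1.567]
contact_force: [0.0, 2.4, 3.8]
opening: -0.002
```

Emit:
jog_arm([
  {"grip": 1, "translation": [0, 0, -0.02], "twist": [0, 0, 0]},
  {"grip": 1, "translation": [0, 0, -0.03], "twist": [0, 0, 0]},
  {"grip": 1, "translation": [0.001, -0.0321, 0], "twist": [0, 0, 0]},
  {"grip": 1, "translation": [0.001, -0.0321, 0], "twist": [0, 0, 0]},
  {"grip": 1, "translation": [0.001, -0.0321, 0], "twist": [0, 0, 0]},
  {"grip": 1, "translation": [0.001, -0.0321, 0], "twist": [0, 0, 0]},
  {"grip": 1, "translation": [0.001, -0.0321, 0], "twist": [0, 0, 0]},
  {"grip": 1, "translation": [0, 0, 0], "twist": [0, 0, 0]},
  {"grip": 1, "translation": [0, 0, 0], "twist": [0, 0, 0]},
  {"grip": 1, "translation": [0, 0, 0.03], "twist": [0, 0, 0]},
])

```text
clock: 42.53
eef_pos: [467.5, -42.2, 115.7]
tcp_rot: [3.131, 0.001, 1.567]
contact_force: [2.9, -0.4, 0.1]
opening: 0.005
```

Emit:
jog_arm([
  {"grip": 1, "translation": [0, 0, 0.03], "twist": [0, 0, 0]},
  {"grip": 1, "translation": [0, 0, 0], "twist": [0, 0, 0]},
  {"grip": 1, "translation": [0, 0, 0], "twist": [0, 0, 0]},
  {"grip": 1, "translation": [0, 0, 0], "twist": [0, 0, 0]},
])

```text
clock: 42.87
eef_pos: [463.9, -41.9, 82.3]
tcp_rot: [3.141, 0.0, 1.567]
contact_force: [-0.5, -0.4, 0.0]
opening: 0.0
```

```bash
python3 look.py 34 s
```

```text
42.8667 [463.9 -41.9  82.3] [3.1409e+00 1.0000e-04 1.5669e+00] [-0.5 -0.4  0. ] 0.0
```

View pics/z34s.png

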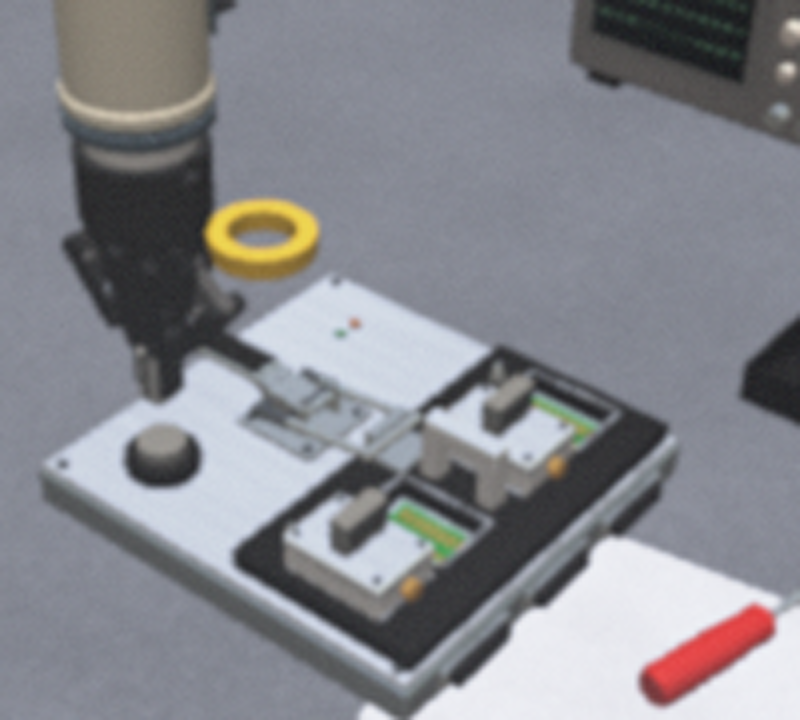

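Emit:
jog_arm([
  {"grip": 1, "translation": [0, 0, 0.015], "twist": [0, 0, 0]},
  {"grip": 1, "translation": [0, 0, 0.01], "twist": [0, 0, 0]},
  {"grip": 1, "translation": [0, 0, 0.004], "twist": [0, 0, 0]},
  {"grip": 1, "translation": [0, 0, 0.003], "twist": [0, 0, 0]},
  {"grip": 1, "translation": [0, 0, 0.0025], "twist": [0, 0, 0]},
  {"grip": 1, "translation": [0, 0, 0], "twist": [0, 0, 0]},
  {"grip": 1, "translation": [0, 0, 0], "twist": [0, 0, 0]},
  {"grip": 1, "translation": [0, 0, 0], "twist": [0, 0, 0]},
])

```text
clock: 43.58
eef_pos: [462.9, -41.9, 47.4]
tcp_rot: [3.141, -0.0, 1.567]
contact_force: [-0.2, -0.2, 5.2]
opening: -0.0
```

Emit:
jog_arm([
  {"grip": 1, "translation": [0, 0, 0.0015], "twist": [0, 0, 0]},
  {"grip": 1, "translation": [0, 0, 0.001], "twist": [0, 0, 0]},
  {"grip": 1, "translation": [0, 0, 0], "twist": [0, 0, 0]},
  {"grip": 1, "translation": [0, 0, 0], "twist": [0, 0, 0]},
  {"grip": 1, "translation": [0, 0, 0], "twist": [0, 0, 0]},
])

```text
clock: 44.0
eef_pos: [463.0, -41.9, 45.7]
tcp_rot: [3.141, 0.0, 1.567]
contact_force: [-5.2, 0.7, 24.1]
opening: -0.001
```

Emit:
jog_arm([
  {"grip": 1, "translation": [0, 0, -0.01], "twist": [0, 0, 0]},
  {"grip": 1, "translation": [0, 0, -0.03], "twist": [0, 0, 0]},
  {"grip": 1, "translation": [0, 0, -0.04], "twist": [0, 0, 0]},
  {"grip": 1, "translation": [0, 0, -0.04], "twist": [0, 0, 0]},
  {"grip": 1, "translation": [-0.04, 0, 0], "twist": [0, 0, 0]},
  {"grip": 1, "translation": [-0.04, 0, 0], "twist": [0, 0, 0]},
  {"grip": 1, "translation": [-0.04, 0, 0], "twist": [0, 0, 0]},
  {"grip": 1, "translation": [-0.04, 0, 0], "twist": [0, 0, 0]},
  {"grip": 1, "translation": [-0.04, 0, 0], "twist": [0, 0, 0]},
  {"grip": 1, "translation": [-0.04, 0, 0], "twist": [0, 0, 0]},
])

```text
clock: 44.83
eef_pos: [461.4, -283.9, 164.5]
tcp_rot: [3.141, 0.0, 1.567]
contact_force: [0.5, -0.4, 0.0]
opening: -0.0
```

Emit:
jog_arm([
  {"grip": 1, "translation": [0, 0, 0], "twist": [0, 0, 0]},
  {"grip": 1, "translation": [0, 0, 0], "twist": [0, 0, 0]},
  {"grip": 1, "translation": [0, 0, 0], "twist": [0, 0, 0]},
  {"grip": 1, "translation": [0, 0, 0], "twist": [0, 0, 0]},
])

```text
clock: 45.17
eef_pos: [461.5, -280.8, 164.2]
tcp_rot: [-3.141, -0.001, 1.567]
contact_force: [-0.2, -0.4, 0.1]
opening: 0.001
```

```bash
python3 look.py 35; python3 - <<'E'
from h import *
d=np.load("pics/top35.npy");W=cloud("top",d)
q=(548,48,-.004)
for nm,(x,y) in dict(podA=(90,-96),podA2=(60,-96),ribA=(76,-96),podB=(96,40),ribB=(76,40),plate=(45,60),lever=(-110,0),btn=(-85,-90)).items():
    P=place(np.array([[x,y,0]]),q)[0]; m=(np.hypot(W[...,0]-P[0],W[...,1]-P[1])<(7 if 'rib' in nm or nm=='lever' else 9)); print(nm,m.sum(),np.median(W[m][:,2]).round(1))
E
```

```text
45.1667 [ 461.5 -280.8  164.2] [-3.1410e+00 -6.0000e-04  1.5674e+00] [-0.2 -0.4  0.1] 0.001
podA 17 67.2
podA2 31 68.3
ribA 25 92.6
podB 23 66.9
ribB 25 89.1
plate 41 51.8
lever 20 56.7
btn 31 51.4
```

View pics/z35t.png

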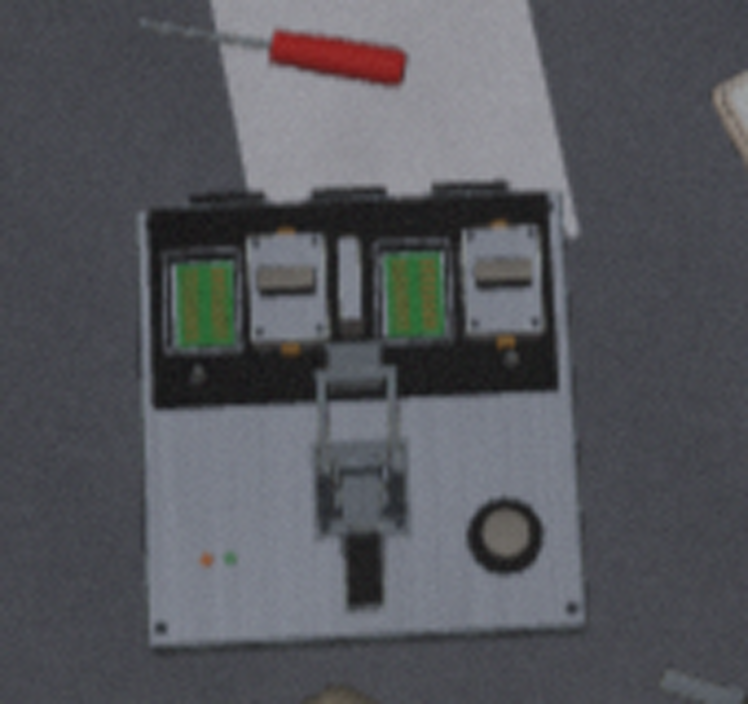

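View pics/scene35.png

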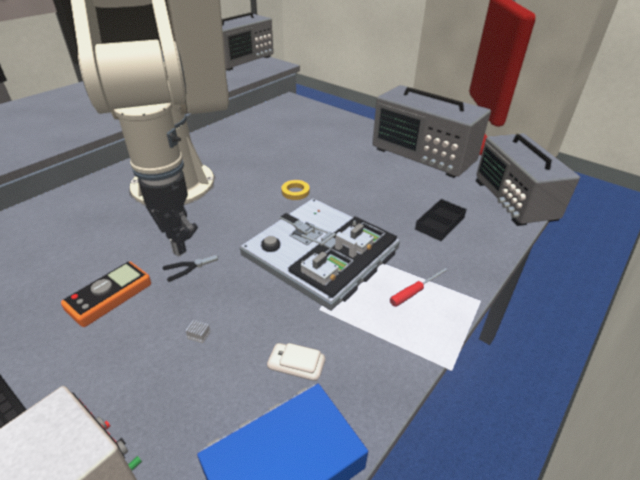

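Everything checks out: pod body tops are at about 67–68 mm (68 nominal) and the lever top at 56.7 mm. The button is back out at 51 mm, and no other pods are on the bench. I'll hand the job in.

```bash
python3 -c "
from rig import r
print(r.sign_off())"
```

```text
the job is handed in; nothing more can be done
None
```

I finished the fixture setup and handed the job in at about 45 s on the robot's clock. The plate is on both pins, the latch is shut, both pods are plugged in and the button has been pressed and released. Sign-off gave no verdict, so the checks below are my own.

- **Plate:** It dropped over both locating pins, and both pins stand up through the plate in the pictures.
- **Latch:** I swung the bail over the keeper and pushed the lever down until it snapped shut. The last press met the stop at 55.8 mm, and the final depth picture put the lever top at 56.7 mm (56 expected). I could not read the bail spring stretch directly.
- **Pods:** Only two were on the bench; I plugged them into the windows at y −96 and y +40. Pressing on each grip rib gave 92.0 and 92.1 mm (92 expected when home), and the body tops measured about 67–68 mm (68 expected).
- **Button:** I pressed it to its stop at 45.7 mm with 24 N and let go; its top is back at about 51–52 mm.
- **Other things on the bench:** None of them looked moved in the final pictures, and the arm was clear of everything.

**Checks that disagreed:**
- **Camera offset:** The scene camera was off from the top camera and the robot by about 2–3 pixels, so I corrected for it.
- **Plate edge fits:** These were unreliable once the plate was seated, so I relied on contact forces to seat the pods.
- **Second pod:** While still gripped it met resistance about 2 mm early, probably from slipping in the grip. The press on its rib afterwards showed it was fully home.

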